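# Hang and load the spice bins on the slatwall

## Task

Put the spices up on the little slatwall stand: roll the lock's thumbwheel until its flap stands wide open, hang every steel bin there is in the stand's upper groove (tip the lip in under the top slat, then swing the bin down until it hangs straight with its back against the stand), and roll the wheel back until the flap is fully shut over all of them; the thin flap bends, so work it by its wheel and never push on it. Only then stand each spice jar that is there upright in a bin of its own; leave the jam jar, the garlic and the pastry cutter alone.

Things in the scene. Friction and masses are not known exactly. Their poses are not given: they have to be found in the camera images.
- panel: wooden slatwall stand, fixed, 300 mm wide (y), 34 thick, 189 high. Origin: on the worktop under the middle of its front face; x points into the stand (away from the robot), y left, z up. Foot board 14 mm high, x -55 to 50. Two horizontal grooves; bins go in the upper one. On its right end, y -150 to -177, two cheeks hold the thumbwheel: x -21 to 34, tops at z 189
- groove (a point): middle of the lower edge of the upper groove's mouth, on the front face, 150 mm up; axes as the stand's. Mouth 20 mm high, 300 wide; above it a flange x 0 to 5 mm; behind it a hollow to x = 24 mm, 33 high, floor level with the lower edge. A seated bin's neck rests on the lower edge, its lip stands behind the flange, its back lies on the face
- lock (a joint): turn of the lock, rad. Its shaft runs along the front, 4.5 mm before the face and 28 above the groove's lower edge, with a 20.5 mm flap. 0: shut, flap hangs to 7.5 mm above the lower edge; it sweeps forward as it opens; 2.5: stop, flap standing up. Stays where left (friction 0.03 N m). The wheel's top moves to +x of the stand to open, -x to shut
- flap: the lock's thin aluminium flap, 288 mm wide, 20.5 mm long, 2.5 thick; origin on the shaft's axis at the middle of its width, hanging along its own -z (down when shut). Turned by the wheel; not to be pushed
- wheel_top (a point): topmost point of the thumbwheel's rim, at the middle of its 10 mm width; black ridged wheel of radius 20 mm on the lock's shaft (axis along the stand's y), between two 7 mm cheeks, 9 mm proud of their tops
- bin0: open steel bin for one jar, 66 deep (x) x 58 wide (y), 0.12 kg. Origin: centre of underside; x to its back, z up. Sides 45 high, 3.5 thick; front wall 38 high; floor 3.5 thick; inside 51 wide, x -29.5 to 21 (back wall 12 thick). Hook at the back, 52 wide: plate x 29 to 33 up to z 67; neck z 62 to 67 back to x 43.5; lip x 39.5 to 43.5 up to z 89 (all mm). None if absent
- bin1: another bin, like bin0 in every way. None if absent
- bin2: another bin, like bin0 in every way. None if absent
- bin0_hook (a point): point on bin0's hook: underside of the neck in the plane of the plate's back face (x = 33, y = 0, z = 62 mm in the bin's frame); when the bin is seated it lies on the groove's lower edge
- bin1_hook (a point): point on bin1's hook: underside of the neck in the plane of the plate's back face (x = 33, y = 0, z = 62 mm in the bin's frame); when the bin is seated it lies on the groove's lower edge
- bin2_hook (a point): point on bin2's hook: underside of the neck in the plane of the plate's back face (x = 33, y = 0, z = 62 mm in the bin's frame); when the bin is seated it lies on the groove's lower edge
- jar0: round glass spice jar with black screw cap, 41 mm across, 105 mm tall, 0.11 kg; origin: centre of its underside, z up along the jar. None if absent
- jar1: round glass spice jar with black screw cap, 41 mm across, 105 mm tall, 0.11 kg; origin: centre of its underside, z up along the jar. None if absent
- jar2: round glass spice jar with black screw cap, 41 mm across, 105 mm tall, 0.11 kg; origin: centre of its underside, z up along the jar. None if absent
- jam_jar: jam jar with a cloth-pattern lid, 68 mm across, 75 mm tall; bystander, origin under its centre
- garlic_bulb: garlic bulb, 60 mm across, 58 mm tall; bystander, origin under its centre
- cutter: fluted metal pastry cutter ring, 68 mm across, 32 mm tall; bystander, origin under its centre
Not all that is in view belongs to the job. Leave any blue or green look-alike of the bin0 alone.

How it is judged:
By the outcome, as a careful person would: the job done as asked, in the order asked, and still so for the second after the job is handed in, with the robot touching nothing.
Of bin0, bin1, bin2 only 2 to 3 are there at a start; the rules pass over those that are not, and their reading is None.
Of jar0, jar1, jar2 only 1 to 2 are there at a start; the rules pass over those that are not, and their reading is None.
At some moment in a run one of bin0, bin1, bin2 may be knocked a few centimetres aside while the robot is not near it.
Once in a run the grip may slacken for a moment while it holds something.
It also fails if it takes over 210 s, if anything falls off the work surface, if the arm or the gripper's body presses on something with over 40 N, if the wrist force passes 120 N, or if a joint passes its speed limit or range.

## Robot

A 7-joint arm with a two-finger parallel gripper is mounted at the origin on a cart in front of the work surface, level with it; the furniture and walls round the work are solid. World frame = base frame: x ahead of the robot, y to its left, z up, the work surface at z = 0. Lengths are in mm, angles in rad, forces in N, time in s.
With the tool pointing down it reaches from about 400 to 875 mm from the base axis. Payload 4.4 kg.
Tool frame: the origin (TCP) lies at the very end of the fingers, on their centre line; the grasp point (between the pads) lies 19 mm behind it; z points along the fingers, y is the line along which they close (so a half turn about z gives the same grasp; the last joint's range is limited). The gripper opens to 85 mm and grips with 20 to 120 N. Pads are 22 mm wide; open, the fingers measure 114 mm over their backs; the gripper's body (76 mm by 85 mm) begins 54 mm behind the grasp point. The pads swing forward as they close: fully open they stand 13 mm farther back than shut.
Start: joints at [-1.329, 0.628, 0.038, 1.517, -0.027, 0.996, -0.02], TCP at [196.901, 619.474, 207.613] pointing down, gripper open.
Joint ranges: [-3.06, 3.06], [-0.37, 2.12], [-1.25, 1.32], [0.18, 2.47], [-1.1, 4.24], [0.23, 1.98], [-2.94, 2.94]. Speed limits (rad/s): [2.57, 2.57, 3.14, 3.14, 3.14, 3.14, 3.14].

## Interface

Orientations are given as [roll, pitch, yaw] about the fixed x, y, z axes, in that order (R = Rz(yaw) Ry(pitch) Rx(roll)).
In Python, from cell import ctrl gives the robot as it stands.
- The arm moves only by the tool jog_arm, never from a script. Its argument "plan" is a list of rows, each an object of numbers: "tx", "ty", "tz": the shift along the tool's x, y, z as a fraction of full scale; "wx", "wy", "wz": the turn, a rotation vector about the tool's x, y, z as a fraction of full scale; "claw": the closure, from 0 (fully open) to 1 (shut). In form: [{"tx": .., "ty": .., "tz": .., "wx": .., "wy": .., "wz": .., "claw": ..}, ...]. A call has 1 to 12 rows; each row is the pose to reach, as a shift and turn from the pose commanded when the call began, along the tool's axes at that moment; what a row does not reach only later rows make up. Full scale, the value 1, is 300 mm for a shift and 90 degrees for a turn. A row lasts 1/10 s, in which the tool goes at most 50 mm and 8.59 degrees, less where a joint would pass 70% of its speed; a pose out of reach is approached as far as the arm can. A call with a number of a shift or a turn outside -1 to 1 is refused whole. A call with a gripper value outside its range is refused whole. The fingers move at their own pace and stop on an object; the grip force is fixed at half the most. Time passes only in rows, so rows that repeat a pose let the fingers close. It gives the time, the measured TCP pose, the force, the opening and the grip force at its end, in the units of the state.
- ctrl.read_state(): the state, without advancing time (a new reading comes with each control period).
- ctrl.get_image(name): name is "scene" or "side" or "wrist"; returns a dict with "img" (384x512x3 uint8, red, green, blue), "depth" (384x512 float32, mm along the optical axis (not along the pixel's ray), 0 where there is no reading), "fx", "fy", "cx", "cy" (pixels), "distortion" ([k1, k2, p1, p2, k3] as OpenCV has them; the pictures are not rectified), "position" and "orientation" of the camera in the world; the wrist camera has in their place "hand_eye" (4x4, takes a point from camera to tool coordinates, whose origin is the TCP and whose axes are the flange's). Camera axes: x right, y down, z forward; pixel columns grow to the right and rows downward; lengths in mm; the calibration is good to about 2 mm. A picture is of the moment at which its call begins: read the wrist's pose just before it.
- ctrl.finish_job(): hands the job in; it is judged then, once.
Trained networks look in a picture, given as the dict that the camera call returned (one of the last four; its "shot" number tells which), for a name from the list of things; names that differ only in an ending like _2 or _b are one class to them, and where a whole thing is asked for, a point or a joint stands for the part that bears it (a point fixed in the world has none). Each returns a list of dicts, best first, with "score" (0 to 1); they miss things now and then, are a little off and sometimes report something else, mostly with a low value. They report only what shows in the picture. A call takes as long as a camera call. They do not tell look-alikes from the thing itself.
- ctrl.trace(picture, thing): "pixels" (384x512 bool, what is visible of it) and "extent" ([centre column, centre row, width, height] in pixels, round what is visible of it).
The state is a dict: "clock": time; "qpos": joint angles; "qd": joint speeds; "tau": joint torques, N m; "eef_pos": TCP position; "tool_rot": TCP orientation; "force": force on the tool from outside, world axes, zero at the start; "torque": the same for the moment, N m; "width": finger opening in mm; "gripper_force": force on a finger pad.
Only numpy, scipy, OpenCV 4.12 (cv2) and the standard library are available. Lean on these libraries where they do the work, as an engineer would, in place of code of your own. Each camera call takes 0.05 s, during which the arm holds its last target. There are 200 camera calls.

## Working session

There is one attempt and no reset: what is moved stays moved. The work goes in short steps, Python scripts to look and compute and a tool call to move; the robot and the scene stay as the last step left them, time stands still between calls to the robot, and variables do not carry over. Pictures are saved under pics/ and viewed, at most 14 in all, crops included, and the job is handed in when it is done.

Besides the shell and the picture viewer there is one more tool, called after "Emit:" in YAML: its name, and indented under it one key for each argument. jog_arm: Moves the arm, as the interface text tells. Shift numbers are shares of 300 mm and turn numbers shares of 90 degrees, none past 1 either way. Its arguments: {"type":"object","properties":{"plan":{"type":"array"}},"required":["plan"]}

```bash
ls; mkdir -p pics; python3 - <<'E'
from cell import ctrl
import cv2,numpy as np
s=ctrl.read_state();print(s)
ims=[]
for n in("scene","side"):
    p=ctrl.get_image(n);print(n,p["fx"],p["fy"],p["cx"],p["cy"],p["distortion"],p["position"],p["orientation"])
    cv2.imwrite(f"pics/{n}0.png",p["img"][:,:,::-1])
    np.savez(f"{n}0.npz",**{k:np.array(v) for k,v in p.items()})
    for t in("panel","wheel_top","bin0","jar0","jam_jar","garlic_bulb","cutter"):
        print(n,t,[(round(float(d["score"]),2),[int(x) for x in d["extent"]]) for d in ctrl.trace(p,t)])
p=ctrl.get_image("wrist");print(p["hand_eye"],p["fx"],p["cx"],p["cy"],p["distortion"])
E
```

```text
pics
{'clock': 0.0, 'qpos': array([-1.32877222,  0.62934591,  0.03848129,  1.518356  , -0.02698945,
        0.99630167, -0.01998177]), 'qd': array([-0.0001714 ,  0.0006578 , -0.00072157,  0.00045419, -0.00061565,
       -0.00120674, -0.00077073]), 'tau': array([-3.68252968e-04, -5.63397467e+01,  1.22604623e+00, -1.93453771e+01,
        1.09304636e-02,  1.01660183e-02,  1.75456995e-05]), 'eef_pos': array([196.73790939, 618.81447467, 206.69383466]), 'tool_rot': array([-3.13970158e+00,  5.67000070e-05,  2.83376103e+00]), 'force': array([ 0.28097494, -0.10687456,  0.4092693 ]), 'torque': array([-0.01976997, -0.02666624,  0.01824801]), 'gripper_force': 0.0, 'width': 85.69651330982194}
scene 427.0379558048937 427.0379558048937 250.08873005625483 192.89467943913806 [-0.00998975  0.          0.          0.          0.        ] [  -92.74303349 -1000.72604013   978.15342682] [-2.14036566  0.01594543 -0.51102097]
scene panel [(0.64, [299, 221, 81, 92])]
scene wheel_top [(0.49, [235, 198, 22, 24])]
scene bin0 [(0.83, [234, 196, 22, 26]), (0.75, [184, 176, 21, 17]), (0.73, [323, 288, 30, 34]), (0
[... 648 characters left out ...]
 bin0 [(0.94, [271, 279, 29, 30]), (0.92, [248, 223, 19, 19]), (0.79, [265, 128, 17, 19]), (0.49, [257, 145, 17, 20])]
side jar0 [(0.72, [273, 195, 6, 28]), (0.67, [256, 250, 11, 28])]
side jam_jar [(0.89, [214, 243, 22, 26])]
side garlic_bulb [(0.42, [278, 172, 12, 9])]
side cutter [(0.53, [286, 156, 13, 16])]
[[-1.99947789e-03 -9.54229839e-01 -2.99067579e-01  7.71871908e+01]
 [ 9.99998000e-01 -1.91881465e-03 -5.63363291e-04 -2.36094611e-01]
 [-3.62771899e-05 -2.99068108e-01  9.54231767e-01 -1.66364696e+02]
 [ 0.00000000e+00  0.00000000e+00  0.00000000e+00  1.00000000e+00]] 316.17468348729784 254.20099460999833 190.78187945411415 [-0.04234098  0.          0.          0.          0.        ]
```

```bash
cat > h.py <<'E'
import cv2,numpy as np
from scipy.spatial.transform import Rotation as Rn
def T(pos,rpy):
    M=np.eye(4);M[:3,:3]=Rn.from_euler('xyz',rpy).as_matrix();M[:3,3]=pos;return M
def campose(p,s=None):
    return T(p["position"],p["orientation"]) if "position" in p else T(s["eef_pos"],s["tool_rot"])@np.array(p["hand_eye"])
def K(p): return np.array([[float(p["fx"]),0,float(p["cx"])],[0,float(p["fy"]),float(p["cy"])],[0,0,1]])
def cloud(p,C):
    v,u=np.mgrid[0:384,0:512]
    n=cv2.undistortPoints(np.stack([u,v],-1).reshape(-1,1,2).astype(float),K(p),np.array(p["distortion"])).reshape(384,512,2)
    d=np.array(p["depth"])[...,None]
    X=np.concatenate([n*d,d],-1)@C[:3,:3].T+C[:3,3]
    X[d[...,0]<=0]=np.nan
    return X
def proj(p,C,X):
    Ci=np.linalg.inv(C);X=np.atleast_2d(X)
    return cv2.projectPoints(np.asarray(X,float),cv2.Rodrigues(Ci[:3,:3])[0],Ci[:3,3],K(p),np.array(p["distortion"]))[0][:,0]
E
python3 - <<'E'
from h import *
for n,(x0,y0,x1,y1) in {"scene":(150,140,400,340),"side":(190,110,310,300)}.items():
    p=dict(np.load(f"{n}0.npz",allow_pickle=True)); k=3
    cv2.imwrite(f"pics/{n}c.png",cv2.resize(p["img"][y0:y1,x0:x1,::-1],None,fx=k,fy=k,interpolation=cv2.INTER_CUBIC))
    X=cloud(p,campose(p)); np.save(n+"X.npy",X)
    for (u,v) in {"scene":[(234,196),(184,176),(323,288),(180,161),(343,319),(232,220),(207,179),(251,176),(259,263),(272,297)],"side":[(271,279),(248,223),(265,128),(257,145),(273,195),(256,250),(214,243),(278,172),(286,156),(234,170)]}[n]:
        print(n,u,v,X[v,u].round(),p["img"][v,u])
E
```

```text
scene 234 196 [548. 306.  34.] [43 45 41]
scene 184 176 [446. 600.  11.] [26 48 87]
scene 323 288 [ 559. -270.   11.] [37 37 35]
scene 180 161 [460. 675.  49.] [34 69 38]
scene 343 319 [ 533. -396.   12.] [43 42 41]
scene 232 220 [443. 117.  72.] [127 105  74]
scene 207 179 [487. 431.  69.] [102  98  76]
scene 251 176 [679. 398.  42.] [70 44 43]
scene 259 263 [430. -97.  39.] [174 147 125]
scene 272 297 [ 409. -212.   -0.] [179 185 164]
side 271 279 [436. 545.  10.] [ 66  89 134]
side 248 223 [542. 259.   8.] [81 84 76]
side 265 128 [ 518. -442.   45.] [66 66 59]
side 257 145 [ 549. -308.   23.] [77 77 69]
side 273 195 [450. 159.  78.] [162 146 110]
side 256 250 [495. 466.  67.] [108 106  94]
side 214 243 [654. 411.  34.] [68 65 57]
side 278 172 [437. -64.  37.] [195 181 164]
side 286 156 [ 404. -258.   -0.] [206 217 204]
side 234 170 [611. 125. 166.] [157 137 110]
```

View pics/scenec.png

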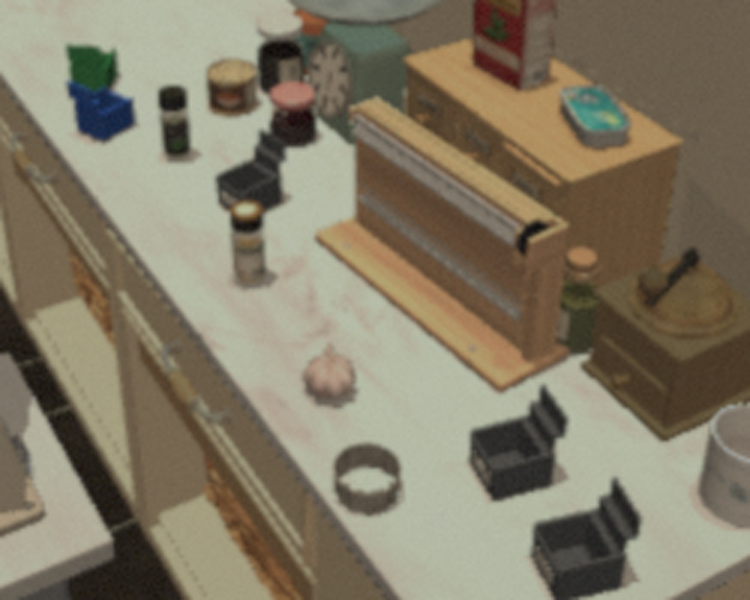

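View pics/sidec.png

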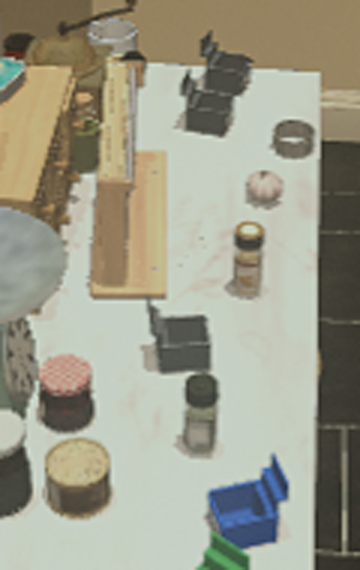

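Scene view: three grey steel bins (234,196), (323,288), (343,319); blue (184,176) and green (180,161) look-alikes are out. Spice jars: black cap (207,179) and another (232,220) with a cap that looks tan on top. The jar with the tan cap needs a crop from closer. Stand is at (299,221), with its wheel on the right end.

```bash
python3 - <<'E'
from h import *
A=np.load("sceneX.npy").reshape(-1,3);B=np.load("sideX.npy").reshape(-1,3)
for nm,X in(("scene",A),("side",B),("both",np.vstack([A,B]))):
    X=X[np.isfinite(X[:,0])]
    top=X[(X[:,2]>182)&(X[:,2]<196)&(X[:,0]>520)&(X[:,0]<690)&(abs(X[:,1])<260)]
    print(nm,"top",cv2.minAreaRect(top[:,:2].astype(np.float32)),len(top), np.median(top[:,2]))
    ft=X[(X[:,2]>9)&(X[:,2]<20)&(X[:,0]>480)&(X[:,0]<700)&(X[:,1]>-190)&(X[:,1]<215)]
    print("   foot",cv2.minAreaRect(ft[:,:2].astype(np.float32)),len(ft))
    for c in[(548,290),(559,-290),(530,-420)]:
        q=X[(np.hypot(X[:,0]-c[0],X[:,1]-c[1])<75)]
        b=q[(q[:,2]>8)&(q[:,2]<46)];hk=q[(q[:,2]>58)&(q[:,2]<95)]
        print("   bin",c,cv2.minAreaRect(b[:,:2].astype(np.float32)),len(b),"hook",hk.mean(0).round(1),cv2.minAreaRect(hk[:,:2].astype(np.float32)),len(hk))
    for c in[(447,135),(490,448)]:
        q=X[(np.hypot(X[:,0]-c[0],X[:,1]-c[1])<55)&(X[:,2]>100)&(X[:,2]<115)]
        print("   jar",c,q.mean(0).round(1) if len(q) else 0,len(q))
E
```

```text
scene top ((642.0279541015625, -8.523880004882812), (60.16831588745117, 339.4317626953125), 4.168314456939697) 703 188.40071515583145
   foot ((622.2183837890625, -9.896224975585938), (103.88938903808594, 358.657470703125), 8.364044189453125) 1149
   bin (548, 290) ((526.9515991210938, 280.2004089355469), (69.25111389160156, 68.64584350585938), 8.50872802734375) 231 hook [567.4 285.9  72.8] ((565.7144165039062, 287.77532958984375), (19.582551956176758, 53.442108154296875), 10.4237699508667) 81
   bin (559, -290) ((532.7854614257812, -288.4989318847656), (63.49207305908203, 68.51930236816406), 80.57386779785156) 466 hook [ 569.9 -296.9   72.8] ((568.7078247070312, -294.1844177246094), (56.54648208618164, 16.929988861083984), 80.24502563476562) 140
   bin (530, -420) ((507.71612548828125, -417.9540710449219), (61.91216278076172, 69.35626983642578), 75.35136413574219) 529 hook [ 544.8 -428.4   72.5] ((544.257568359375, -426.11907958984375), (54.49263381958008, 16.176210403442383), 77.72227478027344) 168
   jar (447, 135) [452.2 131.1 104.6] 64
   jar (490, 448) [494.7 438.  104.9] 43
si
[... 1487 characters left out ...]
563.8082885742188, 292.9923400878906), (19.513538360595703, 64.80987548828125), 12.447319984436035) 122
   bin (559, -290) ((546.2283325195312, -289.38720703125), (80.2529525756836, 104.157958984375), 71.75244903564453) 638 hook [ 569.9 -295.    73.2] ((568.6365966796875, -291.5917663574219), (61.632667541503906, 17.949005126953125), 80.24502563476562) 176
   bin (530, -420) ((536.4306030273438, -416.1764221191406), (78.5284652709961, 128.15184020996094), 83.85322570800781) 686 hook [ 545.4 -426.8   72.8] ((545.7800903320312, -422.82220458984375), (61.400970458984375, 17.12860870361328), 75.0158920288086) 204
   jar (447, 135) [452.  135.6 105.2] 117
   jar (490, 448) [493.5 443.4 105.5] 120
```

```bash
cat > go.py <<'E'
# go.py: several waypoints "x y z alpha psi" -> rows for one or more calls, from the commanded pose (cmd.json)
import sys,json,os
from h import *
base=np.diag([-1.,1,-1])
def pose(x,y,z,a=0,psi=0):
    M=np.eye(4);M[:3,:3]=Rn.from_euler('z',psi,degrees=True).as_matrix()@Rn.from_euler('y',-a,degrees=True).as_matrix()@base
    M[:3,3]=x,y,z;return M
def load():
    return np.array(json.load(open("cmd.json"))) if os.path.exists("cmd.json") else T([196.901,619.474,207.613],[-3.1397,0,2.8338])
def rel(A,B):
    D=np.linalg.inv(A)@B
    return np.r_[D[:3,3]/300,Rn.from_matrix(D[:3,:3]).as_rotvec()/(np.pi/2)]
def unrel(A,r):
    D=np.eye(4);D[:3,3]=r[:3]*300;D[:3,:3]=Rn.from_rotvec(r[3:]*np.pi/2).as_matrix();return A@D
def plan(wps,save=True):
    """relative rows for waypoints (4x4), one call"""
    A=load();P=A;out=[]
    for W in wps:
        r=rel(A,W).round(3)
        W=unrel(A,r);d=rel(P,W)
        n=int(np.ceil(max(np.linalg.norm(d[:3])*6,np.linalg.norm(d[3:])*90/8.59)-.02))
        out.append((r,n));P=W
        print(" ".join(f"{k}={v:g}" for k,v in zip(("tx","ty","tz","wx","wy","wz"),r) if v),"| rows",n,"" if abs(r).max()<=1 else "TOO FAR")
    if save: json.dump(P.tolist(),open("cmd.json","w"))
if __name__=="__main__":
    plan([pose(*map(float,a.split())) for a in sys.argv[1:]])
E
python3 go.py "330 400 300 0 0"; python3 go.py "520 150 400 0 5"; python3 go.py "600 -10 420 0 5"
```

```text
tx=-0.644 ty=-0.563 tz=-0.307 wx=-0.001 wz=-0.196 | rows 6 
tx=-0.633 ty=-0.834 tz=-0.333 wz=-0.056 | rows 7 
tx=-0.219 ty=-0.555 tz=-0.067 | rows 4
```

Emit:
jog_arm:
  plan:
    - {"tx":-0.644,"ty":-0.563,"tz":-0.307,"wx":-0.001,"wz":-0.196,"claw":0}
    - {"tx":-0.644,"ty":-0.563,"tz":-0.307,"wx":-0.001,"wz":-0.196,"claw":0}
    - {"tx":-0.644,"ty":-0.563,"tz":-0.307,"wx":-0.001,"wz":-0.196,"claw":0}
    - {"tx":-0.644,"ty":-0.563,"tz":-0.307,"wx":-0.001,"wz":-0.196,"claw":0}
    - {"tx":-0.644,"ty":-0.563,"tz":-0.307,"wx":-0.001,"wz":-0.196,"claw":0}
    - {"tx":-0.644,"ty":-0.563,"tz":-0.307,"wx":-0.001,"wz":-0.196,"claw":0}
    - {"tx":-0.644,"ty":-0.563,"tz":-0.307,"wx":-0.001,"wz":-0.196,"claw":0}
    - {"tx":-0.644,"ty":-0.563,"tz":-0.307,"wx":-0.001,"wz":-0.196,"claw":0}

```text
invalid input at $.plan[0]: expected keys tx, ty, tz, wx, wy, wz, claw
```

Emit:
jog_arm:
  plan:
    - {"tx":-0.633,"ty":-0.834,"tz":-0.333,"wz":-0.056,"claw":0}
    - {"tx":-0.633,"ty":-0.834,"tz":-0.333,"wz":-0.056,"claw":0}
    - {"tx":-0.633,"ty":-0.834,"tz":-0.333,"wz":-0.056,"claw":0}
    - {"tx":-0.633,"ty":-0.834,"tz":-0.333,"wz":-0.056,"claw":0}
    - {"tx":-0.633,"ty":-0.834,"tz":-0.333,"wz":-0.056,"claw":0}
    - {"tx":-0.633,"ty":-0.834,"tz":-0.333,"wz":-0.056,"claw":0}
    - {"tx":-0.633,"ty":-0.834,"tz":-0.333,"wz":-0.056,"claw":0}
    - {"tx":-0.633,"ty":-0.834,"tz":-0.333,"wz":-0.056,"claw":0}
    - {"tx":-0.633,"ty":-0.834,"tz":-0.333,"wz":-0.056,"claw":0}

```text
invalid input at $.plan[0]: expected keys tx, ty, tz, wx, wy, wz, claw
```

Emit:
jog_arm:
  plan:
    - {"tx":-0.219,"ty":-0.555,"tz":-0.067,"claw":0}
    - {"tx":-0.219,"ty":-0.555,"tz":-0.067,"claw":0}
    - {"tx":-0.219,"ty":-0.555,"tz":-0.067,"claw":0}
    - {"tx":-0.219,"ty":-0.555,"tz":-0.067,"claw":0.5}
    - {"tx":-0.219,"ty":-0.555,"tz":-0.067,"claw":1}
    - {"tx":-0.219,"ty":-0.555,"tz":-0.067,"claw":1}
    - {"tx":-0.219,"ty":-0.555,"tz":-0.067,"claw":1}

```text
invalid input at $.plan[0]: expected keys tx, ty, tz, wx, wy, wz, claw
```

```bash
cat > snap.py <<'E'
import sys
from cell import ctrl
from h import *
def wrist(name):
    s=ctrl.read_state();p=ctrl.get_image("wrist");C=campose(p,s)
    cv2.imwrite(f"pics/{name}.png",p["img"][:,:,::-1]);X=cloud(p,C);np.savez(name+".npz",X=X,C=C,**{k:np.array(v) for k,v in p.items()})
    return s,p,C,X
E
python3 - <<'E'
from snap import *
from go import load
s,p,C,X=wrist("w1")
print(s["eef_pos"],s["tool_rot"],s["width"],"cmd",load()[:3,3],load()[:3,0])
top=X[np.isfinite(X[...,0])&(X[...,2]>180)&(X[...,2]<205)&(X[...,0]>540)&(X[...,0]<720)]
print(cv2.minAreaRect(top[:,:2].astype(np.float32)),len(top),np.percentile(top[:,2],[5,50,95,99.8]))
E
```

```text
[196.90470404 619.49281778 207.66470422] [ 3.14150514e+00 -3.74714820e-05  2.83380581e+00] 85.4419819344667 cmd [599.95256408 -10.08415386 420.04809316] [-9.96126232e-01 -8.79340910e-02  3.54976476e-04]Traceback (most recent call last):
  File "<stdin>", line 6, in <module>
    return _quantile_unchecked(
        a, q, axis, out, overwrite_input, method, keepdims, weights)
    return _ureduce(a,
                    func=_quantile_ureduce_func,
    ...<5 lines>...
                    overwrite_input=overwrite_input,
                    method=method)
    r = func(a, **kwargs)
    result = _quantile(arr,
                       quantiles=q,
    ...<2 lines>...
                       out=out,
                       weights=wgt)
    slices_having_nans = np.isnan(arr[-1, ...])
                                  ~~~^^^^^^^^^
IndexError: index -1 is out of bounds for axis 0 with size 0
```

View pics/w1.png

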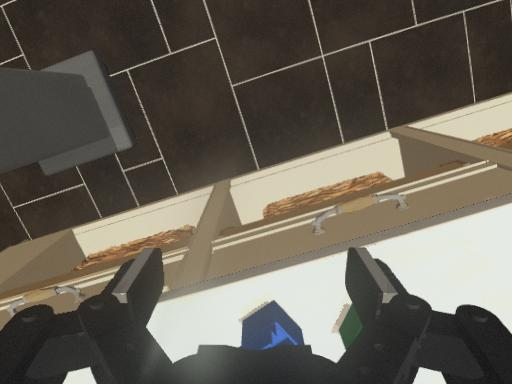

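Emit:
jog_arm:
  plan:
    - {"tx":-0.644,"ty":-0.563,"tz":-0.307,"wx":-0.001,"wy":0,"wz":-0.196,"claw":0}
    - {"tx":-0.644,"ty":-0.563,"tz":-0.307,"wx":-0.001,"wy":0,"wz":-0.196,"claw":0}
    - {"tx":-0.644,"ty":-0.563,"tz":-0.307,"wx":-0.001,"wy":0,"wz":-0.196,"claw":0}
    - {"tx":-0.644,"ty":-0.563,"tz":-0.307,"wx":-0.001,"wy":0,"wz":-0.196,"claw":0}
    - {"tx":-0.644,"ty":-0.563,"tz":-0.307,"wx":-0.001,"wy":0,"wz":-0.196,"claw":0}
    - {"tx":-0.644,"ty":-0.563,"tz":-0.307,"wx":-0.001,"wy":0,"wz":-0.196,"claw":0}
    - {"tx":-0.644,"ty":-0.563,"tz":-0.307,"wx":-0.001,"wy":0,"wz":-0.196,"claw":0}
    - {"tx":-0.644,"ty":-0.563,"tz":-0.307,"wx":-0.001,"wy":0,"wz":-0.196,"claw":0}

```text
clock: 1.7
eef_pos: [329.7, 400.3, 300.0]
tool_rot: [3.139, 0.0, 3.141]
force: [-0.4, -0.0, 0.0]
width: 85.4
gripper_force: 0.0
```

Emit:
jog_arm:
  plan:
    - {"tx":-0.633,"ty":-0.834,"tz":-0.333,"wx":0,"wy":0,"wz":-0.056,"claw":0}
    - {"tx":-0.633,"ty":-0.834,"tz":-0.333,"wx":0,"wy":0,"wz":-0.056,"claw":0}
    - {"tx":-0.633,"ty":-0.834,"tz":-0.333,"wx":0,"wy":0,"wz":-0.056,"claw":0}
    - {"tx":-0.633,"ty":-0.834,"tz":-0.333,"wx":0,"wy":0,"wz":-0.056,"claw":0}
    - {"tx":-0.633,"ty":-0.834,"tz":-0.333,"wx":0,"wy":0,"wz":-0.056,"claw":0}
    - {"tx":-0.633,"ty":-0.834,"tz":-0.333,"wx":0,"wy":0,"wz":-0.056,"claw":0}
    - {"tx":-0.633,"ty":-0.834,"tz":-0.333,"wx":0,"wy":0,"wz":-0.056,"claw":0}
    - {"tx":-0.633,"ty":-0.834,"tz":-0.333,"wx":0,"wy":0,"wz":-0.056,"claw":0}
    - {"tx":-0.633,"ty":-0.834,"tz":-0.333,"wx":0,"wy":0,"wz":-0.056,"claw":0}

```text
clock: 2.6
eef_pos: [519.3, 151.5, 398.4]
tool_rot: [3.139, -0.001, -3.052]
force: [0.4, 0.0, -0.4]
width: 85.3
gripper_force: 0.0
```

Emit:
jog_arm:
  plan:
    - {"tx":-0.219,"ty":-0.555,"tz":-0.067,"wx":0,"wy":0,"wz":0,"claw":0}
    - {"tx":-0.219,"ty":-0.555,"tz":-0.067,"wx":0,"wy":0,"wz":0,"claw":0}
    - {"tx":-0.219,"ty":-0.555,"tz":-0.067,"wx":0,"wy":0,"wz":0,"claw":0}
    - {"tx":-0.219,"ty":-0.555,"tz":-0.067,"wx":0,"wy":0,"wz":0,"claw":0.5}
    - {"tx":-0.219,"ty":-0.555,"tz":-0.067,"wx":0,"wy":0,"wz":0,"claw":1}
    - {"tx":-0.219,"ty":-0.555,"tz":-0.067,"wx":0,"wy":0,"wz":0,"claw":1}
    - {"tx":-0.219,"ty":-0.555,"tz":-0.067,"wx":0,"wy":0,"wz":0,"claw":1}

```text
clock: 3.3
eef_pos: [599.2, -6.9, 418.4]
tool_rot: [3.138, -0.001, -3.049]
force: [-0.1, 0.4, -0.3]
width: 28.0
gripper_force: 0.0
```

```bash
python3 - <<'E'
from snap import *
from go import load
s,p,C,X=wrist("w1")
print(s["eef_pos"],s["tool_rot"],s["width"],"cmd",load()[:3,3],load()[:3,0])
top=X[np.isfinite(X[...,0])&(X[...,2]>180)&(X[...,2]<205)&(X[...,0]>540)&(X[...,0]<720)]
print(cv2.minAreaRect(top[:,:2].astype(np.float32)),len(top),np.percentile(top[:,2],[5,50,95,99.8]) if len(top) else 0)
E
```

```text
[599.23981838  -6.88157018 418.4193217 ] [ 3.13795846e+00 -1.04310731e-03 -3.04876628e+00] 27.98905978471986 cmd [599.95256408 -10.08415386 420.04809316] [-9.96126232e-01 -8.79340910e-02  3.54976476e-04]
((662.9595336914062, 30.82757568359375), (687.8683471679688, 113.98158264160156), 89.99583435058594) 8593 [180.84185455 188.55456884 193.54408101 204.51321452]
```

View pics/w1.png

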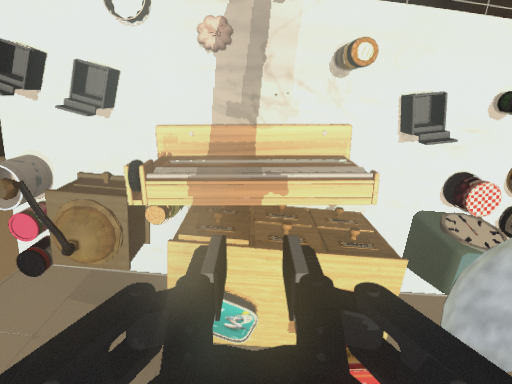

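```bash
python3 - <<'E'
from h import *
d=dict(np.load("w1.npz",allow_pickle=True));C=d["C"];img=d["img"].astype(float)
sat=cv2.GaussianBlur(img[...,0]-img[...,2],(3,3),0)
def ray(uv,z):
    n=cv2.undistortPoints(np.array(uv,float).reshape(-1,1,2),K(d),np.array(d["distortion"])).reshape(-1,2)
    r=np.c_[n,np.ones(len(n))]@C[:3,:3].T
    return C[:3,3]+r*((z-C[2,3])/r[:,2])[:,None]
def edge(u,v0,v1,dirn=1):
    g=np.diff(sat[v0:v1,u]);i=int(np.argmax(g*dirn));return v0+i+.5
us=np.arange(165,345,4)
P=ray([(u,edge(u,112,140)) for u in us],14)
def fit(P):
    for _ in range(4):
        k=np.polyfit(P[:,1],P[:,0],1);r=P[:,0]-np.polyval(k,P[:,1]);P=P[abs(r)<2*r.std()+.3]
    return k,r.std(),len(P)
k,sd,n=fit(P);print("foot front: x at y=0",k[1],"slope deg",-np.degrees(np.arctan(k[0])),sd,n)
# foot ends at z=14 rows 132..150
L=ray([(140+int(np.argmax(np.diff(sat[v,140:170])))+.5,v) for v in range(132,150,2)],14)
R=ray([(340+int(np.argmin(np.diff(sat[v,340:370])))+.5,v) for v in range(132,150,2)],14)
print("ends",np.median(L,0),np.median(R,0),np.linalg.norm(np.median(L,0)-np.median(R,0)))
X=d["X"]
m=(X[...,2]>183)&(X[...,2]<195);vv,uu=np.nonzero(m)
s=(vv>150)&(vv<212)&(uu>120)&(uu<385)
Q=X[vv[s],uu[s]];print(cv2.minAreaRect(Q[:,:2].astype(np.float32)),np.median(Q[:,2]))
Bk=[];
for b in range(140,370,8):
    c=(uu[s]>=b)&(uu[s]<b+8)
    if c.sum(): q=Q[c];Bk.append([q[:,0].max(),q[:,1].mean()])
k,sd,n=fit(np.array([[a,b] for a,b in Bk]));print("back top x",k[1],-np.degrees(np.arctan(k[0])),sd,n)
w=X[(X[...,2]>194)&(X[...,2]<206)&(X[...,0]<680)&(X[...,0]>580)&(X[...,1]<-120)&(X[...,1]>-230)];print("wheel",w.mean(0),w.max(0),len(w))
big=[cv2.resize(d["img"][30:80,325:390,::-1],None,fx=5,fy=5,interpolation=cv2.INTER_CUBIC)]
p=dict(np.load("scene0.npz",allow_pickle=True))
big.append(cv2.resize(p["img"][195:245,205:260,::-1],(275,250),interpolation=cv2.INTER_CUBIC))
p=dict(np.load("side0.npz",allow_pickle=True))
big.append(cv2.resize(p["img"][170:220,250:300,::-1],(250,250),interpolation=cv2.INTER_CUBIC))
cv2.imwrite("pics/jarcrop.png",np.hstack([b[:250] for b in big])[:, :800])
E
```

```text
foot front: x at y=0 575.1984511041519 slope deg 5.6427037826500435 0.4710278609042611 43
ends [ 620.10683337 -182.64195386   14.        ] [588.31790119 168.89225549  14.        ] 352.9686056174974
((639.4754638671875, -5.218017578125), (56.92399597167969, 333.8858337402344), 4.038876056671143) 188.67269021096263
back top x 664.4467007599858 5.1700517520316565 0.16666296750038698 29
wheel [ 640.78628968 -158.95766763  196.76101882] [ 654.4089261  -154.30625769  199.65400733] 139
```

View pics/jarcrop.png

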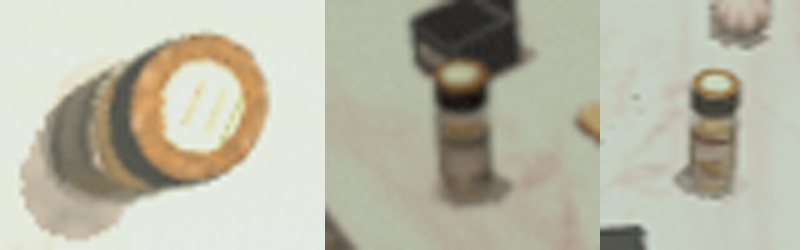

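Left crop: the tan-topped jar at wrist pixel (360,53) has black cap sides with a label on top, so it is a spice jar. Jars to place: (232,220) and (207,179) in the scene view. The stand is at about (630,5), yaw 5.4°. Next I go to the wheel.

```bash
cat > st.py <<'E'
import sys
from go import *
O=(629.9,5.0);PSI=5.4
def S(x,y,z,a=0,dpsi=0):
    c,s=np.cos(np.radians(PSI)),np.sin(np.radians(PSI))
    return pose(O[0]+c*x-s*y,O[1]+s*x+c*y,z,a,PSI+dpsi)
if __name__=="__main__": plan([S(*map(float,a.split())) for a in sys.argv[1:]])
E
python3 st.py "-14.5 -163.5 225"; python3 st.py "-14.5 -163.5 197" ; python3 st.py "5.5 -163.5 197" "5.5 -163.5 205"
```

```text
tx=-0.059 ty=-0.504 tz=0.65 wz=-0.004 | rows 5 
tz=0.094 | rows 1 
tx=-0.067 | rows 1 
tx=-0.067 tz=-0.027 | rows 1
```

Emit:
jog_arm:
  plan:
    - {"tx":-0.059,"ty":-0.504,"tz":0.4,"wx":0,"wy":0,"wz":-0.004,"claw":1}
    - {"tx":-0.059,"ty":-0.504,"tz":0.4,"wx":0,"wy":0,"wz":-0.004,"claw":1}
    - {"tx":-0.059,"ty":-0.504,"tz":0.4,"wx":0,"wy":0,"wz":-0.004,"claw":1}
    - {"tx":-0.059,"ty":-0.504,"tz":0.4,"wx":0,"wy":0,"wz":-0.004,"claw":1}
    - {"tx":-0.059,"ty":-0.504,"tz":0.65,"wx":0,"wy":0,"wz":-0.004,"claw":1}
    - {"tx":-0.059,"ty":-0.504,"tz":0.65,"wx":0,"wy":0,"wz":-0.004,"claw":1}
    - {"tx":-0.059,"ty":-0.504,"tz":0.65,"wx":0,"wy":0,"wz":-0.004,"claw":1}
    - {"tx":-0.059,"ty":-0.504,"tz":0.65,"wx":0,"wy":0,"wz":-0.004,"claw":1}
    - {"tx":-0.059,"ty":-0.504,"tz":0.65,"wx":0,"wy":0,"wz":-0.004,"claw":1}

```text
clock: 4.25
eef_pos: [632.4, -158.6, 226.3]
tool_rot: [3.141, 0.004, -3.046]
force: [0.1, -1.0, 0.0]
width: 0.4
gripper_force: 0.0
```

Emit:
jog_arm:
  plan:
    - {"tx":0,"ty":0,"tz":0.06,"wx":0,"wy":0,"wz":0,"claw":1}
    - {"tx":0,"ty":0,"tz":0.08,"wx":0,"wy":0,"wz":0,"claw":1}
    - {"tx":0,"ty":0,"tz":0.094,"wx":0,"wy":0,"wz":0,"claw":1}
    - {"tx":0,"ty":0,"tz":0.094,"wx":0,"wy":0,"wz":0,"claw":1}
    - {"tx":0,"ty":0,"tz":0.094,"wx":0,"wy":0,"wz":0,"claw":1}

```text
clock: 4.75
eef_pos: [631.2, -159.3, 196.5]
tool_rot: [3.14, 0.001, -3.047]
force: [0.4, -0.7, 0.6]
width: 0.2
gripper_force: 0.0
```

Emit:
jog_arm:
  plan:
    - {"tx":0,"ty":0,"tz":0.005,"wx":0,"wy":0,"wz":0,"claw":1}
    - {"tx":0,"ty":0,"tz":0.005,"wx":0,"wy":0,"wz":0,"claw":1}

```text
clock: 4.95
eef_pos: [630.9, -159.2, 194.4]
tool_rot: [3.14, 0.001, -3.047]
force: [0.4, 0.6, -0.0]
width: 0.0
gripper_force: 0.0
```

Emit:
jog_arm:
  plan:
    - {"tx":-0.01,"ty":0,"tz":0.003,"wx":0,"wy":0,"wz":0,"claw":1}
    - {"tx":-0.02,"ty":0,"tz":0.001,"wx":0,"wy":0,"wz":0,"claw":1}
    - {"tx":-0.03,"ty":0,"tz":0,"wx":0,"wy":0,"wz":0,"claw":1}

```text
clock: 5.25
eef_pos: [640.2, -158.3, 194.3]
tool_rot: [3.14, 0.001, -3.047]
force: [-0.4, -0.2, -0.4]
width: 0.2
gripper_force: 0.0
```

```bash
python3 - <<'E'
from snap import *
s,p,C,X=wrist("w2");print(s["force"],s["torque"],s["eef_pos"])
cv2.imwrite("pics/w2.png",cv2.resize(p["img"][100:340,130:450,::-1],None,fx=2.4,fy=2.4))
E
```

```text
[-0.37179147 -0.15139416 -0.35877857] [-0.06659128 -0.02349647 -0.00410603] [ 640.18147214 -158.29972856  194.27365798]
```

View pics/w2.png

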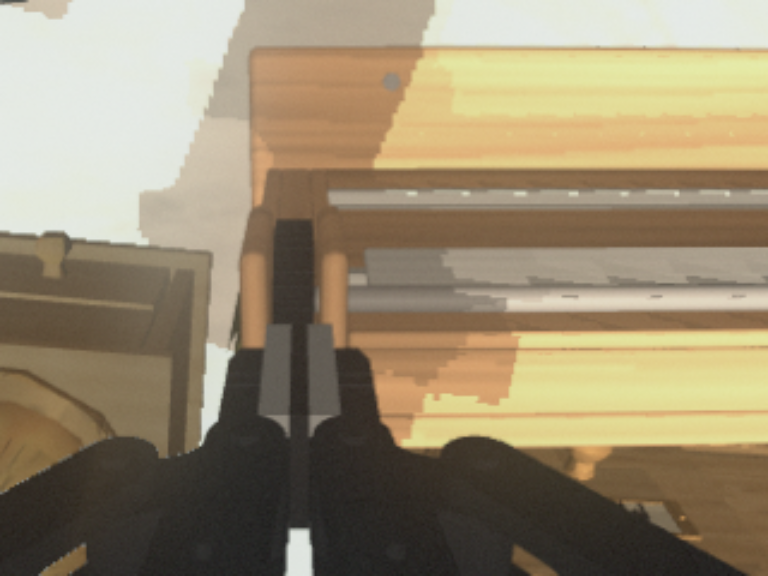

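The fingertips rest at crop (300,325), centred across the wheel, whose visible part is (293,220–325). The flap is the grey strip at (500,265).

```bash
python3 - <<'E'
from h import *
from st import O,PSI
M=pose=np.eye(3);c,s=np.cos(np.radians(PSI)),np.sin(np.radians(PSI))
def tost(X): 
    d=X[...,:2]-np.array(O);return np.stack([c*d[...,0]+s*d[...,1],-s*d[...,0]+c*d[...,1],X[...,2]],-1)
for n,u,vs in(("w2",252,range(185,240,4)),("w2",330,range(192,246,4)),("w1",137,range(150,212,4)),("w1",260,range(150,212,4))):
    d=np.load(n+".npz");Y=tost(d["X"])
    print(n,u);print([(v,*Y[v,u].round(0).astype(int)) for v in vs])
E
```

```text
w2 252
[(185, np.int64(1), np.int64(-166), np.int64(75)), (189, np.int64(1), np.int64(-165), np.int64(89)), (193, np.int64(-24), np.int64(-165), np.int64(179)), (197, np.int64(-23), np.int64(-165), np.int64(185)), (201, np.int64(-22), np.int64(-165), np.int64(188)), (205, np.int64(-20), np.int64(-165), np.int64(188)), (209, np.int64(-18), np.int64(-165), np.int64(191)), (213, np.int64(-17), np.int64(-165), np.int64(193)), (217, np.int64(-15), np.int64(-165), np.int64(194)), (221, np.int64(-13), np.int64(-165), np.int64(196)), (225, np.int64(-11), np.int64(-165), np.int64(198)), (229, np.int64(-8), np.int64(-165), np.int64(196)), (233, np.int64(-7), np.int64(-165), np.int64(198)), (237, np.int64(-17), np.int64(-165), np.int64(225))]
w2 330
[(192, np.int64(1), np.int64(-98), np.int64(100)), (196, np.int64(1), np.int64(-100), np.int64(109)), (200, np.int64(1), np.int64(-102), np.int64(120)), (204, np.int64(-10), np.int64(-113), np.int64(161)), (208, np.int64(-9), np.int64(-114), np.int64(166)), (212, np.int64(-8), np.int64(-114), np.int64(169)), (216, np.int64(-7), np.int64(-115), np.in
[... 1290 characters left out ...]
), np.int64(14)), (158, np.int64(0), np.int64(2), np.int64(45)), (162, np.int64(0), np.int64(2), np.int64(81)), (166, np.int64(0), np.int64(1), np.int64(109)), (170, np.int64(-8), np.int64(0), np.int64(168)), (174, np.int64(-6), np.int64(-1), np.int64(181)), (178, np.int64(1), np.int64(0), np.int64(177)), (182, np.int64(3), np.int64(-1), np.int64(188)), (186, np.int64(8), np.int64(-1), np.int64(189)), (190, np.int64(14), np.int64(-1), np.int64(189)), (194, np.int64(20), np.int64(-1), np.int64(189)), (198, np.int64(25), np.int64(-1), np.int64(188)), (202, np.int64(31), np.int64(-1), np.int64(189)), (206, np.int64(98), np.int64(3), np.int64(21)), (210, np.int64(97), np.int64(3), np.int64(45))]
```

Emit:
jog_arm:
  plan:
    - {"tx":0,"ty":0,"tz":0.004,"wx":0,"wy":0,"wz":0,"claw":1}
    - {"tx":0,"ty":0,"tz":0.004,"wx":0,"wy":0,"wz":0,"claw":1}

```text
clock: 5.5
eef_pos: [639.5, -158.3, 192.7]
tool_rot: [3.14, -0.0, -3.047]
force: [-0.1, 0.1, -0.3]
width: -0.2
gripper_force: 0.0
```

Emit:
jog_arm:
  plan:
    - {"tx":0,"ty":0,"tz":0.004,"wx":0,"wy":0,"wz":0,"claw":1}
    - {"tx":0,"ty":0,"tz":0.004,"wx":0,"wy":0,"wz":0,"claw":1}

```text
clock: 5.7
eef_pos: [639.5, -158.4, 191.6]
tool_rot: [3.14, -0.0, -3.047]
force: [-0.4, -0.1, 0.5]
width: 0.1
gripper_force: 0.0
```

```bash
python3 - <<'E'
from snap import *
s,p,C,X=wrist("w3")
H=np.array(p["hand_eye"])
print(proj(p,H,[[0,0,0],[11,0,0],[-11,0,0],[0,0,-19],[0,7,0]]))
u=252;print([(v,*X[v,u].round(1)) for v in range(205,262,3)])
u=243;print([(v,*X[v,u].round(1)) for v in range(205,262,3)])
cv2.imwrite("pics/w3.png",cv2.resize(p["img"][170:290,200:320,::-1],None,fx=5,fy=5,interpolation=cv2.INTER_CUBIC))
E
```

```text
[[254.40125881 232.36274726]
 [254.36608405 214.5691254 ]
 [254.43509044 249.49219257]
 [254.43885541 247.89861891]
 [266.5619968  232.33563036]]
[(205, np.float64(623.9), np.float64(-161.2), np.float64(189.0)), (208, np.float64(625.8), np.float64(-161.0), np.float64(188.9)), (211, np.float64(626.7), np.float64(-160.9), np.float64(191.1)), (214, np.float64(627.8), np.float64(-160.8), np.float64(193.0)), (217, np.float64(629.3), np.float64(-160.7), np.float64(193.7)), (220, np.float64(631.0), np.float64(-160.5), np.float64(194.0)), (223, np.float64(632.2), np.float64(-160.4), np.float64(195.3)), (226, np.float64(633.7), np.float64(-160.2), np.float64(196.0)), (229, np.float64(634.8), np.float64(-160.1), np.float64(197.8)), (232, np.float64(637.5), np.float64(-159.9), np.float64(195.7)), (235, np.float64(628.1), np.float64(-160.6), np.float64(219.4)), (238, np.float64(628.1), np.float64(-160.6), np.float64(222.8)), (241, np.float64(627.9), np.float64(-160.6), np.float64(226.4)), (244, np.float64(627.9), np.float64(-160.6), np.float64(229.4)), (247, np.float64(628.2), np.float64(-160.6)
[... 817 characters left out ...]
64(652.7), np.float64(-164.9), np.float64(159.1)), (232, np.float64(654.7), np.float64(-164.7), np.float64(159.6)), (235, np.float64(628.7), np.float64(-165.0), np.float64(219.1)), (238, np.float64(628.3), np.float64(-164.9), np.float64(223.1)), (241, np.float64(628.0), np.float64(-164.8), np.float64(226.9)), (244, np.float64(628.4), np.float64(-164.7), np.float64(229.0)), (247, np.float64(628.5), np.float64(-164.6), np.float64(231.8)), (250, np.float64(628.3), np.float64(-164.5), np.float64(234.9)), (253, np.float64(628.8), np.float64(-164.4), np.float64(236.7)), (256, np.float64(628.1), np.float64(-164.3), np.float64(240.6)), (259, np.float64(628.0), np.float64(-164.2), np.float64(243.2))]
```

View pics/w3.png

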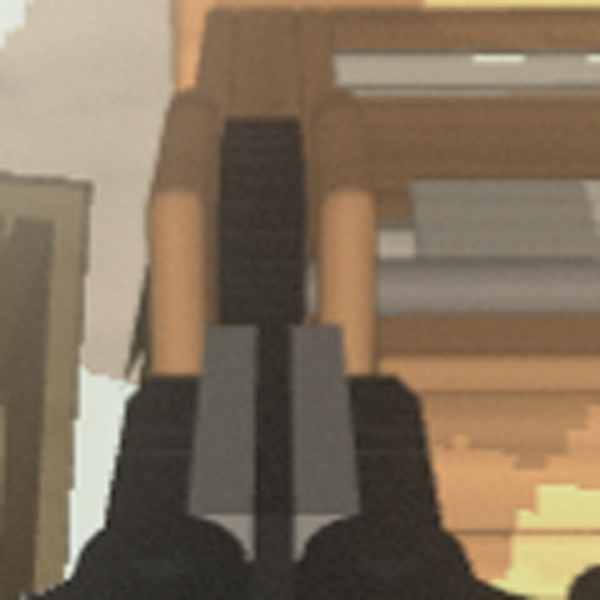

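Crop shows the finger ends at row 325 while depth puts them at z≈218, about 26 mm short of the stated TCP. I'll confirm by touch, coming down slowly.

Emit:
jog_arm:
  plan:
    - {"tx":0,"ty":0,"tz":0.02,"wx":0,"wy":0,"wz":0,"claw":1}
    - {"tx":0,"ty":0,"tz":0.02,"wx":0,"wy":0,"wz":0,"claw":1}

```text
clock: 5.95
eef_pos: [639.1, -158.1, 184.8]
tool_rot: [3.139, -0.001, -3.047]
force: [-0.6, -0.4, 0.3]
width: 0.2
gripper_force: 0.0
```

Emit:
jog_arm:
  plan:
    - {"tx":0,"ty":0,"tz":0.015,"wx":0,"wy":0,"wz":0,"claw":1}
    - {"tx":0,"ty":0,"tz":0.02,"wx":0,"wy":0,"wz":0,"claw":1}
    - {"tx":0,"ty":0,"tz":0.02,"wx":0,"wy":0,"wz":0,"claw":1}

```text
clock: 6.25
eef_pos: [639.5, -158.2, 179.3]
tool_rot: [3.14, -0.0, -3.047]
force: [-0.3, 0.8, -0.8]
width: 0.0
gripper_force: 0.0
```

Emit:
jog_arm:
  plan:
    - {"tx":0,"ty":0,"tz":0.005,"wx":0,"wy":0,"wz":0,"claw":1}
    - {"tx":0,"ty":0,"tz":0.01,"wx":0,"wy":0,"wz":0,"claw":1}
    - {"tx":0,"ty":0,"tz":0.01,"wx":0,"wy":0,"wz":0,"claw":1}

```text
clock: 6.55
eef_pos: [639.6, -158.3, 176.6]
tool_rot: [3.14, 0.0, -3.047]
force: [-0.1, -0.1, 0.1]
width: 0.4
gripper_force: 0.0
```

Emit:
jog_arm:
  plan:
    - {"tx":0,"ty":0,"tz":0.007,"wx":0,"wy":0,"wz":0,"claw":1}
    - {"tx":0,"ty":0,"tz":0.007,"wx":0,"wy":0,"wz":0,"claw":1}

```text
clock: 6.75
eef_pos: [639.8, -158.3, 174.5]
tool_rot: [3.14, 0.0, -3.047]
force: [0.1, -0.4, 0.5]
width: 0.2
gripper_force: 0.0
```

Emit:
jog_arm:
  plan:
    - {"tx":0,"ty":0,"tz":0.004,"wx":0,"wy":0,"wz":0,"claw":1}
    - {"tx":0,"ty":0,"tz":0.004,"wx":0,"wy":0,"wz":0,"claw":1}

```text
clock: 6.95
eef_pos: [640.0, -158.3, 174.3]
tool_rot: [3.14, 0.001, -3.047]
force: [-1.0, 0.3, 4.0]
width: -0.0
gripper_force: 2.0
```

Emit:
jog_arm:
  plan:
    - {"tx":0,"ty":0,"tz":0.004,"wx":0,"wy":0,"wz":0,"claw":1}
    - {"tx":0,"ty":0,"tz":0.004,"wx":0,"wy":0,"wz":0,"claw":1}

```text
clock: 7.15
eef_pos: [640.7, -158.3, 174.1]
tool_rot: [3.14, 0.003, -3.047]
force: [-1.7, 0.5, 10.0]
width: 0.2
gripper_force: 4.5
```

Emit:
jog_arm:
  plan:
    - {"tx":-0.007,"ty":0,"tz":0,"wx":0,"wy":0,"wz":0,"claw":1}
    - {"tx":-0.014,"ty":0,"tz":0,"wx":0,"wy":0,"wz":0,"claw":1}
    - {"tx":-0.021,"ty":0,"tz":0,"wx":0,"wy":0,"wz":0,"claw":1}
    - {"tx":-0.028,"ty":0,"tz":0,"wx":0,"wy":0,"wz":0,"claw":1}
    - {"tx":-0.032,"ty":0,"tz":0,"wx":0,"wy":0,"wz":0,"claw":1}

```text
clock: 7.65
eef_pos: [650.2, -157.4, 174.1]
tool_rot: [3.14, 0.003, -3.047]
force: [-1.5, 1.4, 8.1]
width: -0.2
gripper_force: 4.5
```

```bash
cat > flap.py <<'E'
from snap import *
from st import O,PSI
def tost(X):
    c,s=np.cos(np.radians(PSI)),np.sin(np.radians(PSI));d=X[...,:2]-np.array(O)
    return np.stack([c*d[...,0]+s*d[...,1],-s*d[...,0]+c*d[...,1],X[...,2]],-1)
def flap(X,lo=-130,hi=130):
    Y=tost(X).reshape(-1,3);Y=Y[np.isfinite(Y[:,0])]
    q=Y[(Y[:,1]>lo)&(Y[:,1]<hi)&(Y[:,0]<6)&(Y[:,0]>-32)&(Y[:,2]>150)&(Y[:,2]<205)]
    r=np.hypot(q[:,0]+4.5,q[:,2]-178);q=q[(r>9)&(r<22)&(q[:,0]<-5.5)]
    a=np.arctan2(-(q[:,0]+4.5),-(q[:,2]-178))
    print("flap n",len(a),"angle",np.percentile(a,[10,50,90]).round(2) if len(a) else None,"tip med",np.median(q,0).round(1) if len(a) else None)
if __name__=="__main__":
    s,p,C,X=wrist(sys.argv[1]);print(s["eef_pos"].round(1),s["force"].round(1));flap(X)
E
python3 - <<'E'
from flap import *
for n in("w1","w2"): flap(np.load(n+".npz")["X"])
E
python3 flap.py w4
```

```text
flap n 785 angle [0.32 0.36 0.41] tip med [ -9.6   3.8 164.7]
flap n 2072 angle [0.27 0.31 0.35] tip med [ -8.8 -62.  164.5]
[ 650.2 -157.4  174.1] [-1.5  1.4  8.1]
flap n 3231 angle [0.8  0.85 0.91] tip med [-15.2 -72.2 168.8]
```

Emit:
jog_arm:
  plan:
    - {"tx":0,"ty":0,"tz":-0.025,"wx":0,"wy":0,"wz":0,"claw":1}
    - {"tx":0.062,"ty":0,"tz":-0.025,"wx":0,"wy":0,"wz":0,"claw":1}
    - {"tx":0.062,"ty":0,"tz":-0.01,"wx":0,"wy":0,"wz":0,"claw":1}
    - {"tx":0.062,"ty":0,"tz":0,"wx":0,"wy":0,"wz":0,"claw":1}
    - {"tx":0.055,"ty":0,"tz":0,"wx":0,"wy":0,"wz":0,"claw":1}
    - {"tx":0.045,"ty":0,"tz":0,"wx":0,"wy":0,"wz":0,"claw":1}
    - {"tx":0.035,"ty":0,"tz":0,"wx":0,"wy":0,"wz":0,"claw":1}
    - {"tx":0.025,"ty":0,"tz":0,"wx":0,"wy":0,"wz":0,"claw":1}
    - {"tx":0.015,"ty":0,"tz":0,"wx":0,"wy":0,"wz":0,"claw":1}
    - {"tx":0.007,"ty":0,"tz":0,"wx":0,"wy":0,"wz":0,"claw":1}
    - {"tx":0,"ty":0,"tz":0,"wx":0,"wy":0,"wz":0,"claw":1}

```text
clock: 8.8
eef_pos: [651.1, -157.7, 174.0]
tool_rot: [3.141, 0.003, -3.047]
force: [-1.5, -0.2, 10.1]
width: -0.4
gripper_force: 4.7
```

```bash
python3 flap.py w5
```

```text
[ 651.1 -157.7  174. ] [-1.5 -0.2 10.1]
flap n 3457 angle [1.94 2.01 2.08] tip med [-18.1 -79.2 184.2]
```

Emit:
jog_arm:
  plan:
    - {"tx":0,"ty":0,"tz":-0.025,"wx":0,"wy":0,"wz":0,"claw":1}
    - {"tx":0.05,"ty":0,"tz":-0.025,"wx":0,"wy":0,"wz":0,"claw":1}
    - {"tx":0.05,"ty":0,"tz":-0.01,"wx":0,"wy":0,"wz":0,"claw":1}
    - {"tx":0.05,"ty":0,"tz":0,"wx":0,"wy":0,"wz":0,"claw":1}
    - {"tx":0.045,"ty":0,"tz":0,"wx":0,"wy":0,"wz":0,"claw":1}
    - {"tx":0.035,"ty":0,"tz":0,"wx":0,"wy":0,"wz":0,"claw":1}
    - {"tx":0.025,"ty":0,"tz":0,"wx":0,"wy":0,"wz":0,"claw":1}
    - {"tx":0.015,"ty":0,"tz":0,"wx":0,"wy":0,"wz":0,"claw":1}
    - {"tx":0.01,"ty":0,"tz":0,"wx":0,"wy":0,"wz":0,"claw":1}

```text
clock: 9.75
eef_pos: [645.6, -158.1, 173.9]
tool_rot: [3.14, -0.002, -3.047]
force: [-9.7, 0.8, 16.7]
width: 0.1
gripper_force: 8.3
```

```bash
python3 flap.py w6
```

```text
[ 645.6 -158.1  173.9] [-9.7  0.8 16.7]
flap n 1686 angle [2.54 2.62 2.72] tip med [-13.9 -82.3 193.7]
```

Emit:
jog_arm:
  plan:
    - {"tx":0,"ty":0,"tz":-0.02,"wx":0,"wy":0,"wz":0,"claw":1}
    - {"tx":0,"ty":0,"tz":-0.15,"wx":0,"wy":0,"wz":0,"claw":1}
    - {"tx":0,"ty":0,"tz":-0.3,"wx":0,"wy":0,"wz":0,"claw":0.5}
    - {"tx":0,"ty":0,"tz":-0.3,"wx":0,"wy":0,"wz":0,"claw":0}
    - {"tx":0,"ty":0,"tz":-0.3,"wx":0,"wy":0,"wz":0,"claw":0}

```text
clock: 10.3
eef_pos: [647.5, -157.7, 263.0]
tool_rot: [3.14, 0.003, -3.047]
force: [0.5, -0.4, 0.0]
width: 43.3
gripper_force: 0.0
```

```bash
cat > hang.py <<'E'
import numpy as np, heapq
from scipy.ndimage import label
def rectpts(x0,x1,z0,z1):
    xs=np.linspace(x0,x1,max(2,int(x1-x0)+1));zs=np.linspace(z0,z1,max(2,int(z1-z0)+1))
    return np.vstack([np.c_[xs,0*xs+z0],np.c_[xs,0*xs+z1],np.c_[0*zs+x0,zs],np.c_[0*zs+x1,zs]])
H=np.vstack([rectpts(-4,0,-62,5),rectpts(-4,10.5,0,5),rectpts(6.5,10.5,0,27),rectpts(-62,-4,-62,-17)])
B=np.array([[0,34,-150,0],[0,5,20,39],[5,34,33,39],[24,34,0,33],[-8,0,24.5,31.5],[-18,-4,30,46]],float)
X=np.arange(-45,15,.75);Z=np.arange(-3,24,.75);TH=np.radians(np.arange(0,82,2.5))
D=np.empty((len(TH),len(X),len(Z)))
G=np.stack(np.meshgrid(X,Z,indexing='ij'),-1)
for i,t in enumerate(TH):
    c,s=np.cos(t),np.sin(t);P=np.c_[c*H[:,0]+s*H[:,1],-s*H[:,0]+c*H[:,1]]
    Q=G[:,:,None]+P
    d=np.full(Q.shape[:3],1e9)
    for b in B:
        dx=np.maximum(b[0]-Q[...,0],Q[...,0]-b[1]);dz=np.maximum(b[2]-Q[...,1],Q[...,1]-b[3])
        d=np.minimum(d,np.where((dx<0)&(dz<0),np.maximum(dx,dz),np.hypot(np.maximum(dx,0),np.maximum(dz,0))))
    D[i]=d.min(-1)
gi=(0,np.argmin(abs(X+0)),np.argmin(abs(Z-0)))
# goal: the best clear state at th=0 with x in [-4,0], z in [0,5]
sub=np.full(D.shape,-9.);m=(X>-4)&(X<=0.1);n=(Z>=0)&(Z<4);sub[0][np.ix_(m,n)]=D[0][np.ix_(m,n)]
goal=np.unravel_index(np.argmax(sub),D.shape)
for thr in np.arange(3,0,-.2):
    L,_=label(D>thr)
    st=[(i,0,np.argmin(abs(Z-0))) for i in range(len(TH))]
    ok=[k for k in st if L[k] and L[k]==L[goal]]
    if ok: break
print("clear",thr,"goal",np.degrees(TH[goal[0]]),X[goal[1]],Z[goal[2]])
cost={goal:0};prev={};pq=[(0,goal)];F=D>max(thr-.2,0)
while pq:
    c,k=heapq.heappop(pq)
    if k[1]==0: break
    if c>cost[k]: continue
    for e in((1,0,0),(-1,0,0),(0,1,0),(0,-1,0),(0,0,1),(0,0,-1),(1,1,0),(1,-1,0),(1,0,1),(1,0,-1),(-1,-1,0),(0,1,1),(0,-1,-1),(0,1,-1),(0,-1,1),(1,-1,1),(1,-1,-1)):
        q=tuple(np.add(k,e))
        if any(v<0 or v>=w for v,w in zip(q,D.shape)) or not F[q]: continue
        nc=c+np.linalg.norm(e)*(1+3/max(D[q],.2))
        if nc<cost.get(q,1e9): cost[q]=nc;prev[q]=k;heapq.heappush(pq,(nc,q))
path=[]
while True:
    path.append((round(float(np.degrees(TH[k[0]])),1),float(X[k[1]]),float(Z[k[2]]),round(float(D[k]),1)))
    if k==goal: break
    k=prev[k]
print(path[::2]+[path[-1]])
E
python3 hang.py
```

```text
clear 0.5999999999999979 goal 0.0 -0.75 0.75
[(70.0, -45.0, 9.75, 15.0), (70.0, -43.5, 9.75, 14.1), (70.0, -42.0, 9.75, 13.3), (70.0, -40.5, 9.75, 12.6), (70.0, -39.0, 9.75, 12.1), (70.0, -37.5, 9.75, 11.8), (70.0, -36.0, 9.75, 11.0), (70.0, -34.5, 9.75, 9.9), (70.0, -33.0, 9.75, 8.9), (70.0, -31.5, 9.75, 8.1), (70.0, -30.0, 9.75, 7.5), (70.0, -28.5, 9.75, 7.2), (70.0, -27.0, 9.75, 7.1), (70.0, -25.5, 9.75, 7.1), (70.0, -24.0, 9.75, 6.9), (70.0, -22.5, 9.75, 6.4), (67.5, -21.0, 9.75, 6.1), (67.5, -19.5, 9.75, 6.0), (65.0, -18.0, 9.75, 5.9), (62.5, -16.5, 9.75, 5.7), (60.0, -15.0, 9.75, 5.4), (57.5, -13.5, 9.75, 5.0), (52.5, -12.0, 9.75, 4.3), (47.5, -10.5, 9.75, 3.6), (42.5, -9.0, 9.75, 2.9), (37.5, -7.5, 9.75, 2.8), (32.5, -6.0, 9.0, 3.1), (27.5, -4.5, 8.25, 3.4), (22.5, -3.75, 7.5, 3.0), (17.5, -2.25, 6.0, 2.8), (12.5, -1.5, 4.5, 2.2), (7.5, -1.5, 3.0, 1.6), (2.5, -0.75, 1.5, 0.8), (0.0, -0.75, 0.75, 0.8)]
```

```bash
cat > sync.py <<'E'
from cell import ctrl
from h import *
import json
def sync():
    S=[ctrl.read_state() for _ in range(3)]
    json.dump(T(np.mean([s["eef_pos"] for s in S],0),S[-1]["tool_rot"]).tolist(),open("cmd.json","w"))
    return S[-1]
if __name__=="__main__": s=sync();print(s["eef_pos"],s["tool_rot"])
E
python3 sync.py; python3 go.py "545 -340 220 0 -11"
```

```text
[ 647.48452409 -157.6537934   263.00694084] [ 3.14046662e+00  2.82694787e-03 -3.04691284e+00]
tx=0.398 ty=-0.573 tz=0.142 wx=0.001 wy=0.002 wz=0.182 | rows 5
```

Emit:
jog_arm:
  plan:
    - {"tx":0.398,"ty":-0.3,"tz":0,"wx":0.001,"wy":0.002,"wz":0.1,"claw":0}
    - {"tx":0.398,"ty":-0.3,"tz":0,"wx":0.001,"wy":0.002,"wz":0.1,"claw":0}
    - {"tx":0.398,"ty":-0.573,"tz":0.142,"wx":0.001,"wy":0.002,"wz":0.182,"claw":0}
    - {"tx":0.398,"ty":-0.573,"tz":0.142,"wx":0.001,"wy":0.002,"wz":0.182,"claw":0}
    - {"tx":0.398,"ty":-0.573,"tz":0.142,"wx":0.001,"wy":0.002,"wz":0.182,"claw":0}
    - {"tx":0.398,"ty":-0.573,"tz":0.142,"wx":0.001,"wy":0.002,"wz":0.182,"claw":0}
    - {"tx":0.398,"ty":-0.573,"tz":0.142,"wx":0.001,"wy":0.002,"wz":0.182,"claw":0}
    - {"tx":0.398,"ty":-0.573,"tz":0.142,"wx":0.001,"wy":0.002,"wz":0.182,"claw":0}

```text
clock: 11.1
eef_pos: [544.5, -338.1, 218.6]
tool_rot: [3.14, -0.004, 2.952]
force: [0.5, -0.2, 0.2]
width: 85.6
gripper_force: 0.0
```

```bash
cat > binfit.py <<'E'
from snap import *
from scipy.optimize import least_squares
from scipy.spatial import cKDTree
def model():
    P=[]
    def box(x0,x1,y0,y1,z0,z1,n=3.):
        ax=[np.linspace(a,b,max(2,int((b-a)/n)+1)) for a,b in((x0,x1),(y0,y1),(z0,z1))]
        g=np.stack(np.meshgrid(*ax,indexing='ij'),-1).reshape(-1,3)
        e=(np.isclose(g,[x0,y0,z0])|np.isclose(g,[x1,y1,z1])).any(1);P.append(g[e])
    box(-33,33,-29,-25.5,0,45);box(-33,33,25.5,29,0,45);box(-33,-29.5,-29,29,0,38);box(21,33,-29,29,0,45)
    box(-33,33,-29,29,0,3.5);box(29,33,-26,26,45,67);box(29,43.5,-26,26,62,67);box(39.5,43.5,-26,26,62,89)
    return np.vstack(P)
TR=cKDTree(model())
def fit(X,c,yaw,z0=0):
    """X cloud, start centre c (x,y), yaw rad -> x,y,yaw,rms"""
    Q=X.reshape(-1,3);Q=Q[np.isfinite(Q[:,0])];p=np.array([c[0],c[1],yaw])
    for r in(85,70,62,60):
        q=Q[(np.hypot(Q[:,0]-p[0],Q[:,1]-p[1])<r)&(Q[:,2]>z0+6)&(Q[:,2]<z0+95)]
        def f(p):
            co,s=np.cos(p[2]),np.sin(p[2]);d=q[:,:2]-p[:2]
            L=np.c_[co*d[:,0]+s*d[:,1],-s*d[:,0]+co*d[:,1],q[:,2]-z0]
            return np.minimum(TR.query(L)[0],8)
        p=least_squares(f,p,x_scale=[1,1,.02],diff_step=1e-4,loss='soft_l1').x
    return p,np.median(f(p)),len(q)
if __name__=="__main__":
    s,p,C,X=wrist(sys.argv[1]);print(s["eef_pos"].round(1),s["width"])
    for a in sys.argv[2:]:
        x,y,d=map(float,a.split());r,e,n=fit(X,(x,y),np.radians(d));print(a,"->",r[:2].round(1),np.degrees(r[2]).round(1),"res",e.round(2),n)
E
python3 binfit.py w7 "535 -290 -12" "510 -420 -15"
```

```text
[ 544.5 -338.1  218.6] 85.6034951400363
535 -290 -12 -> [ 532.  -287.4] -10.1 res 1.48 2923
510 -420 -15 -> [ 510.1 -415.2] -14.7 res 1.4 3313
```

View pics/w7.png

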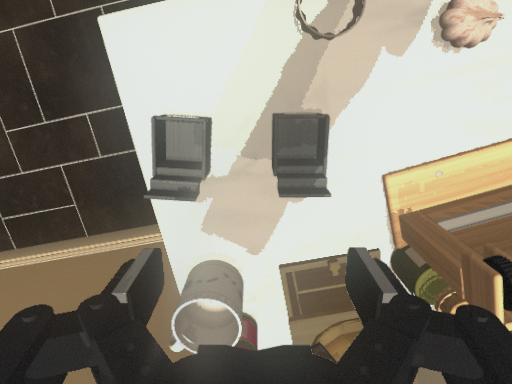

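```bash
cat > binp.py <<'E'
from st import *
AL=50.;GX,GZ,OFF=-3.,28.,50.
def inbin(back=0,al=None):
    al=AL if al is None else al
    d=np.array([np.sin(np.radians(al)),0,-np.cos(np.radians(al))])
    M=pose(0,0,0,al,0);M[:3,3]=np.array([GX,0,GZ])+(OFF-back)*d;return M
def binT(x,y,yaw,z=0):
    return T([x,y,z],[0,0,np.radians(yaw)])
def hung(hx,hz,th,y,z0=150):
    """bin pose with hook point at stand (hx,y,z0+hz), tipped th deg"""
    St=T([O[0],O[1],0],[0,0,np.radians(PSI)])
    Hk=T([hx,y,z0+hz],[0,np.radians(th),0]);B=np.eye(4);B[:3,3]=-33,0,-62
    return St@Hk@B
E
python3 - <<'E'
from binp import *
from sync import sync
sync()
d=dict(np.load("w7.npz",allow_pickle=True))
He=d["hand_eye"];Y=cloud(d,He)
print("finger pts tool", [Y[v,u].round(0) for u,v in((150,252),(150,256),(150,270),(358,256))])
B=binT(532,-287.4,-10.1)
plan([B@inbin(90)]);plan([B@inbin(0)])
E
```

```text
finger pts tool [array([ 12., -45., -46.]), array([ 12., -44., -48.]), array([  8., -43., -53.]), array([ 12.,  43., -49.])]
tx=0.184 ty=0.156 tz=0.552 wx=-0.003 wy=-0.558 wz=-0.008 | rows 6 
tz=0.3 | rows 2
```

Emit:
jog_arm:
  plan:
    - {"tx":0.184,"ty":0.156,"tz":0.3,"wx":-0.003,"wy":-0.558,"wz":-0.008,"claw":0}
    - {"tx":0.184,"ty":0.156,"tz":0.3,"wx":-0.003,"wy":-0.558,"wz":-0.008,"claw":0}
    - {"tx":0.184,"ty":0.156,"tz":0.3,"wx":-0.003,"wy":-0.558,"wz":-0.008,"claw":0}
    - {"tx":0.184,"ty":0.156,"tz":0.552,"wx":-0.003,"wy":-0.558,"wz":-0.008,"claw":0}
    - {"tx":0.184,"ty":0.156,"tz":0.552,"wx":-0.003,"wy":-0.558,"wz":-0.008,"claw":0}
    - {"tx":0.184,"ty":0.156,"tz":0.552,"wx":-0.003,"wy":-0.558,"wz":-0.008,"claw":0}
    - {"tx":0.184,"ty":0.156,"tz":0.552,"wx":-0.003,"wy":-0.558,"wz":-0.008,"claw":0}
    - {"tx":0.184,"ty":0.156,"tz":0.552,"wx":-0.003,"wy":-0.558,"wz":-0.008,"claw":0}
    - {"tx":0.184,"ty":0.156,"tz":0.552,"wx":-0.003,"wy":-0.558,"wz":-0.008,"claw":0}

```text
clock: 12.05
eef_pos: [570.4, -297.3, 193.5]
tool_rot: [3.047, 0.533, 2.874]
force: [0.4, -0.2, 0.4]
width: 85.4
gripper_force: 0.0
```

```bash
python3 binfit.py w8 "532 -287.4 -10.1" ; python3 - <<'E'
from binp import *
from cell import ctrl
s=ctrl.read_state();M=T(s["eef_pos"],s["tool_rot"])
W=binT(532,-287.4,-10.1)@inbin(90);print("err",rel(W,M).round(4))
E
```

```text
[ 570.4 -297.3  193.5] 85.38902490073487
532 -287.4 -10.1 -> [ 532.6 -285.1] -10.7 res 1.4 6241
err [-0.5232 -0.014  -0.1154 -0.0209  0.2108  0.0546]
```

```bash
python3 - <<'E'
from binp import *
from sync import sync
s=sync();print(s["eef_pos"],s["qpos"].round(2),s["qd"].round(2))
plan([binT(532.3,-286,-10.4)@inbin(90)])
E
```

```text
[ 571.36397559 -298.67249003  196.20113877] [ 0.64  0.48 -0.08  2.07 -1.1   0.23  2.94] [-0.03  0.02  0.03 -0.   -0.   -0.   -0.  ]
tx=0.457 ty=-0.03 tz=0.279 wx=0.023 wy=-0.211 wz=-0.052 | rows 4
```

```bash
cat > hang2.py <<'E'
import sys
src=open("hang.py").read()
al=np_al=float(sys.argv[1]);gx,gz=-18.,29.;thmax=float(sys.argv[2])
import numpy as np
a=np.radians(al);d=np.array([np.sin(a),-np.cos(a)]);n=np.array([np.cos(a),np.sin(a)]);g=np.array([gx-33,gz-62])
def tool(b0,b1,h):
    u=np.arange(b0,b1+1,3.);v=np.arange(-h,h+.1,3.)
    return np.vstack([g-d*x+n*y for x in u for y in (-h,h)]+[g-d*x+n*y for x in (b0,b1) for y in v])
EX=np.vstack([tool(54,150,43),tool(-19,54,11)])
src=src.replace("B=np.array(","H=np.vstack([H,EX])\nB=np.array(",1).replace("np.arange(0,82,2.5)",f"np.arange(0,{thmax}+.1,2.5)")
exec(src)
E
for t in 45 52.5 60; do python3 hang2.py 18 $t | head -c 1200; echo; done; python3 - <<'E'
from binp import *
import binp
binp.AL,binp.GX,binp.GZ=18,-18,29
from sync import sync
s=sync()
plan([binT(532.3,-286,-10.4)@inbin(110,8)])
E
sed -i 's/^AL=50.;GX,GZ,OFF=-3.,28.,50./AL=18.;GX,GZ,OFF=-18.,29.,50./' binp.py
```

```text
clear 0.1999999999999975 goal 0.0 -0.75 0.75
[(32.5, -45.0, -3.0, 15.4), (32.5, -43.5, -3.0, 14.8), (32.5, -42.0, -3.0, 14.3), (32.5, -40.5, -3.0, 13.8), (32.5, -39.0, -3.0, 12.9), (32.5, -37.5, -3.0, 12.1), (32.5, -36.0, -3.0, 11.2), (32.5, -34.5, -3.0, 10.4), (32.5, -33.0, -3.0, 9.6), (32.5, -31.5, -3.0, 8.9), (32.5, -30.0, -3.0, 8.5), (32.5, -28.5, -3.0, 7.8), (32.5, -27.0, -3.0, 6.9), (32.5, -25.5, -3.0, 6.1), (32.5, -24.0, -3.0, 5.3), (32.5, -22.5, -3.0, 4.5), (32.5, -21.0, -3.0, 3.9), (32.5, -19.5, -3.0, 3.7), (32.5, -18.0, -2.25, 3.0), (32.5, -16.5, -1.5, 2.2), (32.5, -15.0, -0.75, 1.1), (30.0, -13.5, 0.0, 0.6), (30.0, -12.0, 1.5, 0.7), (30.0, -11.25, 3.0, 0.6), (27.5, -9.75, 4.5, 0.4), (25.0, -8.25, 5.25, 0.7), (22.5, -6.75, 5.25, 1.2), (20.0, -5.25, 5.25, 1.6), (15.0, -3.75, 5.25, 1.9), (10.0, -2.25, 3.75, 1.9), (5.0, -1.5, 2.25, 1.3), (0.0, -0.75, 0.75, 0.8), (0.0, -0.75, 0.75, 0.8)]

clear 0.5999999999999979 goal 0.0 -0.75 0.75
[(52.5, -45.0, 7.5, 11.3), (52.5, -43.5, 7.5, 11.2), (52.5, -42.0, 7.5, 10.3), (52.5, -40.5, 7.5, 9.1), (52.5, -39.0, 7.5, 8.0), (52.5, -37.5, 7.5,
[... 1035 characters left out ...]
6), (57.5, -30.0, 9.75, 3.3), (60.0, -28.5, 9.75, 2.8), (60.0, -27.0, 9.75, 2.4), (60.0, -25.5, 9.75, 2.4), (60.0, -24.0, 9.75, 2.4), (60.0, -22.5, 9.75, 2.4), (60.0, -21.0, 9.75, 2.5), (60.0, -19.5, 9.75, 2.8), (60.0, -18.0, 9.75, 2.8), (60.0, -16.5, 9.75, 3.2), (60.0, -15.0, 9.75, 4.1), (57.5, -13.5, 9.75, 4.4), (52.5, -12.0, 9.75, 4.3), (47.5, -10.5, 9.75, 3.6), (42.5, -9.0, 9.75, 2.9), (37.5, -7.5, 9.75, 2.8), (32.5, -6.0, 9.0, 3.1), (27.5, -4.5, 8.25, 2.7), (22.5, -4.5, 8.25, 1.7), (17.5, -3.75, 7.5, 1.7), (15.0, -3.0, 6.0, 2.4), (10.0, -1.5, 4.5, 2.3), (5.0, -1.5, 3.0, 1.5), (2.5, -0.75, 1.5, 0.8), (0.0, -0.75, 0.75, 0.8)]

tx=0.377 ty=-0.019 tz=0.193 wx=0.04 wy=0.255 wz=-0.04 | rows 3
```

Emit:
jog_arm:
  plan:
    - {"tx":0.377,"ty":-0.019,"tz":0.193,"wx":0.04,"wy":0.255,"wz":-0.04,"claw":0}
    - {"tx":0.377,"ty":-0.019,"tz":0.193,"wx":0.04,"wy":0.255,"wz":-0.04,"claw":0}
    - {"tx":0.377,"ty":-0.019,"tz":0.193,"wx":0.04,"wy":0.255,"wz":-0.04,"claw":0}
    - {"tx":0.377,"ty":-0.019,"tz":0.193,"wx":0.04,"wy":0.255,"wz":-0.04,"claw":0}
    - {"tx":0.377,"ty":-0.019,"tz":0.193,"wx":0.04,"wy":0.255,"wz":-0.04,"claw":0}
    - {"tx":0.377,"ty":-0.019,"tz":0.193,"wx":0.04,"wy":0.255,"wz":-0.04,"claw":0}
    - {"tx":0.377,"ty":-0.019,"tz":0.193,"wx":0.04,"wy":0.255,"wz":-0.04,"claw":0}
    - {"tx":0.377,"ty":-0.019,"tz":0.193,"wx":0.04,"wy":0.255,"wz":-0.04,"claw":0}

```text
clock: 12.9
eef_pos: [503.6, -281.2, 86.4]
tool_rot: [3.139, 0.137, 2.956]
force: [-0.7, -0.6, 0.6]
width: 85.5
gripper_force: 0.0
```

```bash
python3 - <<'E'
from binp import *
from binfit import *
from sync import sync
s,p,C,X=wrist("w9")
r,e,n=fit(X,(532,-286),-.18);print(r[:2],np.degrees(r[2]),e,n)
W=load();s=sync();print("err",rel(W,load()).round(3),s["qpos"].round(2))
B=binT(r[0],r[1],np.degrees(r[2]))
plan([B@inbin(90)])
E
```

```text
[ 532.59685028 -284.96862848] -10.871368011482561 1.39122262066676 9445
err [ 0.01  -0.002  0.006 -0.001  0.003  0.002] [ 0.21  0.68  0.42  1.97 -0.69  0.5   2.52]
tx=0.013 ty=0.005 tz=0.063 wx=0.003 wy=-0.113 wz=0.003 | rows 2
```

```bash
python3 - <<'E'
from binp import *
B=binT(532.6,-285,-10.8);plan([B@inbin(0)])
E
```

```text
tx=-0.001 tz=0.3 wx=-0.001 wz=-0.001 | rows 2
```

Emit:
jog_arm:
  plan:
    - {"tx":0.013,"ty":0.005,"tz":0.063,"wx":0.003,"wy":-0.113,"wz":0.003,"claw":0}
    - {"tx":0.013,"ty":0.005,"tz":0.063,"wx":0.003,"wy":-0.113,"wz":0.003,"claw":0}
    - {"tx":0.013,"ty":0.005,"tz":0.063,"wx":0.003,"wy":-0.113,"wz":0.003,"claw":0}
    - {"tx":0.013,"ty":0.005,"tz":0.063,"wx":0.003,"wy":-0.113,"wz":0.003,"claw":0}
    - {"tx":0.013,"ty":0.005,"tz":0.063,"wx":0.003,"wy":-0.113,"wz":0.003,"claw":0}

```text
clock: 13.45
eef_pos: [513.2, -277.9, 75.7]
tool_rot: [-3.14, 0.294, 2.943]
force: [0.5, 0.2, 0.4]
width: 85.2
gripper_force: 0.0
```

```bash
python3 - <<'E'
from binp import *
from sync import sync
s=sync();B=binT(532.6,-285,-10.8)
print("err",rel(B@inbin(90),load()).round(3),s["eef_pos"],s["qpos"].round(2),s["qd"].round(3));plan([B@inbin(90)]);plan([B@inbin(0)])
E
```

```text
err [-0.04   0.011 -0.017  0.003  0.013  0.006] [ 513.17534457 -277.90032521   75.66053966] [ 0.37  0.65  0.2   2.11 -1.1   0.23  2.94] [-0.014  0.006  0.002 -0.003  0.001  0.005  0.001]
tx=0.04 ty=-0.011 tz=0.018 wx=-0.003 wy=-0.013 wz=-0.006 | rows 1 
tz=0.3 | rows 2
```

```bash
sed -i 's/gx,gz=-18.,29./gx,gz=-20.,29./' hang2.py; sed -i 's/^AL=18.;GX,GZ,OFF=-18./AL=14.;GX,GZ,OFF=-20./' binp.py; python3 hang2.py 14 57.5; python3 - <<'E'
from binp import *
B=binT(532.6,-285,-10.8)
from sync import sync
sync();plan([B@inbin(90)]);plan([B@inbin(0)])
E
```

```text
clear 0.1999999999999975 goal 0.0 -0.75 0.75
[(55.0, -45.0, 9.75, 10.2), (55.0, -43.5, 9.75, 10.1), (55.0, -42.0, 9.75, 9.3), (55.0, -40.5, 9.75, 8.1), (55.0, -39.0, 9.75, 6.9), (55.0, -37.5, 9.75, 5.9), (55.0, -36.0, 9.75, 5.1), (55.0, -34.5, 9.75, 4.6), (55.0, -33.0, 10.5, 3.8), (55.0, -31.5, 10.5, 3.4), (55.0, -30.0, 10.5, 2.2), (55.0, -28.5, 10.5, 1.5), (57.5, -27.0, 10.5, 0.9), (57.5, -25.5, 10.5, 0.5), (57.5, -24.0, 10.5, 0.5), (57.5, -22.5, 10.5, 0.5), (57.5, -21.0, 10.5, 0.5), (57.5, -19.5, 10.5, 1.0), (57.5, -18.0, 11.25, 1.5), (57.5, -16.5, 11.25, 1.8), (57.5, -15.0, 11.25, 2.1), (57.5, -13.5, 11.25, 3.1), (57.5, -12.0, 11.25, 4.1), (55.0, -10.5, 11.25, 4.3), (50.0, -9.0, 11.25, 3.7), (45.0, -7.5, 11.25, 3.6), (40.0, -6.0, 11.25, 3.7), (35.0, -4.5, 10.5, 2.9), (30.0, -4.5, 10.5, 2.4), (25.0, -4.5, 9.75, 1.0), (20.0, -4.5, 9.75, 0.1), (17.5, -4.5, 8.25, 0.8), (15.0, -3.75, 6.75, 1.5), (12.5, -3.0, 5.25, 1.9), (7.5, -1.5, 3.75, 2.0), (5.0, -1.5, 2.25, 1.3), (0.0, -0.75, 0.75, 0.8), (0.0, -0.75, 0.75, 0.8)]
tx=0.037 ty=-0.011 tz=0.016 wx=-0.003 wy=0.032 wz=-0.006 | rows 1 
ty=-0.001 tz=0.3 | rows 2
```

```bash
sed -i 's/gx,gz=-20.,29./gx,gz=-27.,27./' hang2.py; sed -i 's/^AL=14.;GX,GZ,OFF=-20.,29./AL=14.;GX,GZ,OFF=-27.,27./' binp.py; python3 hang2.py 14 57.5; python3 hang2.py 14 50|head -1; python3 - <<'E'
from binp import *
B=binT(532.6,-285,-10.8)
from sync import sync
sync();plan([B@inbin(90)]);plan([B@inbin(0)])
E
```

```text
clear 0.5999999999999979 goal 0.0 -0.75 0.75
[(57.5, -45.0, 7.5, 13.4), (57.5, -43.5, 7.5, 12.2), (57.5, -42.0, 7.5, 11.1), (57.5, -40.5, 7.5, 10.1), (57.5, -39.0, 7.5, 9.3), (57.5, -37.5, 7.5, 8.6), (57.5, -36.0, 7.5, 8.2), (57.5, -34.5, 7.5, 8.0), (57.5, -33.0, 7.5, 7.6), (57.5, -31.5, 7.5, 6.3), (57.5, -30.0, 7.5, 5.1), (57.5, -28.5, 7.5, 4.1), (57.5, -27.0, 7.5, 3.6), (57.5, -25.5, 7.5, 3.0), (57.5, -24.0, 7.5, 2.9), (57.5, -22.5, 7.5, 2.9), (57.5, -21.0, 7.5, 2.9), (57.5, -19.5, 8.25, 3.2), (57.5, -18.0, 8.25, 3.6), (57.5, -16.5, 9.0, 4.2), (57.5, -15.0, 9.0, 4.4), (55.0, -13.5, 9.0, 4.6), (50.0, -12.0, 9.0, 4.0), (45.0, -10.5, 9.0, 3.3), (40.0, -9.0, 9.0, 2.4), (35.0, -7.5, 9.0, 2.6), (30.0, -6.0, 9.0, 2.5), (25.0, -4.5, 7.5, 3.1), (20.0, -3.0, 6.75, 3.1), (15.0, -1.5, 5.25, 2.5), (10.0, -1.5, 3.75, 1.9), (5.0, -1.5, 2.25, 1.3), (0.0, -0.75, 0.75, 0.8), (0.0, -0.75, 0.75, 0.8)]
clear 0.5999999999999979 goal 0.0 -0.75 0.75
tx=0.061 ty=-0.012 tz=0.016 wx=-0.003 wy=0.032 wz=-0.006 | rows 1 
tz=0.3 | rows 2
```

Clearance is good now, so I take this grasp.

Emit:
jog_arm:
  plan:
    - {"tx":0.061,"ty":-0.012,"tz":0.016,"wx":-0.003,"wy":0.032,"wz":-0.006,"claw":0}
    - {"tx":0.061,"ty":-0.012,"tz":0.016,"wx":-0.003,"wy":0.032,"wz":-0.006,"claw":0}
    - {"tx":0.061,"ty":-0.012,"tz":0.016,"wx":-0.003,"wy":0.032,"wz":-0.006,"claw":0}
    - {"tx":0.061,"ty":-0.012,"tz":0.016,"wx":-0.003,"wy":0.032,"wz":-0.006,"claw":0}

```text
clock: 13.85
eef_pos: [496.3, -276.4, 65.2]
tool_rot: [3.139, 0.243, 2.954]
force: [0.4, -0.3, -0.6]
width: 85.5
gripper_force: 0.0
```

```bash
cat > chk.py <<'E'
from binp import *
from cell import ctrl
s=ctrl.read_state();W=load();M=T(s["eef_pos"],s["tool_rot"]);r=rel(W,M)
print("err mm",(r[:3]*300).round(1),"deg",(r[3:]*90).round(1),"q",s["qpos"].round(2),"w",round(s["width"],1),"F",s["force"].round(1))
E
python3 - <<'E'
from binp import *
import json
B=binT(532.6,-285,-10.8);json.dump((B@inbin(90)).tolist(),open("cmd.json","w"))
E
python3 chk.py
```

```text
err mm [0.7 1.6 0.5] deg [-0.1  0.1 -0. ] q [ 0.33  0.67  0.27  2.11 -1.04  0.29  2.9 ] w 85.5 F [ 0.4 -0.3 -0.6]
```

Emit:
jog_arm:
  plan:
    - {"tx":0,"ty":0,"tz":0.15,"wx":0,"wy":0,"wz":0,"claw":0}
    - {"tx":0,"ty":0,"tz":0.25,"wx":0,"wy":0,"wz":0,"claw":0}
    - {"tx":0,"ty":0,"tz":0.3,"wx":0,"wy":0,"wz":0,"claw":0}
    - {"tx":0,"ty":0,"tz":0.3,"wx":0,"wy":0,"wz":0,"claw":0}
    - {"tx":0,"ty":0,"tz":0.3,"wx":0,"wy":0,"wz":0,"claw":0}

```text
clock: 14.35
eef_pos: [526.2, -286.9, -9.9]
tool_rot: [3.128, 0.212, 2.951]
force: [0.1, 0.0, 0.1]
width: 85.5
gripper_force: 0.0
```

```bash
python3 - <<'E'
from binp import *
import json
B=binT(532.6,-285,-10.8);json.dump((B@inbin(0)).tolist(),open("cmd.json","w"))
E
python3 chk.py; python3 - <<'E'
from snap import *
s,p,C,X=wrist("w10")
E
```

```text
err mm [-11.5  -3.1  -9.1] deg [-0.7  1.9  0.1] q [ 0.38  0.83  0.18  2.01 -1.1   0.23  2.94] w 85.5 F [0.1 0.  0.1]
```

View pics/w10.png

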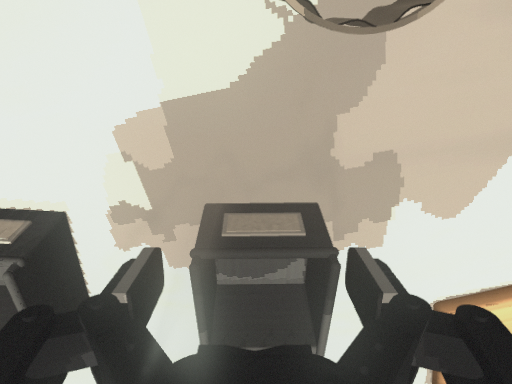

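```bash
sed -i 's/gx,gz=-27.,27./gx,gz=-28.,27./' hang2.py; sed -i 's/^AL=14.;GX,GZ,OFF=-27.,27./AL=10.;GX,GZ,OFF=-28.,27./' binp.py; python3 hang2.py 10 57.5; python3 - <<'E'
from binp import *
B=binT(532.6,-285,-10.8)
from sync import sync
sync();plan([B@inbin(0)])
E
```

```text
clear 0.5999999999999979 goal 0.0 -0.75 0.75
[(35.0, -45.0, -3.0, 15.9), (35.0, -43.5, -3.0, 15.3), (35.0, -42.0, -3.0, 15.0), (35.0, -40.5, -3.0, 14.2), (35.0, -39.0, -3.0, 13.3), (35.0, -37.5, -3.0, 12.4), (35.0, -36.0, -3.0, 11.6), (35.0, -34.5, -3.0, 10.7), (35.0, -33.0, -3.0, 10.0), (35.0, -31.5, -3.0, 9.5), (35.0, -30.0, -3.0, 9.1), (35.0, -28.5, -3.0, 8.2), (35.0, -27.0, -3.0, 7.3), (35.0, -25.5, -3.0, 6.5), (35.0, -24.0, -3.0, 5.6), (35.0, -22.5, -3.0, 4.9), (35.0, -21.0, -3.0, 4.6), (35.0, -19.5, -2.25, 3.9), (35.0, -18.0, -1.5, 3.1), (35.0, -16.5, -0.75, 2.1), (35.0, -15.0, 0.75, 1.2), (35.0, -13.5, 2.25, 1.2), (32.5, -12.0, 3.0, 1.2), (32.5, -11.25, 4.5, 1.1), (30.0, -9.75, 6.0, 0.9), (27.5, -8.25, 6.0, 1.2), (25.0, -6.75, 6.0, 1.6), (22.5, -5.25, 6.0, 2.0), (17.5, -3.75, 6.0, 2.4), (12.5, -2.25, 4.5, 2.2), (7.5, -1.5, 3.0, 1.6), (2.5, -0.75, 1.5, 0.8), (0.0, -0.75, 0.75, 0.8)]
tx=0.053 ty=0.01 tz=0.032 wx=0.008 wy=0.024 wz=-0.001 | rows 1
```

Emit:
jog_arm:
  plan:
    - {"tx":0.053,"ty":0.01,"tz":0.02,"wx":0.008,"wy":0.024,"wz":-0.001,"claw":0}
    - {"tx":0.053,"ty":0.01,"tz":0.032,"wx":0.008,"wy":0.024,"wz":-0.001,"claw":0}
    - {"tx":0.053,"ty":0.01,"tz":0.032,"wx":0.008,"wy":0.024,"wz":-0.001,"claw":0}
    - {"tx":0.053,"ty":0.01,"tz":0.032,"wx":0.008,"wy":0.024,"wz":-0.001,"claw":0}

```text
clock: 14.8
eef_pos: [514.3, -281.4, -22.4]
tool_rot: [3.141, 0.175, 2.953]
force: [0.9, 0.1, -0.6]
width: 85.6
gripper_force: 0.0
```

```bash
python3 chk.py; python3 binfit.py w11 "532.6 -285 -10.8"
```

```text
err mm [-0.7 -0.   0.3] deg [-0. -0. -0.] q [ 0.35  0.85  0.21  2.02 -1.09  0.24  2.91] w 85.6 F [ 0.9  0.1 -0.6]
[ 514.3 -281.4  -22.4] 85.62788300208926
532.6 -285 -10.8 -> [ 532.5 -285.1] -10.9 res 2.31 24544
```

Emit:
jog_arm:
  plan:
    - {"tx":0,"ty":0,"tz":0,"wx":0,"wy":0,"wz":0,"claw":1}
    - {"tx":0,"ty":0,"tz":0,"wx":0,"wy":0,"wz":0,"claw":1}
    - {"tx":0,"ty":0,"tz":0,"wx":0,"wy":0,"wz":0,"claw":1}
    - {"tx":0,"ty":0,"tz":0,"wx":0,"wy":0,"wz":0,"claw":1}
    - {"tx":0,"ty":0,"tz":0,"wx":0,"wy":0,"wz":0,"claw":1}

```text
clock: 15.35
eef_pos: [513.9, -281.3, -22.6]
tool_rot: [3.141, 0.174, 2.953]
force: [-0.4, 0.2, 5.2]
width: 57.4
gripper_force: 64.3
```

```bash
python3 chk.py; python3 binfit.py w12 "532.6 -285 -10.8"; python3 - <<'E'
from h import *
d=dict(np.load("w12.npz",allow_pickle=True));Y=cloud(d,d["hand_eye"]).reshape(-1,3)
# finger pads near y=+-30..36, x=+11: lowest (max) tool z
for sgn in(1,-1):
    q=Y[(abs(Y[:,0]-11.5)<1.5)&(sgn*Y[:,1]>30)&(sgn*Y[:,1]<44)&(Y[:,2]>-80)]
    print(len(q),np.percentile(q[:,2],[50,97,99.5]) if len(q) else 0)
E
```

```text
err mm [-0.3  0.   0.5] deg [-0.  0. -0.] q [ 0.35  0.85  0.21  2.02 -1.09  0.24  2.91] w 57.4 F [-0.4  0.2  5.2]
[ 513.9 -281.3  -22.6] 57.398346951553116
532.6 -285 -10.8 -> [ 532.2 -285.2] -10.8 res 8.0 31635
1102 [-62.1594289  -24.49871701 -23.9339717 ]
1181 [-61.25546565 -24.51797084 -24.07024832]
```

```bash
cat > carry.py <<'E'
from binp import *
from sync import sync
from binfit import TR
from scipy.optimize import least_squares
import json
def M():
    s=sync();return load()
def setG(x,y,yaw,z=0): 
    G=np.linalg.inv(binT(x,y,yaw,z))@M();json.dump(G.tolist(),open("G.json","w"))
def G(): return np.array(json.load(open("G.json")))
def inhand(name):
    """refit of held bin, returns bin-in-world; updates G"""
    from snap import wrist
    s,p,C,X=wrist(name);Mt=T(s["eef_pos"],s["tool_rot"]);B0=Mt@np.linalg.inv(G())
    Q=X.reshape(-1,3);Q=Q[np.isfinite(Q[:,0])];L0=(Q-B0[:3,3])@B0[:3,:3]
    k=(abs(L0[:,1])<24)&(L0[:,0]>-45)&(L0[:,0]<50)&(L0[:,2]>-10)&(L0[:,2]<95);L0=L0[k]
    L0=L0[(abs(L0[:,0]+31)<12)|(L0[:,2]>46)|(L0[:,2]<15)]
    def f(v):
        D=T([v[0],0,v[1]],[0,v[2],0]);L=(L0-D[:3,3])@D[:3,:3];return np.minimum(TR.query(L)[0],6)
    r=least_squares(f,[0,0,0],x_scale=[1,1,.03],diff_step=1e-4,loss='soft_l1').x
    print("in hand dx %.1f dz %.1f pitch %.1f deg"%(r[0],r[1],np.degrees(r[2])),"res",np.median(f(r)).round(2),len(L0),"w",round(s["width"],1))
    return T([r[0],0,r[1]],[0,r[2],0])
E
python3 - <<'E'
from carry import *
setG(532.6,-285,-10.8)
print(G().round(2).tolist())
inhand("w12b")
Y=-92
up=M().copy();up[2,3]+=110
plan([up]);plan([hung(-75,5,0,Y)@G()]);
plan([hung(-65,9,30,Y)@G(),hung(-60,9,52.5,Y)@G()])
E
```

```text
[[-0.98, -0.0, 0.17, -19.06], [-0.0, 1.0, 0.0, 0.13], [-0.17, 0.0, -0.98, -22.64], [0.0, 0.0, 0.0, 1.0]]
in hand dx -0.6 dz 0.2 pitch 0.9 deg res 1.55 12426 w 57.2
tx=-0.064 tz=-0.361 | rows 3 
tx=0.129 ty=0.598 tz=0.035 wx=-0.031 wz=-0.177 | rows 4 
tx=0.059 tz=-0.15 wy=0.333 | rows 4 
tx=0.059 tz=-0.276 wy=0.583 | rows 3
```

Emit:
jog_arm:
  plan:
    - {"tx":-0.005,"ty":0,"tz":-0.05,"wx":0,"wy":0,"wz":0,"claw":1}
    - {"tx":-0.064,"ty":0,"tz":-0.361,"wx":0,"wy":0,"wz":0,"claw":1}
    - {"tx":-0.064,"ty":0,"tz":-0.361,"wx":0,"wy":0,"wz":0,"claw":1}
    - {"tx":-0.064,"ty":0,"tz":-0.361,"wx":0,"wy":0,"wz":0,"claw":1}
    - {"tx":-0.064,"ty":0,"tz":-0.361,"wx":0,"wy":0,"wz":0,"claw":1}

```text
clock: 15.95
eef_pos: [514.5, -280.6, 87.5]
tool_rot: [3.141, 0.175, 2.955]
force: [-0.2, 0.4, -1.3]
width: 57.2
gripper_force: 65.1
```

Emit:
jog_arm:
  plan:
    - {"tx":0.129,"ty":0.598,"tz":0.035,"wx":-0.031,"wy":0,"wz":-0.177,"claw":1}
    - {"tx":0.129,"ty":0.598,"tz":0.035,"wx":-0.031,"wy":0,"wz":-0.177,"claw":1}
    - {"tx":0.129,"ty":0.598,"tz":0.035,"wx":-0.031,"wy":0,"wz":-0.177,"claw":1}
    - {"tx":0.129,"ty":0.598,"tz":0.035,"wx":-0.031,"wy":0,"wz":-0.177,"claw":1}
    - {"tx":0.129,"ty":0.598,"tz":0.035,"wx":-0.031,"wy":0,"wz":-0.177,"claw":1}
    - {"tx":0.129,"ty":0.598,"tz":0.035,"wx":-0.031,"wy":0,"wz":-0.177,"claw":1}
    - {"tx":0.129,"ty":0.598,"tz":0.035,"wx":-0.031,"wy":0,"wz":-0.177,"claw":1}
    - {"tx":0.129,"ty":0.598,"tz":0.035,"wx":-0.031,"wy":0,"wz":-0.177,"claw":1}

```text
clock: 16.75
eef_pos: [511.5, -99.7, 69.7]
tool_rot: [-3.141, 0.173, -3.05]
force: [0.6, -0.2, -0.6]
width: 57.3
gripper_force: 65.0
```

Emit:
jog_arm:
  plan:
    - {"tx":0.059,"ty":0,"tz":-0.15,"wx":0,"wy":0.333,"wz":0,"claw":1}
    - {"tx":0.059,"ty":0,"tz":-0.15,"wx":0,"wy":0.333,"wz":0,"claw":1}
    - {"tx":0.059,"ty":0,"tz":-0.15,"wx":0,"wy":0.333,"wz":0,"claw":1}
    - {"tx":0.059,"ty":0,"tz":-0.15,"wx":0,"wy":0.333,"wz":0,"claw":1}
    - {"tx":0.059,"ty":0,"tz":-0.276,"wx":0,"wy":0.583,"wz":0,"claw":1}
    - {"tx":0.059,"ty":0,"tz":-0.276,"wx":0,"wy":0.583,"wz":0,"claw":1}
    - {"tx":0.059,"ty":0,"tz":-0.276,"wx":0,"wy":0.583,"wz":0,"claw":1}
    - {"tx":0.059,"ty":0,"tz":-0.276,"wx":0,"wy":0.583,"wz":0,"claw":1}
    - {"tx":0.059,"ty":0,"tz":-0.276,"wx":0,"wy":0.583,"wz":0,"claw":1}

```text
clock: 17.65
eef_pos: [479.7, -102.2, 147.8]
tool_rot: [-3.142, -0.741, -3.049]
force: [0.2, -0.4, -1.4]
width: 57.1
gripper_force: 65.0
```

```bash
python3 chk.py; python3 - <<'E'
from carry import *
inhand("w13")
E
```

```text
err mm [-0.3 -0.8  1.2] deg [-0.   0.   0.1] q [-0.29  1.06  0.78  1.38 -0.33  1.62  2.18] w 57.1 F [ 0.2 -0.4 -1.4]
in hand dx -0.2 dz 0.2 pitch 1.0 deg res 1.45 10269 w 57.1
```

```bash
cat > pth.py <<'E'
W=[(52.5,-40,9),(52.5,-24,9),(52.5,-16,9),(50,-12,9.5),(42.5,-9,9.75),(35,-7,9),(27.5,-5,8),(20,-3.5,6.75),(12.5,-2.25,4.5),(7.5,-1.5,3),(3,-1,1.5),(0,-0.75,0.75)]
E
cat > ev.py <<'E'
import sys;sys.argv=["",'10','57.5']
import io,contextlib
with contextlib.redirect_stdout(io.StringIO()): exec(open("hang2.py").read())
from pth import W
def clr(t,x,z,H):
    t=np.radians(t);c,s=np.cos(t),np.sin(t);Q=np.c_[c*H[:,0]+s*H[:,1]+x,-s*H[:,0]+c*H[:,1]+z];m=1e9
    for b in B:
        dx=np.maximum(b[0]-Q[:,0],Q[:,0]-b[1]);dz=np.maximum(b[2]-Q[:,1],Q[:,1]-b[3])
        m=min(m,np.where((dx<0)&(dz<0),np.maximum(dx,dz),np.hypot(np.maximum(dx,0),np.maximum(dz,0))).min())
    return round(float(m),1)
ne=len(EX)
for (a,b) in zip(W[:-1],W[1:]):
    print(b,min((clr(*(np.array(a)*(1-f)+np.array(b)*f),H[:-ne]) for f in np.linspace(0,1,5))),min((clr(*(np.array(a)*(1-f)+np.array(b)*f),EX) for f in np.linspace(0,1,5))))
E
python3 ev.py; python3 - <<'E'
from carry import *
from pth import W
plan([hung(x,z,t,-92)@G() for t,x,z in W])
E
```

```text
(52.5, -24, 9) -0.3 2.8
(52.5, -16, 9) -0.3 0.9
(50, -12, 9.5) 2.5 0.9
(42.5, -9, 9.75) 2.9 1.5
(35, -7, 9) 2.8 0.1
(27.5, -5, 8) 3.0 -1.0
(20, -3.5, 6.75) 3.1 0.0
(12.5, -2.25, 4.5) 2.2 2.1
(7.5, -1.5, 3) 1.6 5.7
(3, -1, 1.5) 1.0 7.9
(0, -0.75, 0.75) 0.8 9.8
tx=-0.05 tz=-0.045 | rows 1 
tx=-0.089 tz=-0.081 | rows 1 
tx=-0.109 tz=-0.099 | rows 1 
tx=-0.128 tz=-0.1 wy=-0.027 | rows 1 
tx=-0.171 tz=-0.082 wy=-0.111 | rows 1 
tx=-0.216 tz=-0.065 wy=-0.194 | rows 1 
tx=-0.263 tz=-0.052 wy=-0.277 | rows 1 
tx=-0.312 tz=-0.042 wy=-0.361 | rows 1 
tx=-0.363 tz=-0.036 wy=-0.444 | rows 1 
tx=-0.397 tz=-0.034 wy=-0.5 | rows 1 
tx=-0.428 tz=-0.034 wy=-0.55 | rows 1 
tx=-0.447 tz=-0.036 wy=-0.583 | rows 1
```

```bash
python3 - <<'E'
from h import *
d=dict(np.load("w13.npz",allow_pickle=True));Y=cloud(d,d["hand_eye"])
for u,v in((265,350),(265,358),(265,366),(265,375),(265,382),(210,352),(200,375),(330,375)): print(u,v,Y[v,u].round(0))
E
```

```text
265 350 [ 11.   3. -98.]
265 358 [  12.    3. -102.]
265 366 [  12.    3. -104.]
265 375 [  11.    3. -107.]
265 382 [  12.    3. -109.]
210 352 [ 10. -12. -99.]
200 375 [  19.  -12. -114.]
330 375 [  17.   17. -112.]
```

```bash
sed -i 's/^EX=.*/EX=np.vstack([tool(70,150,43),tool(47,70,22),tool(-25,54,11)])/' hang2.py; python3 hang2.py 10 55; python3 ev.py
```

```text
clear 0.5999999999999979 goal 0.0 -0.75 0.75
[(52.5, -45.0, 4.5, 14.3), (52.5, -43.5, 4.5, 13.4), (52.5, -42.0, 4.5, 12.3), (52.5, -40.5, 4.5, 11.3), (52.5, -39.0, 4.5, 10.4), (52.5, -37.5, 4.5, 9.6), (52.5, -36.0, 4.5, 9.0), (52.5, -34.5, 4.5, 8.5), (52.5, -33.0, 4.5, 8.2), (55.0, -31.5, 4.5, 7.5), (55.0, -30.0, 4.5, 6.8), (55.0, -28.5, 4.5, 6.0), (55.0, -27.0, 4.5, 5.5), (55.0, -25.5, 4.5, 5.3), (55.0, -24.0, 4.5, 5.3), (55.0, -22.5, 4.5, 5.3), (55.0, -21.0, 4.5, 5.2), (55.0, -19.5, 5.25, 4.8), (55.0, -18.0, 6.0, 4.7), (55.0, -16.5, 6.75, 4.5), (55.0, -15.0, 8.25, 4.7), (52.5, -13.5, 9.0, 4.0), (50.0, -12.0, 9.0, 4.0), (45.0, -10.5, 9.0, 3.3), (40.0, -9.0, 9.0, 2.4), (35.0, -7.5, 9.0, 2.6), (30.0, -6.0, 8.25, 2.9), (25.0, -4.5, 7.5, 3.1), (20.0, -3.0, 6.75, 3.1), (15.0, -1.5, 5.25, 2.5), (10.0, -1.5, 3.75, 1.9), (5.0, -1.5, 2.25, 1.3), (0.0, -0.75, 0.75, 0.8), (0.0, -0.75, 0.75, 0.8)]
(52.5, -24, 9) -0.3 12.6
(52.5, -16, 9) -0.3 12.6
(50, -12, 9.5) 2.5 12.8
(42.5, -9, 9.75) 2.9 14.3
(35, -7, 9) 2.8 14.6
(27.5, -5, 8) 3.0 13.0
(20, -3.5, 6.75) 3.1 10.2
(12.5, -2.25, 4.5) 2.2 7.7
(7.5, -1.5, 3) 1.6 7.7
(3, -1, 1.5) 1.0 8.9
(0, -0.75, 0.75) 0.8 11.6
```

```bash
cat > pth.py <<'E'
W=[(55,-60,4.5),(55,-40,4.5),(55,-21,4.5),(55,-17,6.5),(54,-14.5,8.5),(47,-11.2,9.2),(40,-8.5,9.3),(33,-6.7,8.8),(26,-4.8,7.7),(20,-3.2,6.5),(14,-2,5),(8,-1.5,3.2),(3,-1,1.5),(0,-0.5,0.5)]
E
python3 ev.py;cat > ins.py <<'E'
from carry import *
from pth import W
y=float(sys.argv[1]);P=[hung(x,z,t,y)@G() for t,x,z in W]
print("in");plan(P[:5]);print("swing");plan(P[5:])
E
python3 ins.py -92
```

```text
(55, -40, 4.5) 11.6 9.4
(55, -21, 4.5) 5.2 7.5
(55, -17, 6.5) 4.6 7.5
(54, -14.5, 8.5) 4.4 10.0
(47, -11.2, 9.2) 3.4 12.7
(40, -8.5, 9.3) 2.6 14.1
(33, -6.7, 8.8) 2.6 14.3
(26, -4.8, 7.7) 2.8 12.4
(20, -3.2, 6.5) 2.9 9.9
(14, -2, 5) 2.5 7.7
(8, -1.5, 3.2) 1.7 7.5
(3, -1, 1.5) 1.0 8.6
(0, -0.5, 0.5) 0.5 11.6
in
tx=0.302 tz=-0.332 wy=0.611 | rows 7 
tx=0.236 tz=-0.32 wy=0.611 | rows 1 
tx=0.174 tz=-0.309 wy=0.611 | rows 1 
tx=0.159 tz=-0.314 wy=0.611 | rows 1 
tx=0.151 tz=-0.313 wy=0.6 | rows 1 
swing
tx=-0.038 tz=0.015 wy=-0.078 | rows 1 
tx=-0.079 tz=0.03 wy=-0.155 | rows 1 
tx=-0.122 tz=0.043 wy=-0.233 | rows 1 
tx=-0.168 tz=0.053 wy=-0.311 | rows 1 
tx=-0.208 tz=0.059 wy=-0.378 | rows 1 
tx=-0.249 tz=0.063 wy=-0.444 | rows 1 
tx=-0.289 tz=0.065 wy=-0.511 | rows 1 
tx=-0.323 tz=0.064 wy=-0.567 | rows 1 
tx=-0.343 tz=0.062 wy=-0.6 | rows 1
```

```bash
sed -i 's/^y=float/sync();y=float/' ins.py; python3 ins.py -92
```

```text
in
tx=-0.002 ty=0.002 tz=-0.001 wy=0.029 wz=-0.001 | rows 1 
tx=-0.051 ty=0.003 tz=-0.046 wy=0.029 wz=-0.001 | rows 1 
tx=-0.098 ty=0.003 tz=-0.088 wy=0.029 wz=-0.001 | rows 1 
tx=-0.103 ty=0.003 tz=-0.102 wy=0.029 wz=-0.001 | rows 1 
tx=-0.109 ty=0.003 tz=-0.109 wy=0.018 wz=-0.001 | rows 1 
swing
tx=-0.038 tz=0.016 wy=-0.078 | rows 1 
tx=-0.079 tz=0.03 wy=-0.156 | rows 1 
tx=-0.121 tz=0.044 wy=-0.234 | rows 1 
tx=-0.167 tz=0.054 wy=-0.312 | rows 1 
tx=-0.208 tz=0.059 wy=-0.378 | rows 1 
tx=-0.249 tz=0.063 wy=-0.445 wz=-0.001 | rows 1 
tx=-0.289 tz=0.065 wy=-0.512 wz=-0.001 | rows 1 
tx=-0.323 tz=0.065 wy=-0.567 wz=-0.001 | rows 1 
tx=-0.343 tz=0.063 wy=-0.6 wz=-0.001 | rows 1
```

Emit:
jog_arm:
  plan:
    - {"tx":-0.002,"ty":0.002,"tz":-0.001,"wx":0,"wy":0.029,"wz":-0.001,"claw":1}
    - {"tx":-0.051,"ty":0.003,"tz":-0.046,"wx":0,"wy":0.029,"wz":-0.001,"claw":1}
    - {"tx":-0.075,"ty":0.003,"tz":-0.067,"wx":0,"wy":0.029,"wz":-0.001,"claw":1}
    - {"tx":-0.098,"ty":0.003,"tz":-0.088,"wx":0,"wy":0.029,"wz":-0.001,"claw":1}
    - {"tx":-0.103,"ty":0.003,"tz":-0.102,"wx":0,"wy":0.029,"wz":-0.001,"claw":1}
    - {"tx":-0.109,"ty":0.003,"tz":-0.109,"wx":0,"wy":0.018,"wz":-0.001,"claw":1}
    - {"tx":-0.109,"ty":0.003,"tz":-0.109,"wx":0,"wy":0.018,"wz":-0.001,"claw":1}

```text
clock: 18.4
eef_pos: [526.0, -96.2, 151.9]
tool_rot: [3.14, -0.767, -3.046]
force: [0.2, -0.2, -0.7]
width: 57.0
gripper_force: 65.1
```

Emit:
jog_arm:
  plan:
    - {"tx":-0.038,"ty":0,"tz":0.016,"wx":0,"wy":-0.078,"wz":0,"claw":1}
    - {"tx":-0.079,"ty":0,"tz":0.03,"wx":0,"wy":-0.156,"wz":0,"claw":1}
    - {"tx":-0.121,"ty":0,"tz":0.044,"wx":0,"wy":-0.234,"wz":0,"claw":1}
    - {"tx":-0.167,"ty":0,"tz":0.054,"wx":0,"wy":-0.312,"wz":0,"claw":1}
    - {"tx":-0.167,"ty":0,"tz":0.054,"wx":0,"wy":-0.312,"wz":0,"claw":1}

```text
clock: 18.9
eef_pos: [548.3, -93.5, 105.4]
tool_rot: [3.139, -0.278, -3.049]
force: [0.5, 0.0, -0.8]
width: 57.0
gripper_force: 65.2
```

```bash
python3 - <<'E'
from carry import *
from pth import W
sync();plan([hung(x,z,t,-92)@G() for t,x,z in W[9:]]+[hung(.5,-.8,0,-92)@G()])
E
```

```text
tx=-0.04 ty=-0.005 tz=0.025 wx=0.002 wy=-0.066 wz=-0.001 | rows 1 
tx=-0.075 ty=-0.005 tz=0.048 wx=0.002 wy=-0.133 wz=-0.001 | rows 1 
tx=-0.109 ty=-0.005 tz=0.069 wx=0.002 wy=-0.199 wz=-0.002 | rows 1 
tx=-0.139 ty=-0.005 tz=0.084 wx=0.002 wy=-0.255 wz=-0.002 | rows 1 
tx=-0.158 ty=-0.005 tz=0.092 wx=0.002 wy=-0.288 wz=-0.002 | rows 1 
tx=-0.162 ty=-0.005 tz=0.095 wx=0.002 wy=-0.288 wz=-0.002 | rows 1
```

Emit:
jog_arm:
  plan:
    - {"tx":-0.04,"ty":-0.005,"tz":0.025,"wx":0.002,"wy":-0.066,"wz":-0.001,"claw":1}
    - {"tx":-0.075,"ty":-0.005,"tz":0.048,"wx":0.002,"wy":-0.133,"wz":-0.001,"claw":1}
    - {"tx":-0.109,"ty":-0.005,"tz":0.069,"wx":0.002,"wy":-0.199,"wz":-0.002,"claw":1}
    - {"tx":-0.139,"ty":-0.005,"tz":0.084,"wx":0.002,"wy":-0.255,"wz":-0.002,"claw":1}
    - {"tx":-0.139,"ty":-0.005,"tz":0.084,"wx":0.002,"wy":-0.255,"wz":-0.002,"claw":1}

```text
clock: 19.4
eef_pos: [582.5, -91.4, 68.8]
tool_rot: [3.139, 0.12, -3.045]
force: [-1.8, -0.5, 2.3]
width: 57.0
gripper_force: 65.8
```

Emit:
jog_arm:
  plan:
    - {"tx":-0.019,"ty":0,"tz":0.008,"wx":0,"wy":-0.033,"wz":0,"claw":1}
    - {"tx":-0.019,"ty":0,"tz":0.008,"wx":0,"wy":-0.033,"wz":0,"claw":1}
    - {"tx":-0.019,"ty":0,"tz":0.008,"wx":0,"wy":-0.033,"wz":0,"claw":1}

```text
clock: 19.7
eef_pos: [587.3, -91.0, 65.7]
tool_rot: [3.139, 0.166, -3.043]
force: [-8.3, 0.1, 2.2]
width: 57.4
gripper_force: 66.7
```

```bash
python3 - <<'E'
from carry import *
M0=M();B=M0@np.linalg.inv(G());St=T([O[0],O[1],0],[0,0,np.radians(PSI)])
def rep():
    L=np.linalg.inv(St)@B;h=(L@np.array([33,0,62,1]))[:3];print("hook in stand",h.round(1),"pitch",np.degrees(np.arctan2(L[0,2],L[2,2])).round(1),"yaw",np.degrees(np.arctan2(L[1,0],L[0,0])).round(1))
rep();inhand("w14")
E
```

```text
hook in stand [  1.4 -91.6 149.8] pitch 0.5 yaw 0.2
in hand dx -0.3 dz 0.8 pitch 0.4 deg res 1.45 10182 w 57.4
```

Emit:
jog_arm:
  plan:
    - {"tx":0.005,"ty":0,"tz":0.002,"wx":0,"wy":0,"wz":0,"claw":0.6}
    - {"tx":0.005,"ty":0,"tz":0.002,"wx":0,"wy":0,"wz":0,"claw":0.1}
    - {"tx":0.005,"ty":0,"tz":0.002,"wx":0,"wy":0,"wz":0,"claw":0.1}
    - {"tx":0.005,"ty":0,"tz":0.002,"wx":0,"wy":0,"wz":0,"claw":0.1}
    - {"tx":0.005,"ty":0,"tz":0.002,"wx":0,"wy":0,"wz":0,"claw":0.1}

```text
clock: 20.25
eef_pos: [589.0, -91.0, 65.8]
tool_rot: [-3.141, 0.173, -3.042]
force: [0.0, 0.2, -0.6]
width: 76.6
gripper_force: 0.0
```

```bash
cat > seat.py <<'E'
# look: pose of hung bin near given stand y
from binfit import *
from st import O,PSI
from scipy.optimize import least_squares
def hungfit(X,y):
    c,s=np.cos(np.radians(PSI)),np.sin(np.radians(PSI));Q=X.reshape(-1,3);Q=Q[np.isfinite(Q[:,0])];d=Q[:,:2]-np.array(O)
    L=np.c_[c*d[:,0]+s*d[:,1],-s*d[:,0]+c*d[:,1],Q[:,2]]-[-33,y,88]
    L=L[(abs(L[:,1])<34)&(L[:,0]>-50)&(L[:,0]<31)&(L[:,2]>-10)&(L[:,2]<62)]
    L=L[(abs(L[:,1])<22)|(L[:,2]>35)]
    def f(v):
        D=T([v[0],v[3],v[1]],[0,v[2],0]);return np.minimum(TR.query((L-D[:3,3])@D[:3,:3])[0],6)
    r=least_squares(f,[0,0,0,0],x_scale=[1,1,.03,1],diff_step=1e-4,loss='soft_l1').x
    print("hung y=%g: dx %.1f dz %.1f pitch %.1f dy %.1f"%(y,r[0],r[1],np.degrees(r[2]),r[3]),"res",np.median(f(r)).round(2),len(L))
if __name__=="__main__":
    s,p,C,X=wrist(sys.argv[1]);print(s["eef_pos"].round(1),s["force"].round(1),s["width"].round(1))
    for y in sys.argv[2:]: hungfit(X,float(y))
E
python3 seat.py w15 -92
```

```text
Traceback (most recent call last):
  File "seat.py", line 15, in <module>
    s,p,C,X=wrist(sys.argv[1]);print(s["eef_pos"].round(1),s["force"].round(1),s["width"].round(1))
                                                                               ^^^^^^^^^^^^^^^^
AttributeError: 'float' object has no attribute 'round'
```

```bash
sed -i 's/,s\["width"\].round(1)//' seat.py; sed -i 's/^AL=10.;GX,GZ,OFF=-28.,27.,50./AL=8.;GX,GZ,OFF=-28.,27.,45./' binp.py; python3 seat.py w15 -92; python3 - <<'E'
from carry import *
Up=M()@pose(0,0,0,180,0)*0+M()
Up=M();Up[:3,3]-=130*Up[:3,2];plan([Up])
plan([binT(510.1,-415.2,-14.7)@inbin(150,0)])
E
```

```text
[588.8 -91.   65.8] [ 0.3 -0.3  0. ]
hung y=-92: dx 0.6 dz 0.6 pitch 0.7 dy 0.4 res 1.44 12908
tz=-0.433 | rows 3 
tx=0.411 ty=-1.017 tz=0.138 wx=0.019 wy=0.109 wz=0.226 | rows 7 TOO FAR
```

Emit:
jog_arm:
  plan:
    - {"tx":0,"ty":0,"tz":-0.15,"wx":0,"wy":0,"wz":0,"claw":0.1}
    - {"tx":0,"ty":0,"tz":-0.3,"wx":0,"wy":0,"wz":0,"claw":0.1}
    - {"tx":0,"ty":0,"tz":-0.433,"wx":0,"wy":0,"wz":0,"claw":0}
    - {"tx":0,"ty":0,"tz":-0.433,"wx":0,"wy":0,"wz":0,"claw":0}

```text
clock: 20.75
eef_pos: [568.5, -95.0, 198.9]
tool_rot: [-3.138, 0.181, -3.043]
force: [0.7, -0.1, 0.2]
width: 85.6
gripper_force: 0.0
```

Emit:
jog_arm:
  plan:
    - {"tx":0.411,"ty":-1,"tz":0.138,"wx":0.019,"wy":0.109,"wz":0.226,"claw":0}
    - {"tx":0.411,"ty":-1,"tz":0.138,"wx":0.019,"wy":0.109,"wz":0.226,"claw":0}
    - {"tx":0.411,"ty":-1,"tz":0.138,"wx":0.019,"wy":0.109,"wz":0.226,"claw":0}
    - {"tx":0.411,"ty":-1,"tz":0.138,"wx":0.019,"wy":0.109,"wz":0.226,"claw":0}
    - {"tx":0.411,"ty":-1,"tz":0.138,"wx":0.019,"wy":0.109,"wz":0.226,"claw":0}
    - {"tx":0.411,"ty":-1,"tz":0.138,"wx":0.019,"wy":0.109,"wz":0.226,"claw":0}
    - {"tx":0.411,"ty":-1,"tz":0.138,"wx":0.019,"wy":0.109,"wz":0.226,"claw":0}
    - {"tx":0.411,"ty":-1,"tz":0.138,"wx":0.019,"wy":0.109,"wz":0.226,"claw":0}
    - {"tx":0.411,"ty":-1,"tz":0.138,"wx":0.019,"wy":0.109,"wz":0.226,"claw":0}
    - {"tx":0.411,"ty":-1,"tz":0.138,"wx":0.019,"wy":0.109,"wz":0.226,"claw":0}

```text
clock: 21.75
eef_pos: [482.9, -401.4, 131.6]
tool_rot: [3.14, -0.001, 2.887]
force: [-0.5, -0.2, 0.4]
width: 85.5
gripper_force: 0.0
```

```bash
python3 chk.py; python3 binfit.py w16 "510 -415 -14.7"; python3 - <<'E'
from carry import *
sync();B=binT(510,-415.5,-14.7);plan([B@inbin(60)]);plan([B@inbin(0)])
E
```

```text
err mm [1.7 6.6 0.5] deg [-0.1  0.  -0.1] q [ 0.22  0.81  0.77  1.67 -0.67  0.95  2.56] w 85.5 F [-0.5 -0.2  0.4]
[ 482.9 -401.4  131.6] 85.54386969596028
510 -415 -14.7 -> [ 510.6 -415.1] -14.7 res 1.38 5993
tx=0.001 ty=-0.024 tz=0.3 wx=0.001 wy=-0.089 wz=0.001 | rows 2 
tz=0.2 | rows 2
```

```bash
sed -i 's/^AL=8./AL=11./' binp.py; python3 - <<'E'
from carry import *
sync();B=binT(510.5,-415.3,-14.7);plan([B@inbin(60)]);plan([B@inbin(0)])
E
```

```text
tx=0.002 ty=-0.023 tz=0.3 wx=0.001 wy=-0.123 wz=0.001 | rows 2 
tx=0.001 ty=0.001 tz=0.2 | rows 2
```

Emit:
jog_arm:
  plan:
    - {"tx":0.002,"ty":-0.023,"tz":0.15,"wx":0.001,"wy":-0.123,"wz":0.001,"claw":0}
    - {"tx":0.002,"ty":-0.023,"tz":0.3,"wx":0.001,"wy":-0.123,"wz":0.001,"claw":0}
    - {"tx":0.002,"ty":-0.023,"tz":0.3,"wx":0.001,"wy":-0.123,"wz":0.001,"claw":0}
    - {"tx":0.002,"ty":-0.023,"tz":0.3,"wx":0.001,"wy":-0.123,"wz":0.001,"claw":0}
    - {"tx":0.002,"ty":-0.023,"tz":0.3,"wx":0.001,"wy":-0.123,"wz":0.001,"claw":0}

```text
clock: 22.3
eef_pos: [481.9, -411.2, 44.3]
tool_rot: [-3.137, 0.196, 2.885]
force: [0.0, -0.5, 0.1]
width: 85.3
gripper_force: 0.0
```

Emit:
jog_arm:
  plan:
    - {"tx":0.001,"ty":0.001,"tz":0.1,"wx":0,"wy":0,"wz":0,"claw":0}
    - {"tx":0.001,"ty":0.001,"tz":0.17,"wx":0,"wy":0,"wz":0,"claw":0}
    - {"tx":0.001,"ty":0.001,"tz":0.2,"wx":0,"wy":0,"wz":0,"claw":0}
    - {"tx":0.001,"ty":0.001,"tz":0.2,"wx":0,"wy":0,"wz":0,"claw":0}
    - {"tx":0.001,"ty":0.001,"tz":0.2,"wx":0,"wy":0,"wz":0,"claw":0}

```text
clock: 22.8
eef_pos: [491.3, -413.4, -15.6]
tool_rot: [-3.138, 0.194, 2.884]
force: [-0.2, 0.3, 1.0]
width: 85.6
gripper_force: 0.0
```

```bash
python3 chk.py; python3 binfit.py w17 "510.5 -415 -14.7"
```

```text
err mm [-0.8 -3.1 -1.5] deg [ 0.2 -0.1  0.1] q [ 0.51  0.89  0.3   1.88 -0.98  0.38  2.92] w 85.6 F [-0.2  0.3  1. ]
[ 491.3 -413.4  -15.6] 85.56038233191856
510.5 -415 -14.7 -> [ 510.5 -415.4] -14.8 res 1.96 22548
```

Emit:
jog_arm:
  plan:
    - {"tx":0,"ty":0.01,"tz":0,"wx":0,"wy":0,"wz":0,"claw":0}
    - {"tx":0,"ty":0.01,"tz":0,"wx":0,"wy":0,"wz":0,"claw":0.3}
    - {"tx":0,"ty":0.01,"tz":0,"wx":0,"wy":0,"wz":0,"claw":1}
    - {"tx":0,"ty":0.01,"tz":0,"wx":0,"wy":0,"wz":0,"claw":1}
    - {"tx":0,"ty":0.01,"tz":0,"wx":0,"wy":0,"wz":0,"claw":1}
    - {"tx":0,"ty":0.01,"tz":0,"wx":0,"wy":0,"wz":0,"claw":1}
    - {"tx":0,"ty":0.01,"tz":0,"wx":0,"wy":0,"wz":0,"claw":1}

```text
clock: 23.55
eef_pos: [491.5, -409.6, -16.1]
tool_rot: [-3.14, 0.194, 2.883]
force: [-1.4, 1.6, 5.7]
width: 57.0
gripper_force: 64.6
```

```bash
python3 chk.py; python3 - <<'E'
from carry import *
m=M();
# y in tool from grip centring: bin centre lies on the tool plane
setG(510.5,-415.4,-14.8);g=G();print(g[:3,3]);g[1,3]=0;json.dump(g.tolist(),open("G.json","w"))
inhand("w18")
up=load();up[2,3]+=120;plan([up])
plan([hung(-110,5,0,-60)@G()])
plan([hung(-85,5,0,0)@G()])
P=[hung(-75,6,30,0)@G(),hung(-60,4.5,55,0)@G()];plan(P)
E
```

```text
err mm [ 0.1  0.5 -1.1] deg [ 0.1 -0.1  0.1] q [ 0.51  0.89  0.3   1.88 -0.98  0.37  2.91] w 57.0 F [-1.4  1.6  5.7]
[-19.88057183   0.69839917 -16.09588073]
in hand dx -0.5 dz 0.3 pitch 0.9 deg res 1.56 11357 w 57.0
tx=-0.077 ty=-0.001 tz=-0.393 | rows 3 
tx=0.358 ty=1.079 tz=0.02 wx=-0.043 wz=-0.22 | rows 7 TOO FAR
tx=-0.082 ty=0.2 tz=0.016 | rows 2 
tx=0.048 tz=-0.138 wy=0.333 wz=-0.001 | rows 4 
tx=0.005 tz=-0.26 wy=0.611 wz=-0.001 | rows 3
```

```bash
python3 - <<'E'
from carry import *
sync();up=load();up[2,3]+=120;plan([up])
plan([hung(-110,5,0,-100)@G()])
plan([hung(-85,5,0,0)@G()])
P=[hung(-75,6,30,0)@G(),hung(-60,4.5,55,0)@G()];plan(P)
E
```

```text
tx=-0.077 ty=-0.001 tz=-0.393 | rows 3 
tx=0.313 ty=0.954 tz=0.029 wx=-0.043 wz=-0.22 | rows 7 
tx=-0.082 ty=0.334 tz=0.016 | rows 3 
tx=0.048 ty=-0.001 tz=-0.139 wy=0.333 wz=-0.001 | rows 4 
tx=0.005 ty=-0.001 tz=-0.26 wy=0.611 wz=-0.001 | rows 3
```

Emit:
jog_arm:
  plan:
    - {"tx":-0.008,"ty":-0.001,"tz":-0.04,"wx":0,"wy":0,"wz":0,"claw":1}
    - {"tx":-0.077,"ty":-0.001,"tz":-0.393,"wx":0,"wy":0,"wz":0,"claw":1}
    - {"tx":-0.077,"ty":-0.001,"tz":-0.393,"wx":0,"wy":0,"wz":0,"claw":1}
    - {"tx":-0.077,"ty":-0.001,"tz":-0.393,"wx":0,"wy":0,"wz":0,"claw":1}
    - {"tx":-0.077,"ty":-0.001,"tz":-0.393,"wx":0,"wy":0,"wz":0,"claw":1}

```text
clock: 24.1
eef_pos: [492.3, -410.3, 105.7]
tool_rot: [-3.138, 0.196, 2.884]
force: [0.3, 0.4, -1.1]
width: 57.3
gripper_force: 64.9
```

Emit:
jog_arm:
  plan:
    - {"tx":0.313,"ty":0.954,"tz":0.029,"wx":-0.043,"wy":0,"wz":-0.22,"claw":1}
    - {"tx":0.313,"ty":0.954,"tz":0.029,"wx":-0.043,"wy":0,"wz":-0.22,"claw":1}
    - {"tx":0.313,"ty":0.954,"tz":0.029,"wx":-0.043,"wy":0,"wz":-0.22,"claw":1}
    - {"tx":0.313,"ty":0.954,"tz":0.029,"wx":-0.043,"wy":0,"wz":-0.22,"claw":1}
    - {"tx":0.313,"ty":0.954,"tz":0.029,"wx":-0.043,"wy":0,"wz":-0.22,"claw":1}
    - {"tx":0.313,"ty":0.954,"tz":0.029,"wx":-0.043,"wy":0,"wz":-0.22,"claw":1}
    - {"tx":0.313,"ty":0.954,"tz":0.029,"wx":-0.043,"wy":0,"wz":-0.22,"claw":1}
    - {"tx":0.313,"ty":0.954,"tz":0.029,"wx":-0.043,"wy":0,"wz":-0.22,"claw":1}
    - {"tx":0.313,"ty":0.954,"tz":0.029,"wx":-0.043,"wy":0,"wz":-0.22,"claw":1}
    - {"tx":0.313,"ty":0.954,"tz":0.029,"wx":-0.043,"wy":0,"wz":-0.22,"claw":1}

```text
clock: 25.1
eef_pos: [476.8, -111.7, 75.9]
tool_rot: [-3.139, 0.192, -3.05]
force: [0.4, -0.1, -0.5]
width: 57.3
gripper_force: 65.4
```

Emit:
jog_arm:
  plan:
    - {"tx":-0.082,"ty":0.334,"tz":0.016,"wx":0,"wy":0,"wz":0,"claw":1}
    - {"tx":-0.082,"ty":0.334,"tz":0.016,"wx":0,"wy":0,"wz":0,"claw":1}
    - {"tx":-0.082,"ty":0.334,"tz":0.016,"wx":0,"wy":0,"wz":0,"claw":1}
    - {"tx":-0.082,"ty":0.334,"tz":0.016,"wx":0,"wy":0,"wz":0,"claw":1}

```text
clock: 25.5
eef_pos: [492.9, -6.6, 75.9]
tool_rot: [-3.14, 0.192, -3.044]
force: [0.3, -0.8, -0.9]
width: 57.2
gripper_force: 65.4
```

Emit:
jog_arm:
  plan:
    - {"tx":0.048,"ty":-0.001,"tz":-0.139,"wx":0,"wy":0.333,"wz":-0.001,"claw":1}
    - {"tx":0.048,"ty":-0.001,"tz":-0.139,"wx":0,"wy":0.333,"wz":-0.001,"claw":1}
    - {"tx":0.048,"ty":-0.001,"tz":-0.139,"wx":0,"wy":0.333,"wz":-0.001,"claw":1}
    - {"tx":0.048,"ty":-0.001,"tz":-0.139,"wx":0,"wy":0.333,"wz":-0.001,"claw":1}
    - {"tx":0.005,"ty":-0.001,"tz":-0.26,"wx":0,"wy":0.611,"wz":-0.001,"claw":1}
    - {"tx":0.005,"ty":-0.001,"tz":-0.26,"wx":0,"wy":0.611,"wz":-0.001,"claw":1}
    - {"tx":0.005,"ty":-0.001,"tz":-0.26,"wx":0,"wy":0.611,"wz":-0.001,"claw":1}
    - {"tx":0.005,"ty":-0.001,"tz":-0.26,"wx":0,"wy":0.611,"wz":-0.001,"claw":1}
    - {"tx":0.005,"ty":-0.001,"tz":-0.26,"wx":0,"wy":0.611,"wz":-0.001,"claw":1}

```text
clock: 26.4
eef_pos: [476.7, -12.4, 149.7]
tool_rot: [-3.139, -0.77, -3.052]
force: [0.3, -0.3, -1.0]
width: 57.1
gripper_force: 65.5
```

```bash
python3 chk.py; python3 -c "
from carry import *
inhand('w19')"; cat > ins.py <<'E'
from carry import *
from pth import W
sync();y=float(sys.argv[1]);P=[hung(x,z,t,y)@G() for t,x,z in W]
print("in");plan(P[1:5]);print("swing");plan(P[5:9]);print("swing2");plan(P[9:13]);print("press");plan([hung(.8,-.8,0,y)@G()])
E
python3 ins.py 0
```

```text
err mm [-2.3 -2.8  2.4] deg [-0.1  0.2  0.2] q [-0.42  1.07  0.78  1.38 -0.39  1.69  2.09] w 57.1 F [ 0.3 -0.3 -1. ]
in hand dx -0.0 dz 0.2 pitch 0.9 deg res 1.44 9365 w 57.1
in
tx=-0.044 ty=0.009 tz=-0.051 wx=0.001 wy=-0.001 wz=-0.003 | rows 1 
tx=-0.09 ty=0.01 tz=-0.095 wx=0.001 wy=-0.001 wz=-0.003 | rows 1 
tx=-0.095 ty=0.01 tz=-0.109 wx=0.001 wy=-0.001 wz=-0.003 | rows 1 
tx=-0.1 ty=0.01 tz=-0.116 wx=0.001 wy=-0.012 wz=-0.003 | rows 1 
swing
tx=-0.035 tz=0.016 wy=-0.078 wz=0.001 | rows 1 
tx=-0.073 tz=0.032 wx=0.001 wy=-0.156 wz=0.001 | rows 1 
tx=-0.112 tz=0.047 wx=0.001 wy=-0.233 wz=0.001 | rows 1 
tx=-0.156 tz=0.059 wx=0.001 wy=-0.311 wz=0.001 | rows 1 
swing2
tx=-0.03 tz=0.024 wy=-0.067 | rows 1 
tx=-0.062 tz=0.047 wy=-0.134 | rows 1 
tx=-0.094 tz=0.069 wy=-0.2 | rows 1 
tx=-0.122 tz=0.086 wy=-0.256 wz=0.001 | rows 1 
press
tx=-0.017 tz=0.019 wx=-0.001 wy=-0.033 | rows 1
```

Emit:
jog_arm:
  plan:
    - {"tx":-0.044,"ty":0.009,"tz":-0.051,"wx":0.001,"wy":-0.001,"wz":-0.003,"claw":1}
    - {"tx":-0.067,"ty":0.01,"tz":-0.073,"wx":0.001,"wy":-0.001,"wz":-0.003,"claw":1}
    - {"tx":-0.09,"ty":0.01,"tz":-0.095,"wx":0.001,"wy":-0.001,"wz":-0.003,"claw":1}
    - {"tx":-0.095,"ty":0.01,"tz":-0.109,"wx":0.001,"wy":-0.001,"wz":-0.003,"claw":1}
    - {"tx":-0.1,"ty":0.01,"tz":-0.116,"wx":0.001,"wy":-0.012,"wz":-0.003,"claw":1}
    - {"tx":-0.1,"ty":0.01,"tz":-0.116,"wx":0.001,"wy":-0.012,"wz":-0.003,"claw":1}

```text
clock: 27.05
eef_pos: [521.5, -2.8, 157.7]
tool_rot: [3.141, -0.746, -3.043]
force: [0.1, 0.1, -0.6]
width: 57.5
gripper_force: 65.5
```

Emit:
jog_arm:
  plan:
    - {"tx":-0.035,"ty":0,"tz":0.016,"wx":0,"wy":-0.078,"wz":0.001,"claw":1}
    - {"tx":-0.073,"ty":0,"tz":0.032,"wx":0.001,"wy":-0.156,"wz":0.001,"claw":1}
    - {"tx":-0.112,"ty":0,"tz":0.047,"wx":0.001,"wy":-0.233,"wz":0.001,"claw":1}
    - {"tx":-0.156,"ty":0,"tz":0.059,"wx":0.001,"wy":-0.311,"wz":0.001,"claw":1}
    - {"tx":-0.156,"ty":0,"tz":0.059,"wx":0.001,"wy":-0.311,"wz":0.001,"claw":1}

```text
clock: 27.55
eef_pos: [541.7, 0.2, 112.9]
tool_rot: [-3.141, -0.258, -3.046]
force: [1.0, 0.3, -0.6]
width: 57.1
gripper_force: 65.4
```

Emit:
jog_arm:
  plan:
    - {"tx":-0.03,"ty":0,"tz":0.024,"wx":0,"wy":-0.067,"wz":0,"claw":1}
    - {"tx":-0.062,"ty":0,"tz":0.047,"wx":0,"wy":-0.134,"wz":0,"claw":1}
    - {"tx":-0.094,"ty":0,"tz":0.069,"wx":0,"wy":-0.2,"wz":0,"claw":1}
    - {"tx":-0.122,"ty":0,"tz":0.086,"wx":0,"wy":-0.256,"wz":0.001,"claw":1}
    - {"tx":-0.122,"ty":0,"tz":0.086,"wx":0,"wy":-0.256,"wz":0.001,"claw":1}

```text
clock: 28.05
eef_pos: [571.5, 3.7, 77.4]
tool_rot: [3.139, 0.141, -3.045]
force: [0.1, 0.7, -1.7]
width: 57.4
gripper_force: 65.5
```

Emit:
jog_arm:
  plan:
    - {"tx":-0.017,"ty":0,"tz":0.014,"wx":0,"wy":-0.033,"wz":0,"claw":1}
    - {"tx":-0.017,"ty":0,"tz":0.014,"wx":0,"wy":-0.033,"wz":0,"claw":1}
    - {"tx":-0.017,"ty":0,"tz":0.014,"wx":0,"wy":-0.033,"wz":0,"claw":1}

```text
clock: 28.35
eef_pos: [577.4, 3.9, 73.6]
tool_rot: [3.141, 0.19, -3.043]
force: [-3.9, -0.4, -1.1]
width: 57.2
gripper_force: 65.7
```

```bash
cat > rep.py <<'E'
from carry import *
B=M()@np.linalg.inv(G());St=T([O[0],O[1],0],[0,0,np.radians(PSI)])
L=np.linalg.inv(St)@B;h=(L@np.array([33,0,62,1]))[:3];print("hook in stand",h.round(1),"pitch",np.degrees(np.arctan2(L[0,2],L[2,2])).round(1),"yaw",np.degrees(np.arctan2(L[1,0],L[0,0])).round(1))
E
python3 rep.py; python3 -c "
from carry import *
inhand('w20')"; python3 chk.py
```

```text
hook in stand [  0.8   3.9 151.4] pitch 0.2 yaw 0.2
in hand dx -0.3 dz 0.6 pitch 0.8 deg res 1.46 9304 w 57.2
err mm [-0.1 -0.1  0. ] deg [ 0. -0. -0.] q [-0.4   0.72  0.54  2.04 -0.98  0.44  2.56] w 57.1 F [-3.9 -0.1 -0.3]
```

Emit:
jog_arm:
  plan:
    - {"tx":0,"ty":0,"tz":0.005,"wx":0,"wy":0,"wz":0,"claw":1}
    - {"tx":0,"ty":0,"tz":0.005,"wx":0,"wy":0,"wz":0,"claw":0.5}
    - {"tx":0,"ty":0,"tz":0.005,"wx":0,"wy":0,"wz":0,"claw":0.1}
    - {"tx":0,"ty":0,"tz":0.005,"wx":0,"wy":0,"wz":0,"claw":0.1}
    - {"tx":0,"ty":0,"tz":0.005,"wx":0,"wy":0,"wz":0,"claw":0.1}
    - {"tx":0,"ty":0,"tz":0.005,"wx":0,"wy":0,"wz":0,"claw":0.1}

```text
clock: 29.0
eef_pos: [578.9, 3.6, 72.8]
tool_rot: [-3.14, 0.195, -3.044]
force: [-0.2, -0.2, -0.5]
width: 76.8
gripper_force: 0.0
```

```bash
python3 seat.py w21 4 -92; python3 - <<'E'
from carry import *
sync();U=load();U[:3,3]-=150*U[:3,2];plan([U])
plan([pose(480,200,230,0,10)])
E
```

```text
[578.9   3.6  72.8] [-0.2 -0.2 -0.5]
hung y=4: dx 0.4 dz 0.5 pitch 0.7 dy -0.8 res 1.43 12786
hung y=-92: dx -1.3 dz 0.6 pitch 2.8 dy 0.1 res 1.47 6820
tz=-0.5 | rows 3 
tx=0.157 ty=0.683 tz=-0.066 wx=-0.006 wy=0.124 wz=-0.049 | rows 5
```

Emit:
jog_arm:
  plan:
    - {"tx":0,"ty":0,"tz":-0.15,"wx":0,"wy":0,"wz":0,"claw":0.1}
    - {"tx":0,"ty":0,"tz":-0.3,"wx":0,"wy":0,"wz":0,"claw":0.1}
    - {"tx":0,"ty":0,"tz":-0.5,"wx":0,"wy":0,"wz":0,"claw":0}
    - {"tx":0,"ty":0,"tz":-0.5,"wx":0,"wy":0,"wz":0,"claw":0}
    - {"tx":0,"ty":0,"tz":-0.5,"wx":0,"wy":0,"wz":0,"claw":0}

```text
clock: 29.55
eef_pos: [550.4, 1.2, 221.6]
tool_rot: [-3.141, 0.198, -3.044]
force: [0.6, -0.8, -1.2]
width: 85.2
gripper_force: 0.0
```

Emit:
jog_arm:
  plan:
    - {"tx":0.157,"ty":0.9,"tz":-0.066,"wx":-0.006,"wy":0.124,"wz":-0.049,"claw":0}
    - {"tx":0.157,"ty":0.9,"tz":-0.066,"wx":-0.006,"wy":0.124,"wz":-0.049,"claw":0}
    - {"tx":0.157,"ty":0.9,"tz":-0.066,"wx":-0.006,"wy":0.124,"wz":-0.049,"claw":0}
    - {"tx":0.157,"ty":0.9,"tz":-0.066,"wx":-0.006,"wy":0.124,"wz":-0.049,"claw":0}
    - {"tx":0.157,"ty":0.9,"tz":-0.066,"wx":-0.006,"wy":0.124,"wz":-0.049,"claw":0}
    - {"tx":0.157,"ty":0.9,"tz":-0.066,"wx":-0.006,"wy":0.124,"wz":-0.049,"claw":0}
    - {"tx":0.157,"ty":0.9,"tz":-0.066,"wx":-0.006,"wy":0.124,"wz":-0.049,"claw":0}
    - {"tx":0.157,"ty":0.9,"tz":-0.066,"wx":-0.006,"wy":0.124,"wz":-0.049,"claw":0}
    - {"tx":0.157,"ty":0.9,"tz":-0.066,"wx":-0.006,"wy":0.124,"wz":-0.049,"claw":0}

```text
clock: 30.45
eef_pos: [473.5, 263.1, 228.9]
tool_rot: [-3.141, -0.002, -2.969]
force: [0.8, -0.4, 0.2]
width: 85.2
gripper_force: 0.0
```

```bash
python3 binfit.py w22 "530 287 9"; python3 chk.py; python3 - <<'E'
from snap import *
d=np.load("w22.npz");X=d["X"]
for c in((452,136),(494,443)):
    q=X[(np.hypot(X[...,0]-c[0],X[...,1]-c[1])<40)&(X[...,2]>98)&(X[...,2]<112)];print("jar",len(q),cv2.minEnclosingCircle(q[:,:2].astype(np.float32)) if len(q) else 0)
E
```

```text
[473.5 263.1 228.9] 85.23287707308315
530 287 9 -> [526.9 284.3] 11.4 res 1.42 2972
err mm [-4.6 63.1  0.8] deg [0.  0.1 0.2] q [-1.14  0.61  0.94  1.81 -0.57  1.02  1.77] w 85.3 F [-0.   0.6  0.6]
jar 1568 ((450.5854797363281, 137.37652587890625), 20.579166412353516)
jar 1257 ((492.3992614746094, 444.01495361328125), 20.88816261291504)
```

View pics/w22.png

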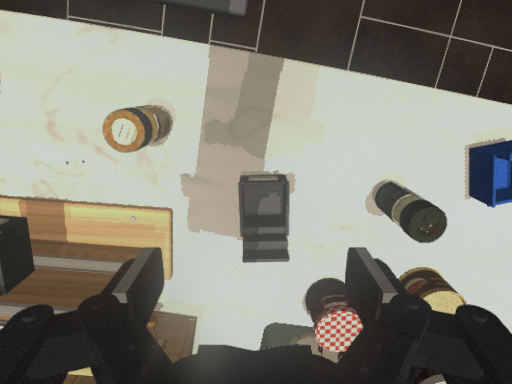

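Bin A at pixel (264,218), and both spice jars at (135,128) and (410,212), well clear of it. Now the grasp.

```bash
python3 - <<'E'
from carry import *
sync();B=binT(526.9,284.3,11.4);plan([B@inbin(60)]);plan([B@inbin(0)])
E
```

```text
tx=-0.085 ty=0.037 tz=0.625 wx=-0.002 wy=-0.123 wz=-0.017 | rows 4 
tz=0.2 | rows 2
```

Emit:
jog_arm:
  plan:
    - {"tx":-0.085,"ty":0.037,"tz":0.3,"wx":-0.002,"wy":-0.123,"wz":-0.017,"claw":0}
    - {"tx":-0.085,"ty":0.037,"tz":0.3,"wx":-0.002,"wy":-0.123,"wz":-0.017,"claw":0}
    - {"tx":-0.085,"ty":0.037,"tz":0.5,"wx":-0.002,"wy":-0.123,"wz":-0.017,"claw":0}
    - {"tx":-0.085,"ty":0.037,"tz":0.625,"wx":-0.002,"wy":-0.123,"wz":-0.017,"claw":0}
    - {"tx":-0.085,"ty":0.037,"tz":0.625,"wx":-0.002,"wy":-0.123,"wz":-0.017,"claw":0}
    - {"tx":-0.085,"ty":0.037,"tz":0.625,"wx":-0.002,"wy":-0.123,"wz":-0.017,"claw":0}
    - {"tx":-0.085,"ty":0.037,"tz":0.625,"wx":-0.002,"wy":-0.123,"wz":-0.017,"claw":0}

```text
clock: 31.2
eef_pos: [498.9, 279.5, 44.6]
tool_rot: [3.14, 0.196, -2.942]
force: [0.6, -0.2, 1.5]
width: 85.6
gripper_force: 0.0
```

```bash
python3 binfit.py w23 "527 284 11.4"; python3 - <<'E'
from carry import *
s=sync();B=binT(526.9,284.3,11.4);print(rel(B@inbin(60),load()).round(3),s["qpos"].round(2));plan([B@inbin(0)])
E
```

```text
[498.9 279.5  44.6] 85.56378530520283
527 284 11.4 -> [527.3 283.9] 11.3 res 1.43 12491
[-0.01   0.004 -0.008 -0.001 -0.003 -0.001] [-0.95  0.77  0.52  2.07 -1.    0.33  2.13]
tx=0.011 ty=-0.005 tz=0.208 wx=0.001 wy=0.003 wz=0.001 | rows 2
```

Emit:
jog_arm:
  plan:
    - {"tx":0.01,"ty":-0.005,"tz":0.1,"wx":0.001,"wy":0.003,"wz":0.001,"claw":0}
    - {"tx":0.01,"ty":-0.005,"tz":0.17,"wx":0.001,"wy":0.003,"wz":0.001,"claw":0}
    - {"tx":0.01,"ty":-0.005,"tz":0.206,"wx":0.001,"wy":0.003,"wz":0.001,"claw":0}
    - {"tx":0.01,"ty":-0.005,"tz":0.206,"wx":0.001,"wy":0.003,"wz":0.001,"claw":0}
    - {"tx":0.01,"ty":-0.005,"tz":0.206,"wx":0.001,"wy":0.003,"wz":0.001,"claw":0}

```text
clock: 31.75
eef_pos: [508.9, 282.7, -14.5]
tool_rot: [-3.139, 0.182, -2.942]
force: [-0.5, 0.2, 0.0]
width: 85.4
gripper_force: 0.0
```

```bash
python3 chk.py; python3 binfit.py w24 "527 284 11.4"
```

```text
err mm [-1.9  2.  -2.2] deg [ 0.2  0.6 -0.1] q [-0.85  0.86  0.38  2.04 -1.1   0.23  2.22] w 85.4 F [-0.5  0.2  0. ]
[508.9 282.7 -14.5] 85.41250382195479
527 284 11.4 -> [527.3 283.5] 11.4 res 2.21 24558
```

Emit:
jog_arm:
  plan:
    - {"tx":0,"ty":-0.004,"tz":0,"wx":0,"wy":0,"wz":0,"claw":0.3}
    - {"tx":0,"ty":-0.004,"tz":0,"wx":0,"wy":0,"wz":0,"claw":1}
    - {"tx":0,"ty":-0.004,"tz":0,"wx":0,"wy":0,"wz":0,"claw":1}
    - {"tx":0,"ty":-0.004,"tz":0,"wx":0,"wy":0,"wz":0,"claw":1}
    - {"tx":0,"ty":-0.004,"tz":0,"wx":0,"wy":0,"wz":0,"claw":1}
    - {"tx":0,"ty":-0.004,"tz":0,"wx":0,"wy":0,"wz":0,"claw":1}

```text
clock: 32.4
eef_pos: [508.5, 281.3, -14.7]
tool_rot: [-3.139, 0.181, -2.942]
force: [-1.6, -0.7, 7.2]
width: 57.1
gripper_force: 64.0
```

```bash
python3 - <<'E'
from carry import *
setG(527.3,283.7,11.4);g=G();print(g[:3,3]);g[1,3]=0;json.dump(g.tolist(),open("G.json","w"))
inhand("w25")
up=load();up[2,3]+=120;plan([up])
plan([hung(-85,5,0,94)@G()])
P=[hung(-75,6,30,94)@G(),hung(-60,4.5,55,94)@G()];plan(P)
E
```

```text
[-18.89577931   1.35533488 -14.7342394 ]
in hand dx -0.4 dz 0.3 pitch 0.9 deg res 1.57 11344 w 57.1
tx=-0.072 ty=-0.001 tz=-0.393 | rows 3 
tx=0.219 ty=-0.623 tz=0.052 wx=0.012 wz=0.066 | rows 4 
tx=0.048 ty=-0.001 tz=-0.135 wy=0.333 wz=-0.001 | rows 4 
tx=0.007 ty=-0.001 tz=-0.254 wy=0.611 wz=-0.002 | rows 3
```

```bash
python3 - <<'E'
from carry import *
sync()
up=load();up[2,3]+=140;plan([up])
plan([hung(-85,45,0,94)@G()])
P=[hung(-75,45,30,94)@G(),hung(-65,35,55,94)@G(),hung(-60,4.5,55,94)@G()];plan(P)
E
```

```text
tx=-0.084 ty=-0.001 tz=-0.459 | rows 3 
tx=0.207 ty=-0.624 tz=-0.013 wx=0.012 wz=0.066 | rows 4 
tx=0.049 tz=-0.132 wy=0.333 wz=-0.001 | rows 4 
tx=0.029 tz=-0.226 wy=0.611 wz=-0.002 | rows 3 
tx=0.031 tz=-0.123 wy=0.611 wz=-0.002 | rows 1
```

Emit:
jog_arm:
  plan:
    - {"tx":-0.008,"ty":-0.001,"tz":-0.04,"wx":0,"wy":0,"wz":0,"claw":1}
    - {"tx":-0.084,"ty":-0.001,"tz":-0.459,"wx":0,"wy":0,"wz":0,"claw":1}
    - {"tx":-0.084,"ty":-0.001,"tz":-0.459,"wx":0,"wy":0,"wz":0,"claw":1}
    - {"tx":-0.084,"ty":-0.001,"tz":-0.459,"wx":0,"wy":0,"wz":0,"claw":1}
    - {"tx":-0.084,"ty":-0.001,"tz":-0.459,"wx":0,"wy":0,"wz":0,"claw":1}

```text
clock: 32.95
eef_pos: [510.7, 282.5, 128.3]
tool_rot: [-3.141, 0.187, -2.942]
force: [0.5, 0.2, -0.7]
width: 57.2
gripper_force: 64.8
```

Emit:
jog_arm:
  plan:
    - {"tx":0.207,"ty":-0.624,"tz":-0.013,"wx":0.012,"wy":0,"wz":0.066,"claw":1}
    - {"tx":0.207,"ty":-0.624,"tz":-0.013,"wx":0.012,"wy":0,"wz":0.066,"claw":1}
    - {"tx":0.207,"ty":-0.624,"tz":-0.013,"wx":0.012,"wy":0,"wz":0.066,"claw":1}
    - {"tx":0.207,"ty":-0.624,"tz":-0.013,"wx":0.012,"wy":0,"wz":0.066,"claw":1}
    - {"tx":0.207,"ty":-0.624,"tz":-0.013,"wx":0.012,"wy":0,"wz":0.066,"claw":1}
    - {"tx":0.207,"ty":-0.624,"tz":-0.013,"wx":0.012,"wy":0,"wz":0.066,"claw":1}
    - {"tx":0.207,"ty":-0.624,"tz":-0.013,"wx":0.012,"wy":0,"wz":0.066,"claw":1}

```text
clock: 33.65
eef_pos: [484.5, 86.9, 117.0]
tool_rot: [-3.139, 0.179, -3.046]
force: [0.4, -0.0, -1.7]
width: 57.1
gripper_force: 64.8
```

Emit:
jog_arm:
  plan:
    - {"tx":0.049,"ty":0,"tz":-0.132,"wx":0,"wy":0.333,"wz":-0.001,"claw":1}
    - {"tx":0.049,"ty":0,"tz":-0.132,"wx":0,"wy":0.333,"wz":-0.001,"claw":1}
    - {"tx":0.049,"ty":0,"tz":-0.132,"wx":0,"wy":0.333,"wz":-0.001,"claw":1}
    - {"tx":0.049,"ty":0,"tz":-0.132,"wx":0,"wy":0.333,"wz":-0.001,"claw":1}
    - {"tx":0.029,"ty":0,"tz":-0.226,"wx":0,"wy":0.611,"wz":-0.002,"claw":1}
    - {"tx":0.029,"ty":0,"tz":-0.226,"wx":0,"wy":0.611,"wz":-0.002,"claw":1}
    - {"tx":0.029,"ty":0,"tz":-0.226,"wx":0,"wy":0.611,"wz":-0.002,"claw":1}
    - {"tx":0.031,"ty":0,"tz":-0.123,"wx":0,"wy":0.611,"wz":-0.002,"claw":1}
    - {"tx":0.031,"ty":0,"tz":-0.123,"wx":0,"wy":0.611,"wz":-0.002,"claw":1}
    - {"tx":0.031,"ty":0,"tz":-0.123,"wx":0,"wy":0.611,"wz":-0.002,"claw":1}

```text
clock: 34.65
eef_pos: [468.4, 85.5, 151.9]
tool_rot: [-3.138, -0.782, -3.045]
force: [-0.5, -0.9, -0.3]
width: 57.4
gripper_force: 64.8
```

```bash
python3 chk.py; python3 -c "
from carry import *
inhand('w26')"; python3 rep.py; python3 ins.py 94
```

```text
err mm [-0.2  1.4  1.2] deg [ 0.2  0.2 -0.1] q [-0.54  1.06  0.75  1.36 -0.45  1.73  1.96] w 57.4 F [-0.5 -0.9 -0.3]
in hand dx 0.1 dz 0.1 pitch 0.9 deg res 1.46 9334 w 57.4
hook in stand [-60.2  95.3 154.5] pitch 55.0 yaw 0.1
in
tx=-0.048 ty=-0.004 tz=-0.047 wx=-0.002 wz=0.001 | rows 1 
tx=-0.093 ty=-0.004 tz=-0.092 wx=-0.002 wz=0.001 | rows 1 
tx=-0.098 ty=-0.004 tz=-0.106 wx=-0.002 wz=0.001 | rows 1 
tx=-0.103 ty=-0.004 tz=-0.113 wx=-0.002 wy=-0.011 wz=0.001 | rows 1 
swing
tx=-0.035 tz=0.016 wy=-0.078 | rows 1 
tx=-0.072 tz=0.03 wy=-0.156 | rows 1 
tx=-0.112 tz=0.044 wy=-0.234 | rows 1 
tx=-0.154 tz=0.055 wy=-0.312 | rows 1 
swing2
tx=-0.03 tz=0.024 wy=-0.066 | rows 1 
tx=-0.062 tz=0.047 wx=0.001 wy=-0.133 wz=0.001 | rows 1 
tx=-0.093 tz=0.068 wx=0.001 wy=-0.2 wz=0.001 | rows 1 
tx=-0.121 tz=0.084 wx=0.001 wy=-0.255 wz=0.001 | rows 1 
press
tx=-0.017 tz=0.019 wy=-0.033 | rows 1
```

Emit:
jog_arm:
  plan:
    - {"tx":-0.048,"ty":-0.004,"tz":-0.047,"wx":-0.002,"wy":0,"wz":0.001,"claw":1}
    - {"tx":-0.07,"ty":-0.004,"tz":-0.07,"wx":-0.002,"wy":0,"wz":0.001,"claw":1}
    - {"tx":-0.093,"ty":-0.004,"tz":-0.092,"wx":-0.002,"wy":0,"wz":0.001,"claw":1}
    - {"tx":-0.098,"ty":-0.004,"tz":-0.106,"wx":-0.002,"wy":0,"wz":0.001,"claw":1}
    - {"tx":-0.103,"ty":-0.004,"tz":-0.113,"wx":-0.002,"wy":-0.011,"wz":0.001,"claw":1}
    - {"tx":-0.103,"ty":-0.004,"tz":-0.113,"wx":-0.002,"wy":-0.011,"wz":0.001,"claw":1}

```text
clock: 35.3
eef_pos: [514.9, 87.8, 156.0]
tool_rot: [-3.141, -0.76, -3.049]
force: [0.0, -0.3, -0.1]
width: 57.4
gripper_force: 64.8
```

Emit:
jog_arm:
  plan:
    - {"tx":-0.035,"ty":0,"tz":0.016,"wx":0,"wy":-0.078,"wz":0,"claw":1}
    - {"tx":-0.072,"ty":0,"tz":0.03,"wx":0,"wy":-0.156,"wz":0,"claw":1}
    - {"tx":-0.112,"ty":0,"tz":0.044,"wx":0,"wy":-0.234,"wz":0,"claw":1}
    - {"tx":-0.154,"ty":0,"tz":0.055,"wx":0,"wy":-0.312,"wz":0,"claw":1}
    - {"tx":-0.154,"ty":0,"tz":0.055,"wx":0,"wy":-0.312,"wz":0,"claw":1}

```text
clock: 35.8
eef_pos: [533.9, 89.8, 111.9]
tool_rot: [3.141, -0.273, -3.05]
force: [0.3, 0.1, -1.0]
width: 57.1
gripper_force: 64.8
```

```bash
python3 rep.py; python3 -c "
from carry import *
inhand('w27')"
```

```text
hook in stand [ -7.4  93.1 158.2] pitch 26.0 yaw -0.1
in hand dx -0.1 dz 0.3 pitch 0.9 deg res 1.47 9307 w 57.1
```

Emit:
jog_arm:
  plan:
    - {"tx":-0.03,"ty":0,"tz":0.024,"wx":0,"wy":-0.066,"wz":0,"claw":1}
    - {"tx":-0.062,"ty":0,"tz":0.047,"wx":0,"wy":-0.133,"wz":0,"claw":1}
    - {"tx":-0.093,"ty":0,"tz":0.068,"wx":0,"wy":-0.2,"wz":0,"claw":1}
    - {"tx":-0.121,"ty":0,"tz":0.084,"wx":0,"wy":-0.255,"wz":0,"claw":1}
    - {"tx":-0.121,"ty":0,"tz":0.084,"wx":0,"wy":-0.255,"wz":0,"claw":1}

```text
clock: 36.35
eef_pos: [564.4, 93.0, 76.7]
tool_rot: [3.139, 0.127, -3.049]
force: [-0.1, -0.3, 1.4]
width: 57.0
gripper_force: 65.2
```

Emit:
jog_arm:
  plan:
    - {"tx":-0.018,"ty":0,"tz":0.016,"wx":0,"wy":-0.033,"wz":0,"claw":1}
    - {"tx":-0.018,"ty":0,"tz":0.016,"wx":0,"wy":-0.033,"wz":0,"claw":1}
    - {"tx":-0.018,"ty":0,"tz":0.016,"wx":0,"wy":-0.033,"wz":0,"claw":1}

```text
clock: 36.65
eef_pos: [569.2, 93.4, 72.2]
tool_rot: [3.139, 0.173, -3.047]
force: [-9.2, -0.6, 7.4]
width: 56.9
gripper_force: 66.2
```

```bash
python3 rep.py; python3 chk.py; python3 -c "
from carry import *
inhand('w28')"
```

```text
hook in stand [  0.3  93.4 148.6] pitch 0.4 yaw 0.1
err mm [-0.  0.  0.] deg [-0.  0.  0.] q [-0.62  0.74  0.61  2.03 -0.98  0.47  2.38] w 56.9 F [-9.2 -0.6  7.4]
in hand dx 0.3 dz 1.3 pitch -0.3 deg res 1.45 9221 w 56.9
```

Seated (it presses on both the face and the edge). Release, retract, and look at all three.

Emit:
jog_arm:
  plan:
    - {"tx":0.005,"ty":0,"tz":-0.004,"wx":0,"wy":0,"wz":0,"claw":0.6}
    - {"tx":0.005,"ty":0,"tz":-0.004,"wx":0,"wy":0,"wz":0,"claw":0.1}
    - {"tx":0.005,"ty":0,"tz":-0.004,"wx":0,"wy":0,"wz":0,"claw":0.1}
    - {"tx":0.005,"ty":0,"tz":-0.004,"wx":0,"wy":0,"wz":0,"claw":0.1}
    - {"tx":0.005,"ty":0,"tz":-0.004,"wx":0,"wy":0,"wz":0,"claw":0.1}
    - {"tx":0.005,"ty":0,"tz":-0.15,"wx":0,"wy":0,"wz":0,"claw":0.1}
    - {"tx":0.005,"ty":0,"tz":-0.3,"wx":0,"wy":0,"wz":0,"claw":0.1}
    - {"tx":0.005,"ty":0,"tz":-0.5,"wx":0,"wy":0,"wz":0,"claw":0.1}
    - {"tx":0.005,"ty":0,"tz":-0.5,"wx":0,"wy":0,"wz":0,"claw":0.1}
    - {"tx":0.005,"ty":0,"tz":-0.5,"wx":0,"wy":0,"wz":0,"claw":0.1}

```text
clock: 37.7
eef_pos: [543.4, 90.7, 221.7]
tool_rot: [3.141, 0.183, -3.047]
force: [-0.3, -0.6, -0.6]
width: 77.1
gripper_force: 0.0
```

```bash
python3 - <<'E'
from st import *
from sync import sync
sync();plan([S(-40,0,330)])
E
```

```text
tx=-0.19 ty=-0.311 tz=-0.332 wy=0.117 | rows 3
```

Emit:
jog_arm:
  plan:
    - {"tx":-0.19,"ty":-0.311,"tz":-0.332,"wx":0,"wy":0.117,"wz":0,"claw":0.5}
    - {"tx":-0.19,"ty":-0.311,"tz":-0.332,"wx":0,"wy":0.117,"wz":0,"claw":1}
    - {"tx":-0.19,"ty":-0.311,"tz":-0.332,"wx":0,"wy":0.117,"wz":0,"claw":1}
    - {"tx":-0.19,"ty":-0.311,"tz":-0.332,"wx":0,"wy":0.117,"wz":0,"claw":1}
    - {"tx":-0.19,"ty":-0.311,"tz":-0.332,"wx":0,"wy":0.117,"wz":0,"claw":1}
    - {"tx":-0.19,"ty":-0.311,"tz":-0.332,"wx":0,"wy":0.117,"wz":0,"claw":1}

```text
clock: 38.3
eef_pos: [588.4, 2.1, 325.8]
tool_rot: [3.14, -0.007, -3.048]
force: [-0.5, 0.3, 0.4]
width: 0.0
gripper_force: 0.0
```

```bash
python3 seat.py w29 -92 3.5 93.5; python3 - <<'E'
from st import *
from flap import flap
flap(np.load("w29.npz")["X"])
from sync import sync
sync();plan([S(4.5,-163.5,230)])
E
```

```text
[588.4   2.1 325.8] [-0.5  0.3  0.4]
hung y=-92: dx -0.0 dz 0.1 pitch 0.5 dy 0.6 res 1.42 2657
hung y=3.5: dx 0.1 dz 0.2 pitch 0.5 dy 0.4 res 1.43 2644
hung y=93.5: dx 0.2 dz -0.1 pitch -0.3 dy -0.6 res 1.43 2600
flap n 1384 angle [2.51 2.6  2.67] tip med [-13.5   7.5 192.9]
tx=-0.157 ty=-0.552 tz=0.317 wx=0.001 wy=-0.005 | rows 4
```

View pics/w29.png

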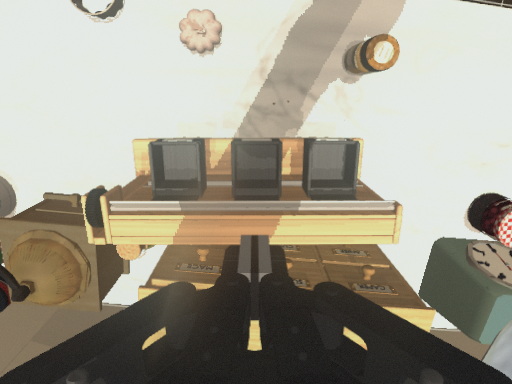

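Emit:
jog_arm:
  plan:
    - {"tx":-0.157,"ty":-0.552,"tz":0.1,"wx":0.001,"wy":-0.005,"wz":0,"claw":1}
    - {"tx":-0.157,"ty":-0.552,"tz":0.1,"wx":0.001,"wy":-0.005,"wz":0,"claw":1}
    - {"tx":-0.157,"ty":-0.552,"tz":0.1,"wx":0.001,"wy":-0.005,"wz":0,"claw":1}
    - {"tx":-0.157,"ty":-0.552,"tz":0.1,"wx":0.001,"wy":-0.005,"wz":0,"claw":1}
    - {"tx":-0.157,"ty":-0.552,"tz":0.317,"wx":0.001,"wy":-0.005,"wz":0,"claw":1}
    - {"tx":-0.157,"ty":-0.552,"tz":0.317,"wx":0.001,"wy":-0.005,"wz":0,"claw":1}
    - {"tx":-0.157,"ty":-0.552,"tz":0.317,"wx":0.001,"wy":-0.005,"wz":0,"claw":1}
    - {"tx":-0.157,"ty":-0.552,"tz":0.317,"wx":0.001,"wy":-0.005,"wz":0,"claw":1}

```text
clock: 39.15
eef_pos: [651.7, -158.0, 233.3]
tool_rot: [-3.14, 0.004, -3.046]
force: [0.2, 0.2, 0.2]
width: 0.4
gripper_force: 0.0
```

```bash
python3 - <<'E'
from st import *
from sync import sync
print(sync()["eef_pos"]);plan([S(4.5,-163.5,173)])
E
```

```text
[ 651.73533971 -157.95440495  233.33357039]
tx=0.007 ty=0.003 tz=0.201 wx=-0.001 wy=0.002 wz=0.001 | rows 2
```

Emit:
jog_arm:
  plan:
    - {"tx":0.007,"ty":0.003,"tz":0.15,"wx":-0.001,"wy":0.002,"wz":0.001,"claw":1}
    - {"tx":0.007,"ty":0.003,"tz":0.185,"wx":-0.001,"wy":0.002,"wz":0.001,"claw":1}
    - {"tx":0.007,"ty":0.003,"tz":0.195,"wx":-0.001,"wy":0.002,"wz":0.001,"claw":1}
    - {"tx":0.007,"ty":0.003,"tz":0.201,"wx":-0.001,"wy":0.002,"wz":0.001,"claw":1}
    - {"tx":0.007,"ty":0.003,"tz":0.201,"wx":-0.001,"wy":0.002,"wz":0.001,"claw":1}

```text
clock: 39.65
eef_pos: [650.4, -159.4, 174.5]
tool_rot: [-3.14, 0.003, -3.049]
force: [-0.4, 0.4, 0.1]
width: -0.2
gripper_force: 0.0
```

Emit:
jog_arm:
  plan:
    - {"tx":0.01,"ty":0,"tz":0,"wx":0,"wy":0,"wz":0,"claw":1}
    - {"tx":0.02,"ty":0,"tz":0,"wx":0,"wy":0,"wz":0,"claw":1}
    - {"tx":0.03,"ty":0,"tz":0,"wx":0,"wy":0,"wz":0,"claw":1}
    - {"tx":0.04,"ty":0,"tz":0,"wx":0,"wy":0,"wz":0,"claw":1}
    - {"tx":0.05,"ty":0,"tz":0,"wx":0,"wy":0,"wz":0,"claw":1}
    - {"tx":0.06,"ty":0,"tz":0,"wx":0,"wy":0,"wz":0,"claw":1}
    - {"tx":0.06,"ty":0,"tz":0,"wx":0,"wy":0,"wz":0,"claw":1}

```text
clock: 40.35
eef_pos: [631.1, -161.4, 173.5]
tool_rot: [-3.14, 0.001, -3.051]
force: [-0.3, 0.1, 7.6]
width: -0.0
gripper_force: 3.1
```

```bash
python3 flap.py w30
```

```text
[ 631.1 -161.4  173.5] [-0.3  0.1  7.6]
flap n 3363 angle [1.68 1.74 1.81] tip med [-18.9 -77.7 180.4]
```

Emit:
jog_arm:
  plan:
    - {"tx":0,"ty":0,"tz":-0.025,"wx":0,"wy":0,"wz":0,"claw":1}
    - {"tx":-0.062,"ty":0.006,"tz":-0.025,"wx":0,"wy":0,"wz":0,"claw":1}
    - {"tx":-0.062,"ty":0.006,"tz":-0.01,"wx":0,"wy":0,"wz":0,"claw":1}
    - {"tx":-0.062,"ty":0.006,"tz":0.003,"wx":0,"wy":0,"wz":0,"claw":1}
    - {"tx":-0.055,"ty":0.006,"tz":0.003,"wx":0,"wy":0,"wz":0,"claw":1}
    - {"tx":-0.045,"ty":0.006,"tz":0.003,"wx":0,"wy":0,"wz":0,"claw":1}
    - {"tx":-0.035,"ty":0.006,"tz":0.003,"wx":0,"wy":0,"wz":0,"claw":1}
    - {"tx":-0.025,"ty":0.006,"tz":0.003,"wx":0,"wy":0,"wz":0,"claw":1}
    - {"tx":-0.015,"ty":0.006,"tz":0.003,"wx":0,"wy":0,"wz":0,"claw":1}
    - {"tx":-0.006,"ty":0.006,"tz":0.003,"wx":0,"wy":0,"wz":0,"claw":1}
    - {"tx":0,"ty":0.006,"tz":0.003,"wx":0,"wy":0,"wz":0,"claw":1}

```text
clock: 41.5
eef_pos: [631.6, -158.4, 173.4]
tool_rot: [3.141, 0.003, -3.049]
force: [-0.0, 2.1, 10.4]
width: 0.1
gripper_force: 4.9
```

```bash
python3 flap.py w31
```

```text
[ 631.6 -158.4  173.4] [-0.   2.1 10.4]
flap n 3082 angle [0.62 0.67 0.73] tip med [-13.3 -69.7 167.1]
```

Emit:
jog_arm:
  plan:
    - {"tx":0,"ty":0,"tz":-0.025,"wx":0,"wy":0,"wz":0,"claw":1}
    - {"tx":-0.062,"ty":0,"tz":-0.025,"wx":0,"wy":0,"wz":0,"claw":1}
    - {"tx":-0.062,"ty":0,"tz":-0.01,"wx":0,"wy":0,"wz":0,"claw":1}
    - {"tx":-0.062,"ty":0,"tz":0,"wx":0,"wy":0,"wz":0,"claw":1}
    - {"tx":-0.055,"ty":0,"tz":0,"wx":0,"wy":0,"wz":0,"claw":1}
    - {"tx":-0.045,"ty":0,"tz":0,"wx":0,"wy":0,"wz":0,"claw":1}
    - {"tx":-0.035,"ty":0,"tz":0,"wx":0,"wy":0,"wz":0,"claw":1}
    - {"tx":-0.025,"ty":0,"tz":0,"wx":0,"wy":0,"wz":0,"claw":1}
    - {"tx":-0.018,"ty":0,"tz":0,"wx":0,"wy":0,"wz":0,"claw":1}
    - {"tx":-0.018,"ty":0,"tz":0,"wx":0,"wy":0,"wz":0,"claw":1}

```text
clock: 42.55
eef_pos: [638.6, -158.1, 174.0]
tool_rot: [-3.14, 0.007, -3.049]
force: [2.7, 2.0, 11.8]
width: -0.2
gripper_force: 6.0
```

```bash
python3 flap.py w32
```

```text
[ 638.6 -158.1  174. ] [ 2.7  2.  11.8]
flap n 0 angle None tip med None
```

Emit:
jog_arm:
  plan:
    - {"tx":0.007,"ty":0,"tz":0,"wx":0,"wy":0,"wz":0,"claw":1}
    - {"tx":0.013,"ty":0,"tz":0,"wx":0,"wy":0,"wz":0,"claw":1}
    - {"tx":0.018,"ty":0,"tz":0,"wx":0,"wy":0,"wz":0,"claw":1}

```text
clock: 42.9
eef_pos: [634.1, -159.2, 173.9]
tool_rot: [-3.139, 0.008, -3.049]
force: [5.6, 1.1, 8.3]
width: -0.3
gripper_force: 4.5
```

Emit:
jog_arm:
  plan:
    - {"tx":0,"ty":0,"tz":-0.05,"wx":0,"wy":0,"wz":0,"claw":1}
    - {"tx":0.13,"ty":0.3,"tz":-0.3,"wx":0,"wy":0,"wz":0,"claw":1}
    - {"tx":0.13,"ty":0.3,"tz":-0.3,"wx":0,"wy":0,"wz":0,"claw":0.5}
    - {"tx":0.13,"ty":0.3,"tz":-0.3,"wx":0,"wy":0,"wz":0,"claw":0.3}
    - {"tx":0.13,"ty":0.3,"tz":-0.3,"wx":0,"wy":0,"wz":0,"claw":0.3}

```text
clock: 43.4
eef_pos: [583.1, -70.3, 263.2]
tool_rot: [3.14, 0.002, -3.046]
force: [1.3, 0.0, 0.2]
width: 43.1
gripper_force: 0.0
```

```bash
python3 seat.py w33 -92 3.5 93.5; python3 - <<'E'
from flap import *
Y=tost(np.load("w33.npz")["X"]).reshape(-1,3)
for lo,hi in((-60,-30),(38,60),(-30,30)):
    q=Y[(Y[:,1]>lo)&(Y[:,1]<hi)&(Y[:,0]>-30)&(Y[:,0]<10)]
    for z in range(152,184,4):
        k=q[(q[:,2]>=z)&(q[:,2]<z+4)];print((z,np.round(np.median(k[:,0]),1),len(k)) if len(k) else (z,0),end=" ")
    print()
E
```

```text
[583.1 -70.3 263.2] [1.3 0.  0.2]
hung y=-92: dx 0.1 dz 0.2 pitch 0.7 dy 0.5 res 1.43 3864
hung y=3.5: dx 0.1 dz 0.2 pitch 0.9 dy 0.0 res 1.42 3780
hung y=93.5: dx 0.4 dz 0.1 pitch 0.2 dy -0.3 res 1.38 3504
(152, 0) (156, np.float64(-4.6), 16) (160, np.float64(-4.8), 68) (164, np.float64(-4.5), 57) (168, np.float64(-4.7), 69) (172, np.float64(-4.9), 19) (176, np.float64(-5.5), 117) (180, np.float64(-3.1), 248) 
(152, 0) (156, np.float64(-4.1), 10) (160, np.float64(-4.5), 40) (164, np.float64(-4.4), 45) (168, np.float64(-4.5), 45) (172, np.float64(-5.9), 4) (176, np.float64(-5.8), 106) (180, np.float64(-3.0), 188) 
(152, np.float64(-3.2), 103) (156, np.float64(-4.3), 32) (160, np.float64(-4.7), 119) (164, np.float64(-4.6), 118) (168, np.float64(-4.5), 95) (172, np.float64(-4.7), 40) (176, np.float64(-5.8), 168) (180, np.float64(-3.1), 379)
```

```bash
python3 - <<'E'
from st import *
from sync import sync
sync();plan([pose(450.6,137.4,190,0,5.4)])
E
```

```text
tx=0.375 ty=0.736 tz=0.24 | rows 6
```

Emit:
jog_arm:
  plan:
    - {"tx":0.375,"ty":0.5,"tz":0,"wx":0,"wy":0,"wz":0,"claw":0}
    - {"tx":0.375,"ty":0.5,"tz":0,"wx":0,"wy":0,"wz":0,"claw":0}
    - {"tx":0.375,"ty":0.736,"tz":0.24,"wx":0,"wy":0,"wz":0,"claw":0}
    - {"tx":0.375,"ty":0.736,"tz":0.24,"wx":0,"wy":0,"wz":0,"claw":0}
    - {"tx":0.375,"ty":0.736,"tz":0.24,"wx":0,"wy":0,"wz":0,"claw":0}
    - {"tx":0.375,"ty":0.736,"tz":0.24,"wx":0,"wy":0,"wz":0,"claw":0}
    - {"tx":0.375,"ty":0.736,"tz":0.24,"wx":0,"wy":0,"wz":0,"claw":0}
    - {"tx":0.375,"ty":0.736,"tz":0.24,"wx":0,"wy":0,"wz":0,"claw":0}
    - {"tx":0.375,"ty":0.736,"tz":0.24,"wx":0,"wy":0,"wz":0,"claw":0}
    - {"tx":0.375,"ty":0.736,"tz":0.24,"wx":0,"wy":0,"wz":0,"claw":0}

```text
clock: 44.45
eef_pos: [453.1, 134.9, 190.0]
tool_rot: [-3.14, 0.002, -3.053]
force: [-0.0, 0.4, 0.2]
width: 85.4
gripper_force: 0.0
```

```bash
cat > jar.py <<'E'
from snap import *
from st import *
from sync import sync
def look(name,c):
    s,p,C,X=wrist(name);q=X[(np.hypot(X[...,0]-c[0],X[...,1]-c[1])<40)&(X[...,2]>98)&(X[...,2]<112)]
    (x,y),r=cv2.minEnclosingCircle(q[:,:2].astype(np.float32));print(s["eef_pos"].round(1),"jar",round(x,1),round(y,1),round(r,1),len(q));return x,y
if __name__=="__main__":
    x,y=look(sys.argv[1],(float(sys.argv[2]),float(sys.argv[3])));sync();plan([pose(x,y,120,0,5.4)]);plan([pose(x,y,23,0,5.4)])
E
python3 jar.py w34 450.6 137.4
```

```text
[453.1 134.9 190. ] jar 450.4 137.3 20.2 1785
tx=0.008 ty=0.008 tz=0.233 wx=-0.001 wy=0.001 wz=-0.003 | rows 2 
tz=0.323 | rows 2
```

Emit:
jog_arm:
  plan:
    - {"tx":0.008,"ty":0.008,"tz":0.1,"wx":-0.001,"wy":0.001,"wz":-0.003,"claw":0}
    - {"tx":0.008,"ty":0.008,"tz":0.233,"wx":-0.001,"wy":0.001,"wz":-0.003,"claw":0}
    - {"tx":0.008,"ty":0.008,"tz":0.233,"wx":-0.001,"wy":0.001,"wz":-0.003,"claw":0}
    - {"tx":0.008,"ty":0.008,"tz":0.35,"wx":-0.001,"wy":0.001,"wz":-0.003,"claw":0}
    - {"tx":0.008,"ty":0.008,"tz":0.45,"wx":-0.001,"wy":0.001,"wz":-0.003,"claw":0}
    - {"tx":0.008,"ty":0.008,"tz":0.556,"wx":-0.001,"wy":0.001,"wz":-0.003,"claw":0}
    - {"tx":0.008,"ty":0.008,"tz":0.556,"wx":-0.001,"wy":0.001,"wz":-0.003,"claw":0}
    - {"tx":0.008,"ty":0.008,"tz":0.556,"wx":-0.001,"wy":0.001,"wz":-0.003,"claw":0}

```text
clock: 45.3
eef_pos: [450.6, 138.2, 23.9]
tool_rot: [3.141, 0.001, -3.046]
force: [-0.4, 0.5, 0.4]
width: 85.6
gripper_force: 0.0
```

```bash
python3 chk.py
```

```text
err mm [-0.2  0.8 -0.8] deg [-0.   0.  -0.1] q [-0.74  0.8   0.6   2.16 -1.01  0.5   2.32] w 85.6 F [-0.4  0.5  0.4]
```

Emit:
jog_arm:
  plan:
    - {"tx":0,"ty":0,"tz":0,"wx":0,"wy":0,"wz":0,"claw":0.4}
    - {"tx":0,"ty":0,"tz":0,"wx":0,"wy":0,"wz":0,"claw":1}
    - {"tx":0,"ty":0,"tz":0,"wx":0,"wy":0,"wz":0,"claw":1}
    - {"tx":0,"ty":0,"tz":0,"wx":0,"wy":0,"wz":0,"claw":1}
    - {"tx":0,"ty":0,"tz":0,"wx":0,"wy":0,"wz":0,"claw":1}
    - {"tx":0,"ty":0,"tz":0,"wx":0,"wy":0,"wz":0,"claw":1}
    - {"tx":0,"ty":0,"tz":0,"wx":0,"wy":0,"wz":0,"claw":1}

```text
clock: 46.0
eef_pos: [450.2, 139.0, 23.8]
tool_rot: [3.14, 0.001, -3.045]
force: [-0.6, 0.1, 9.2]
width: 40.3
gripper_force: 58.2
```

```bash
cat > put.py <<'E'
# plan lift and placing of held jar whose axis was at (x,y) when gripped: args x y slot_y
from st import *
from sync import sync
x,y,sy=map(float,sys.argv[1:]);s=sync();M=load()
dz=-M[2,3]  # jar underside relative to TCP, world z
loc=M[:3,:3].T@(np.array([x,y,0])-M[:3,3]);print("jar in tool",loc.round(1))
def J(sx,z):
    W=S(sx,sy,0);W[:3,:3]=W[:3,:3];W[2,3]=z;W[:3,3]-=W[:3,:3]@np.array([loc[0],loc[1],loc[2]]);return W
up=M.copy();up[2,3]+=150;plan([up]);plan([J(-37.2,150)]);plan([J(-37.2,100)]);plan([J(-37.2,92.5)])
E
python3 put.py 450.4 137.3 3.5
```

```text
jar in tool [-0.  -1.8 23.8]
tx=-0.001 ty=0.001 tz=-0.5 | rows 3 
tx=-0.429 ty=-0.485 wx=0.001 wy=0.001 wz=0.001 | rows 4 
tz=0.166 | rows 1 
tz=0.025 | rows 1
```

Emit:
jog_arm:
  plan:
    - {"tx":0,"ty":0,"tz":-0.05,"wx":0,"wy":0,"wz":0,"claw":1}
    - {"tx":0,"ty":0,"tz":-0.5,"wx":0,"wy":0,"wz":0,"claw":1}
    - {"tx":0,"ty":0,"tz":-0.5,"wx":0,"wy":0,"wz":0,"claw":1}
    - {"tx":0,"ty":0,"tz":-0.5,"wx":0,"wy":0,"wz":0,"claw":1}
    - {"tx":0,"ty":0,"tz":-0.5,"wx":0,"wy":0,"wz":0,"claw":1}

```text
clock: 46.5
eef_pos: [452.4, 138.9, 176.8]
tool_rot: [3.139, 0.007, -3.045]
force: [1.0, -0.2, -2.1]
width: 39.6
gripper_force: 59.8
```

Emit:
jog_arm:
  plan:
    - {"tx":-0.429,"ty":-0.491,"tz":0,"wx":0.001,"wy":0.001,"wz":0.001,"claw":1}
    - {"tx":-0.429,"ty":-0.491,"tz":0,"wx":0.001,"wy":0.001,"wz":0.001,"claw":1}
    - {"tx":-0.429,"ty":-0.491,"tz":0,"wx":0.001,"wy":0.001,"wz":0.001,"claw":1}
    - {"tx":-0.429,"ty":-0.491,"tz":0,"wx":0.001,"wy":0.001,"wz":0.001,"claw":1}
    - {"tx":-0.429,"ty":-0.491,"tz":0,"wx":0.001,"wy":0.001,"wz":0.001,"claw":1}
    - {"tx":-0.429,"ty":-0.491,"tz":0,"wx":0.001,"wy":0.001,"wz":0.001,"claw":1}
    - {"tx":-0.429,"ty":-0.491,"tz":0,"wx":0.001,"wy":0.001,"wz":0.001,"claw":1}

```text
clock: 47.2
eef_pos: [590.4, 5.8, 171.4]
tool_rot: [3.141, -0.005, -3.046]
force: [-0.9, 0.9, -1.7]
width: 39.8
gripper_force: 60.0
```

```bash
cat > hold.py <<'E'
from snap import *
from flap import tost
s,p,C,X=wrist(sys.argv[1]);Y=cloud(p,np.array(p["hand_eye"])).reshape(-1,3)
# held jar below the fingers: points with tool z in -20..25 near axis (front half of the cylinder)
for z0 in(-18,-8,2,12):
    q=Y[(abs(Y[:,0])<26)&(abs(Y[:,1])<26)&(Y[:,2]>z0)&(Y[:,2]<z0+8)]
    if len(q)<20: print(z0,len(q));continue
    print("tool z",z0,"y range",np.percentile(q[:,1],[1,99]).round(1),"front x",np.percentile(q[:,0],98).round(1),len(q))
print("TCP stand",tost(s["eef_pos"]).round(1),s["width"],s["gripper_force"],s["force"].round(1))
E
python3 hold.py w35
```

```text
tool z -18 y range [-18.9  18.4] front x 19.8 376
tool z -8 y range [-19.   18.3] front x 19.8 310
tool z 2 y range [-19.2  17.8] front x 19.7 256
tool z 12 y range [-18.5  17.7] front x 19.7 249
TCP stand [-39.2   4.5 171.4] 39.81615409811847 59.98278357088566 [-0.9  0.9 -1.7]
```

View pics/w35.png

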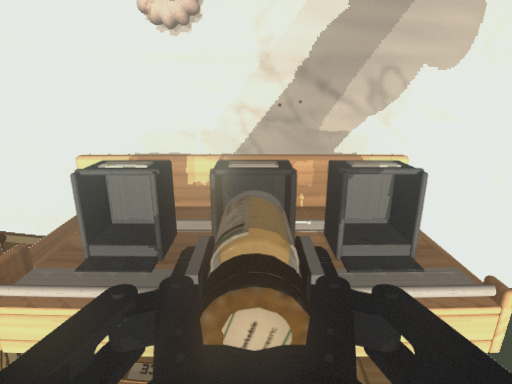

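Jar at (255,270) hangs upright in the grip over the middle bin (253,200). Going down.

Emit:
jog_arm:
  plan:
    - {"tx":-0.004,"ty":-0.001,"tz":0.03,"wx":0,"wy":0.003,"wz":0,"claw":1}
    - {"tx":-0.004,"ty":-0.001,"tz":0.08,"wx":0,"wy":0.003,"wz":0,"claw":1}
    - {"tx":-0.004,"ty":-0.001,"tz":0.13,"wx":0,"wy":0.003,"wz":0,"claw":1}
    - {"tx":-0.004,"ty":-0.001,"tz":0.16,"wx":0,"wy":0.003,"wz":0,"claw":1}
    - {"tx":-0.004,"ty":-0.001,"tz":0.178,"wx":0,"wy":0.003,"wz":0,"claw":1}
    - {"tx":-0.004,"ty":-0.001,"tz":0.178,"wx":0,"wy":0.003,"wz":0,"claw":1}

```text
clock: 47.85
eef_pos: [592.3, 4.2, 117.9]
tool_rot: [-3.141, -0.009, -3.047]
force: [-1.2, -0.5, -0.5]
width: 39.3
gripper_force: 60.0
```

```bash
python3 hold.py w36; python3 seat.py w37 -92 93.5
```

```text
tool z -18 y range [-25.9  18.5] front x 25.4 540
tool z -8 y range [-24.8  18.3] front x 24.7 417
tool z 2 y range [-24.7  17.7] front x 19.5 320
tool z 12 y range [-24.8  18.7] front x 17.6 179
TCP stand [-37.5   2.7 117.9] 39.29572948891033 59.98167252168059 [-1.2 -0.5 -0.5]
[592.8   3.9 118.6] [ 0.3 -0.7 -0.3]
hung y=-92: dx 0.2 dz 0.4 pitch 0.7 dy 0.6 res 1.41 11145
hung y=93.5: dx 0.4 dz 0.1 pitch 0.1 dy -0.5 res 1.4 11078
```

Emit:
jog_arm:
  plan:
    - {"tx":0,"ty":0,"tz":0.005,"wx":0,"wy":0,"wz":0,"claw":1}
    - {"tx":0,"ty":0,"tz":0.009,"wx":0,"wy":0,"wz":0,"claw":1}
    - {"tx":0,"ty":0,"tz":0.009,"wx":0,"wy":0,"wz":0,"claw":1}

```text
clock: 48.25
eef_pos: [593.0, 4.2, 116.4]
tool_rot: [-3.141, -0.007, -3.047]
force: [-1.0, 0.6, -1.9]
width: 39.5
gripper_force: 60.0
```

Emit:
jog_arm:
  plan:
    - {"tx":0,"ty":0,"tz":0,"wx":0,"wy":0,"wz":0,"claw":0.5}
    - {"tx":0,"ty":0,"tz":0,"wx":0,"wy":0,"wz":0,"claw":0.3}
    - {"tx":0,"ty":0,"tz":0,"wx":0,"wy":0,"wz":0,"claw":0.25}
    - {"tx":0,"ty":0,"tz":0,"wx":0,"wy":0,"wz":0,"claw":0.25}

```text
clock: 48.65
eef_pos: [593.0, 4.1, 116.4]
tool_rot: [-3.141, -0.007, -3.047]
force: [-0.8, 0.4, 0.0]
width: 63.8
gripper_force: 0.0
```

Emit:
jog_arm:
  plan:
    - {"tx":0,"ty":0,"tz":-0.1,"wx":0,"wy":0,"wz":0,"claw":0.25}
    - {"tx":0,"ty":0,"tz":-0.2,"wx":0,"wy":0,"wz":0,"claw":0.25}
    - {"tx":0,"ty":0,"tz":-0.4,"wx":0,"wy":0,"wz":0,"claw":0.2}
    - {"tx":0,"ty":0,"tz":-0.55,"wx":0,"wy":0,"wz":0,"claw":0}
    - {"tx":0,"ty":0,"tz":-0.55,"wx":0,"wy":0,"wz":0,"claw":0}
    - {"tx":0,"ty":0,"tz":-0.55,"wx":0,"wy":0,"wz":0,"claw":0}

```text
clock: 49.25
eef_pos: [594.9, 4.3, 282.8]
tool_rot: [-3.141, -0.004, -3.046]
force: [0.9, -0.3, -1.4]
width: 85.3
gripper_force: 0.0
```

```bash
python3 - <<'E'
from flap import *
s,p,C,X=wrist("w38");Y=tost(X)
print(s["eef_pos"].round(1))
q=Y[(abs(Y[...,0]+37)<40)&(abs(Y[...,1]-3.5)<40)&(Y[...,2]>190)&(Y[...,2]<203)];print("jar top",np.median(q,0),cv2.minEnclosingCircle(q[:,:2].astype(np.float32)),len(q))
from sync import sync
from go import *
sync();plan([pose(500,300,290,0,5.4)]);plan([pose(492.4,444,190,0,15)])
E
```

```text
[594.9   4.3 282.8]
jar top [-39.73659272   2.29387461 195.79003295] ((-20.927658081054688, -4.866972923278809), 38.96171569824219) 1755
tx=0.218 ty=1.009 tz=-0.029 wy=-0.005 wz=0.001 | rows 7 TOO FAR
tx=-0.019 ty=0.481 tz=0.334 wz=-0.107 | rows 4
```

Emit:
jog_arm:
  plan:
    - {"tx":0.218,"ty":1,"tz":-0.02,"wx":0,"wy":-0.005,"wz":0,"claw":0}
    - {"tx":0.218,"ty":1,"tz":-0.02,"wx":0,"wy":-0.005,"wz":0,"claw":0}
    - {"tx":0.218,"ty":1,"tz":-0.02,"wx":0,"wy":-0.005,"wz":0,"claw":0}
    - {"tx":0.218,"ty":1,"tz":-0.02,"wx":0,"wy":-0.005,"wz":0,"claw":0}
    - {"tx":0.218,"ty":1,"tz":-0.02,"wx":0,"wy":-0.005,"wz":0,"claw":0}
    - {"tx":0.218,"ty":1,"tz":-0.02,"wx":0,"wy":-0.005,"wz":0,"claw":0}
    - {"tx":0.218,"ty":1,"tz":-0.02,"wx":0,"wy":-0.005,"wz":0,"claw":0}
    - {"tx":0.218,"ty":1,"tz":-0.02,"wx":0,"wy":-0.005,"wz":0,"claw":0}
    - {"tx":0.218,"ty":1,"tz":-0.02,"wx":0,"wy":-0.005,"wz":0,"claw":0}

```text
clock: 50.2
eef_pos: [500.4, 295.1, 286.3]
tool_rot: [-3.139, -0.001, -3.048]
force: [0.6, -1.2, -0.2]
width: 85.3
gripper_force: 0.0
```

```bash
python3 - <<'E'
from jar import *
x,y=look("w39",(492.4,444));sync();plan([pose(x,y,140,0,5.4)]);plan([pose(x,y,23,0,5.4)])
E
```

```text
[500.4 295.1 286.3] jar 492.5 443.4 20.2 982
tx=-0.018 ty=0.498 tz=0.488 wx=-0.002 wz=-0.002 | rows 5 
tz=0.39 | rows 3
```

Emit:
jog_arm:
  plan:
    - {"tx":-0.018,"ty":0.498,"tz":0,"wx":-0.002,"wy":0,"wz":-0.002,"claw":0}
    - {"tx":-0.018,"ty":0.498,"tz":0,"wx":-0.002,"wy":0,"wz":-0.002,"claw":0}
    - {"tx":-0.018,"ty":0.498,"tz":0.1,"wx":-0.002,"wy":0,"wz":-0.002,"claw":0}
    - {"tx":-0.018,"ty":0.498,"tz":0.3,"wx":-0.002,"wy":0,"wz":-0.002,"claw":0}
    - {"tx":-0.018,"ty":0.498,"tz":0.488,"wx":-0.002,"wy":0,"wz":-0.002,"claw":0}
    - {"tx":-0.018,"ty":0.498,"tz":0.488,"wx":-0.002,"wy":0,"wz":-0.002,"claw":0}
    - {"tx":-0.018,"ty":0.498,"tz":0.488,"wx":-0.002,"wy":0,"wz":-0.002,"claw":0}
    - {"tx":-0.018,"ty":0.498,"tz":0.488,"wx":-0.002,"wy":0,"wz":-0.002,"claw":0}

```text
clock: 51.05
eef_pos: [493.7, 444.4, 141.8]
tool_rot: [3.14, 0.002, -3.046]
force: [1.1, -0.3, -0.5]
width: 85.3
gripper_force: 0.0
```

```bash
python3 - <<'E'
from jar import *
x,y=look("w40",(492.4,444));x,y=(492.5,443.6);s=sync();print(s["qpos"].round(2));plan([pose(x,y,23,0,5.4)])
E
```

```text
[493.7 444.4 141.8] jar 492.0 444.0 20.5 2614
[-1.23  0.89  0.89  1.56 -0.76  1.07  1.52]
tx=0.007 ty=-0.005 tz=0.4 wx=0.002 wy=0.002 wz=0.001 | rows 3
```

Emit:
jog_arm:
  plan:
    - {"tx":0.007,"ty":-0.004,"tz":0.1,"wx":0.002,"wy":0.002,"wz":0.001,"claw":0}
    - {"tx":0.007,"ty":-0.004,"tz":0.2,"wx":0.002,"wy":0.002,"wz":0.001,"claw":0}
    - {"tx":0.007,"ty":-0.004,"tz":0.3,"wx":0.002,"wy":0.002,"wz":0.001,"claw":0}
    - {"tx":0.007,"ty":-0.004,"tz":0.4,"wx":0.002,"wy":0.002,"wz":0.001,"claw":0}
    - {"tx":0.007,"ty":-0.004,"tz":0.4,"wx":0.002,"wy":0.002,"wz":0.001,"claw":0}
    - {"tx":0.007,"ty":-0.004,"tz":0.4,"wx":0.002,"wy":0.002,"wz":0.001,"claw":0.2}
    - {"tx":0.007,"ty":-0.004,"tz":0.4,"wx":0.002,"wy":0.002,"wz":0.001,"claw":0.6}
    - {"tx":0.007,"ty":-0.004,"tz":0.4,"wx":0.002,"wy":0.002,"wz":0.001,"claw":1}
    - {"tx":0.007,"ty":-0.004,"tz":0.4,"wx":0.002,"wy":0.002,"wz":0.001,"claw":1}
    - {"tx":0.007,"ty":-0.004,"tz":0.4,"wx":0.002,"wy":0.002,"wz":0.001,"claw":1}
    - {"tx":0.007,"ty":-0.004,"tz":0.4,"wx":0.002,"wy":0.002,"wz":0.001,"claw":1}
    - {"tx":0.007,"ty":-0.004,"tz":0.4,"wx":0.002,"wy":0.002,"wz":0.001,"claw":1}

```text
clock: 52.3
eef_pos: [491.4, 445.6, 23.3]
tool_rot: [3.14, 0.001, -3.045]
force: [0.4, -0.2, 5.9]
width: 39.8
gripper_force: 57.4
```

```bash
python3 - <<'E'
from st import *
from sync import sync
s=sync();print(s["eef_pos"],s["width"],s["gripper_force"]);z=s["eef_pos"][2];print("bottom below TCP",z)
up=load();up[2,3]+=150;plan([up])
plan([S(-70,170,z+150)]);plan([S(-37,93.4,z+150)])
E
```

```text
[491.43832277 445.61855078  23.34727024] 39.84650749087453 57.4012435041368
bottom below TCP 23.34727024017417
ty=0.001 tz=-0.5 | rows 3 
tx=-0.086 ty=-0.94 tz=-0.001 wx=0.001 wz=0.001 | rows 6 
tx=-0.11 ty=-0.255 | rows 2
```

Emit:
jog_arm:
  plan:
    - {"tx":0,"ty":0.001,"tz":-0.05,"wx":0,"wy":0,"wz":0,"claw":1}
    - {"tx":0,"ty":0.001,"tz":-0.5,"wx":0,"wy":0,"wz":0,"claw":1}
    - {"tx":0,"ty":0.001,"tz":-0.5,"wx":0,"wy":0,"wz":0,"claw":1}
    - {"tx":0,"ty":0.001,"tz":-0.5,"wx":0,"wy":0,"wz":0,"claw":1}
    - {"tx":0,"ty":0.001,"tz":-0.5,"wx":0,"wy":0,"wz":0,"claw":1}

```text
clock: 52.8
eef_pos: [494.0, 446.5, 178.4]
tool_rot: [3.137, 0.007, -3.045]
force: [0.1, 0.1, -0.6]
width: 39.5
gripper_force: 58.7
```

Emit:
jog_arm:
  plan:
    - {"tx":-0.086,"ty":-0.94,"tz":-0.001,"wx":0.001,"wy":0,"wz":0.001,"claw":1}
    - {"tx":-0.086,"ty":-0.94,"tz":-0.001,"wx":0.001,"wy":0,"wz":0.001,"claw":1}
    - {"tx":-0.086,"ty":-0.94,"tz":-0.001,"wx":0.001,"wy":0,"wz":0.001,"claw":1}
    - {"tx":-0.086,"ty":-0.94,"tz":-0.001,"wx":0.001,"wy":0,"wz":0.001,"claw":1}
    - {"tx":-0.086,"ty":-0.94,"tz":-0.001,"wx":0.001,"wy":0,"wz":0.001,"claw":1}
    - {"tx":-0.086,"ty":-0.94,"tz":-0.001,"wx":0.001,"wy":0,"wz":0.001,"claw":1}
    - {"tx":-0.086,"ty":-0.94,"tz":-0.001,"wx":0.001,"wy":0,"wz":0.001,"claw":1}
    - {"tx":-0.086,"ty":-0.94,"tz":-0.001,"wx":0.001,"wy":0,"wz":0.001,"claw":1}
    - {"tx":-0.086,"ty":-0.94,"tz":-0.001,"wx":0.001,"wy":0,"wz":0.001,"claw":1}

```text
clock: 53.7
eef_pos: [542.7, 168.7, 171.2]
tool_rot: [-3.14, -0.003, -3.045]
force: [0.5, 1.0, -1.5]
width: 39.6
gripper_force: 59.0
```

Emit:
jog_arm:
  plan:
    - {"tx":-0.11,"ty":-0.255,"tz":0,"wx":0,"wy":0,"wz":0,"claw":1}
    - {"tx":-0.11,"ty":-0.255,"tz":0,"wx":0,"wy":0,"wz":0,"claw":1}
    - {"tx":-0.11,"ty":-0.255,"tz":0,"wx":0,"wy":0,"wz":0,"claw":1}
    - {"tx":-0.11,"ty":-0.255,"tz":0,"wx":0,"wy":0,"wz":0,"claw":1}
    - {"tx":-0.11,"ty":-0.255,"tz":0,"wx":0,"wy":0,"wz":0,"claw":1}

```text
clock: 54.2
eef_pos: [582.6, 96.6, 171.0]
tool_rot: [-3.141, -0.004, -3.044]
force: [0.3, -0.2, -1.4]
width: 39.9
gripper_force: 59.1
```

```bash
python3 hold.py w41; python3 seat.py w42 -92 3.5; python3 - <<'E'
from st import *
from sync import sync
s=sync();plan([S(-37,93.4,116.5)])
E
```

```text
tool z -18 y range [-19.1  19.4] front x 19.4 368
tool z -8 y range [-19.4  18.5] front x 19.4 312
tool z 2 y range [-18.7  18.9] front x 19.2 252
tool z 12 y range [-15.7  17.6] front x 18.8 209
TCP stand [-38.5  95.7 171. ] 39.867949347837644 59.11451669409871 [ 0.3 -0.2 -1.4]
[582.5  96.6 171. ] [ 0.4  0.3 -1.4]
hung y=-92: dx 0.0 dz 0.1 pitch 0.6 dy 0.7 res 1.39 3519
hung y=3.5: dx 0.0 dz 0.4 pitch 0.4 dy -0.1 res 1.66 5005
tx=-0.005 ty=-0.006 tz=0.182 wx=-0.001 wy=-0.002 wz=0.002 | rows 2
```

Emit:
jog_arm:
  plan:
    - {"tx":-0.003,"ty":-0.007,"tz":0,"wx":-0.001,"wy":-0.002,"wz":0.002,"claw":1}
    - {"tx":-0.003,"ty":-0.007,"tz":0.05,"wx":-0.001,"wy":-0.002,"wz":0.002,"claw":1}
    - {"tx":-0.003,"ty":-0.007,"tz":0.1,"wx":-0.001,"wy":-0.002,"wz":0.002,"claw":1}
    - {"tx":-0.003,"ty":-0.007,"tz":0.15,"wx":-0.001,"wy":-0.002,"wz":0.002,"claw":1}
    - {"tx":-0.003,"ty":-0.007,"tz":0.172,"wx":-0.001,"wy":-0.002,"wz":0.002,"claw":1}
    - {"tx":-0.003,"ty":-0.007,"tz":0.18,"wx":-0.001,"wy":-0.002,"wz":0.002,"claw":1}
    - {"tx":-0.003,"ty":-0.007,"tz":0.18,"wx":-0.001,"wy":-0.002,"wz":0.002,"claw":1}

```text
clock: 55.0
eef_pos: [584.2, 91.7, 117.1]
tool_rot: [-3.14, 0.0, -3.05]
force: [0.9, -0.2, -1.1]
width: 39.4
gripper_force: 59.1
```

```bash
python3 hold.py w43|tail -1
```

```text
TCP stand [-37.4  90.6 117.1] 39.40898297059279 59.11297995597124 [ 0.9 -0.2 -1.1]
```

Emit:
jog_arm:
  plan:
    - {"tx":0,"ty":0.006,"tz":0.003,"wx":0,"wy":0,"wz":0,"claw":1}
    - {"tx":0,"ty":0.006,"tz":0.006,"wx":0,"wy":0,"wz":0,"claw":1}
    - {"tx":0,"ty":0.006,"tz":0.006,"wx":0,"wy":0,"wz":0,"claw":1}
    - {"tx":0,"ty":0.006,"tz":0.006,"wx":0,"wy":0,"wz":0,"claw":0.5}
    - {"tx":0,"ty":0.006,"tz":0.006,"wx":0,"wy":0,"wz":0,"claw":0.3}
    - {"tx":0,"ty":0.006,"tz":0.006,"wx":0,"wy":0,"wz":0,"claw":0.25}
    - {"tx":0,"ty":0.006,"tz":0.006,"wx":0,"wy":0,"wz":0,"claw":0.25}

```text
clock: 55.75
eef_pos: [584.2, 93.7, 115.8]
tool_rot: [-3.141, 0.001, -3.05]
force: [0.4, -0.5, -0.9]
width: 63.9
gripper_force: 0.0
```

Emit:
jog_arm:
  plan:
    - {"tx":0,"ty":0,"tz":-0.1,"wx":0,"wy":0,"wz":0,"claw":0.25}
    - {"tx":0,"ty":0,"tz":-0.2,"wx":0,"wy":0,"wz":0,"claw":0.25}
    - {"tx":0,"ty":0,"tz":-0.4,"wx":0,"wy":0,"wz":0,"claw":0.3}
    - {"tx":0,"ty":0,"tz":-0.8,"wx":0,"wy":0,"wz":0,"claw":0.8}
    - {"tx":0,"ty":0,"tz":-0.8,"wx":0,"wy":0,"wz":0,"claw":1}
    - {"tx":0,"ty":0,"tz":-0.8,"wx":0,"wy":0,"wz":0,"claw":1}
    - {"tx":0,"ty":0,"tz":-0.8,"wx":0,"wy":0,"wz":0,"claw":1}
    - {"tx":0,"ty":0,"tz":-0.8,"wx":0,"wy":0,"wz":0,"claw":1}

```text
clock: 56.55
eef_pos: [583.8, 94.0, 355.9]
tool_rot: [-3.141, 0.001, -3.05]
force: [-0.2, 0.1, -0.0]
width: 0.1
gripper_force: 0.0
```

```bash
python3 seat.py w44 -92 3.5 93.5; python3 - <<'E'
from flap import *
X=np.load("w44.npz")["X"];flap(X);Y=tost(X)
for y in(3.5,93.5):
    q=Y[(abs(Y[...,0]+37)<22)&(abs(Y[...,1]-y)<30)&(Y[...,2]>190)&(Y[...,2]<203)];print("jar top",np.median(q,0).round(1),len(q))
q=Y[(Y[...,0]>-30)&(Y[...,0]<10)&(Y[...,1]>-60)&(Y[...,1]<-30)&(Y[...,2]>156)&(Y[...,2]<174)];print("flap x",np.median(q[:,0]),len(q))
from cell import ctrl
p=ctrl.get_image("scene");a=cv2.resize(p["img"][165:285,240:360,::-1],(400,400),interpolation=cv2.INTER_CUBIC)
b=cv2.resize(cv2.imread("pics/w44.png")[60:340,60:400],(400,400))
cv2.imwrite("pics/fin.png",np.hstack([a,b]))
E
```

```text
[583.8  94.  355.9] [-0.2  0.1 -0. ]
hung y=-92: dx -0.5 dz 0.4 pitch 0.9 dy 0.9 res 1.44 2153
hung y=3.5: dx -0.4 dz 0.7 pitch 0.4 dy 0.4 res 1.62 1315
hung y=93.5: dx -0.9 dz 1.3 pitch 0.5 dy 0.0 res 1.59 1069
flap n 66 angle [0.07 0.08 0.11] tip med [ -5.6 -45.  165.4]
jar top [-39.9   3.2 195.7] 1115
jar top [-39.6  92.7 195.9] 1112
flap x -5.273563543161167 73
```

View pics/fin.png

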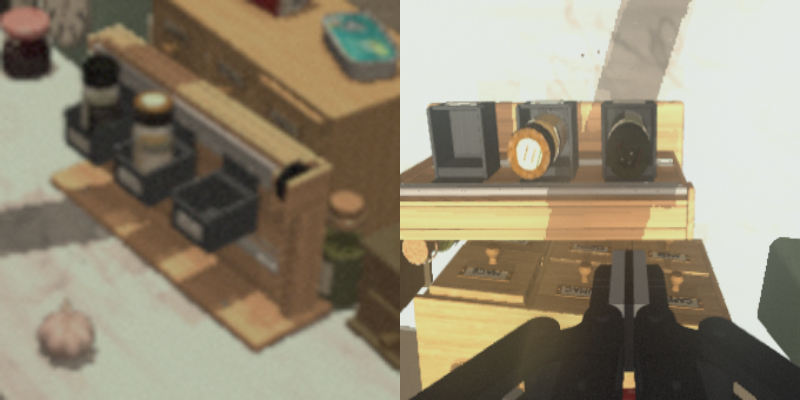

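All three bins hang straight, the flap is down, and both jars stand upright in their own bins (left panel (100,95) and (152,130)). Handing in.

```bash
python3 -c "
from cell import ctrl
print(ctrl.finish_job())"
```

```text
the job is handed in; nothing more can be done
None
```

The job is handed in (no verdict came back): all three steel bins hang straight in the upper groove, the flap is shut over them, and both spice jars stand upright in bins of their own, with about 57 s on the clock.

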